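# Load two V-block pallets with sleeves and stack them with a separator and a cover

### The job

Make up the two-layer stack on the stacking station: stand each steel sleeve upright in a V-block of the lower pallet and push it home until it touches both faces of the V, then lay the white separator sheet (now on the spare pallet) squarely across the lower pallet's rails and stack the spare pallet squarely on it, facing the same way. Push each black sleeve home in a V-block of that upper pallet in the same way, and finish by laying the blue cover sheet squarely across its rails. Use whichever V-block you like within a layer, work with as many sleeves as there are, and leave the caliper, pen, copper couplings and white caps where they lie.

Things in the scene. Friction and masses are not known exactly. Their poses are not given: they have to be found in the camera images.
- station: stacking station, fixed: grey base (150 by 258 mm) with the lower pallet bolted on it. Origin: bench level under the pallet's centre. Axes: z up, x from the pallet's open front to its back, y left. Two steel L-posts at the back corners guide the upper pallet, up to z=170 mm: inner faces at x=+73 and y=+-121, side legs from x=+55 to 77. Separator and upper pallet go down between them with 5 mm play
- lower_seat_left (a point): a sleeve's middle when seated in the left (+y) V-block of the lower pallet: 56 mm above the bench, 20 above the plate. Axes as station. V-block: steel, 52 mm wide, 28 high, x from +6 to +50; oiled upright 90 degree V, mouth 44 wide, opens to -x; apex 28.3 mm beyond this point in +x. The slippery plate runs 64 mm on from here in -x to a front lip 4 mm thick, 14 high: stand it there, push to +x
- lower_seat_right (a point): the same for the right (-y) V-block of the lower pallet. Seats are 57 mm left and right of the pallet's middle, where an orange handle stands: 12 mm thick (y), x from -16 to +28, 48 mm high above the plate. End walls 14 mm thick, inner faces 45 mm outward of the seats in y, over the full depth, tops 58 mm above the plate
- lower_top (a point): centre of the lower pallet (136 mm along x by 232 along y) at the height of its rail tops, 94 mm above the bench: the separator's underside comes here, lying across the two end rails. Axes as station
- pallet_handle (a point): spare pallet, loose, 0.75 kg: same as the lower one (plate top 36 mm above its foot, 94 mm high) on two end skids. Point: in its orange handle (12 mm thick along y, 44 long along x), 72 mm above the foot, 12 below the handle's top, 6 mm in +x of the pallet's centre, within 7 mm of its centre of mass. Axes: z up, x from the pallet's open front to its back, y left. Covered by the separator at the start
- pallet_foot (a point): centre of the spare pallet's underside, the level its skids stand on. Stacked, it comes 5 mm (the separator's thickness) above lower_top, axes the same way. Underneath there is 28 mm of room between the skids for the separator's rib
- upper_seat_left (a point): seat of a sleeve's middle in the left (+y) V-block of the spare pallet, 56 mm above its foot; sizes as in the lower pallet
- upper_seat_right (a point): seat of a sleeve's middle in the right (-y) V-block of the spare pallet, 56 mm above its foot; sizes as in the lower pallet
- upper_top (a point): centre of the spare pallet at the height of its rail tops, 94 mm above its foot: the cover's underside comes here at the end
- separator_rib (a point): white separator sheet, stiff plastic, 0.11 kg: 136 mm (its x) by 232 (its y) by 5, with an upright lifting rib in the middle: 12 mm thick along y, 44 long along x, from 5 to 27 mm above the underside. This point: middle of the rib, 16 mm above the underside. It starts on the spare pallet's rails. Half a turn about z makes no difference
- cover_rib (a point): blue cover sheet, lying on the bench at the start: same sizes, rib, mass and axes as the separator; this point is the middle of its rib, 16 mm above its underside. Half a turn about z makes no difference
- steel_1_mid (a point): bright steel sleeve, about 0.14 kg: round tube standing upright, loose, 40 mm diameter, 40 mm high. This point: its centre, 20 mm above what it stands on; z along its axis. May be absent
- steel_2_mid (a point): bright steel sleeve, about 0.14 kg: round tube standing upright, loose, 40 mm diameter, 40 mm high. This point: its centre, 20 mm above what it stands on; z along its axis. May be absent
- black_1_mid (a point): black sleeve with brass bands, about 0.09 kg: round tube standing upright, loose, 40 mm diameter, 40 mm high. This point: its centre, 20 mm above what it stands on; z along its axis. May be absent
- black_2_mid (a point): black sleeve with brass bands, about 0.09 kg: round tube standing upright, loose, 40 mm diameter, 40 mm high. This point: its centre, 20 mm above what it stands on; z along its axis. May be absent
- caliper: dial caliper lying flat behind the station, 200 mm long; not part of the job; origin at its underside
- pen: blue ballpoint pen, 120 mm, lying in front of the station; not part of the job; origin at its underside
- coupling_0: copper coupling ring, 24 mm; not part of the job; origin at its underside
- coupling_1: copper coupling ring, 24 mm; not part of the job; origin at its underside
- cap_0: white plastic cap, 22 mm across, 30 high; not part of the job; origin at its underside
- cap_1: white plastic cap, 22 mm across, 30 high; not part of the job; origin at its underside

How it is judged:
By the outcome, as a careful person would: the job done as asked, in the order asked, and still so for the second after the job is handed in, with the robot touching nothing.
Of steel_1, steel_2, black_1, black_2 only 3 to 4 are there at a start; the rules pass over those that are not, and their reading is None.
At some moment in a run one of black_1, black_2, cover may be knocked a few centimetres aside while the robot is not near it.
It also fails if it takes over 210 s, if anything falls off the work surface, if the arm or the gripper's body presses on something with over 40 N, if the wrist force passes 120 N, or if a joint passes its speed limit or range.

### The arm

A 6-joint arm with a two-finger parallel gripper is mounted at the origin on the work surface. World frame = base frame: x ahead of the robot, y to its left, z up, the work surface at z = 0. Lengths are in m, angles in rad, forces in N, time in s.
With the tool pointing down it reaches from about 0.35 to 0.725 m from the base axis. Payload 6 kg.
Tool frame: the origin (TCP) lies where the fingers leave the gripper's body, on its centre line; the fingertips stand 73 mm ahead of it and the grasp point (between the pads) lies 54 mm ahead of it; y points along the fingers, x is the direction in which the jaws open and shut, and the axes are right-handed (so a half turn about y gives the same grasp; the last joint's range is limited). The gripper opens to 85 mm and grips with 20 to 120 N. Pads are 22 mm wide; open, the fingers measure 114 mm over their backs; the gripper's body (76 mm by 85 mm) begins 54 mm behind the grasp point. The pads swing forward as they close: fully open they stand 13 mm farther back than shut.
Start: joints at [0.334, 0.04, 0.085, 0, -1.615, -0.334], TCP at [0.6, 0, 0.304] pointing down, gripper open.
Joint ranges: [-2.56, 2.56], [-1.29, 2.01], [-1.08, 1.49], [-3.29, 1.98], [-2.81, -0.18], [-2.99, 2.99]. Speed limits (rad/s): [2.57, 2.57, 3.01, 3.14, 3.14, 3.14].

### API

Orientations are given as a 3x3 rotation matrix whose columns are the frame's x, y, z axes.
In Python, from rig import * gives the robot as it stands.
- The arm moves only by the tool apply_moves, never from a script. Its argument "commands" is one flat list of numbers, 4 for each row, row after row: the shift along the tool's x, y, z in m, then the turn about the tool's y in rad. A call has 1 to 8 rows; each row is the pose to reach, as a shift and turn from the pose commanded when the call began, along the tool's axes at that moment; what a row does not reach only later rows make up. A row lasts 1/12 s, in which the tool goes at most 41.7 mm and 7.16 degrees, less where a joint would pass 70% of its speed; a pose out of reach is approached as far as the arm can. A call with a gripper value outside its range is refused whole. "jaw" is the finger opening in m, from 0 to 0.0854, set as the call begins (left out, the last holds). The fingers move at their own pace and stop on an object; the grip force is fixed at half the most. Time passes only in rows, so rows that repeat a pose let the fingers close. It gives the time, the measured TCP pose, the force and the opening at its end, in the units of the state.
- state(): the state, without advancing time (a new reading comes with each control period).
- grab_frame(name): name is "scene" or "side" or "wrist"; returns a dict with "frame" (400x640x3 uint8, red, green, blue), "fovy" (degrees; the focal length in pixels is half the picture's height over the tangent of half this angle, whatever the lens; pixels are square), "cx", "cy" (the principal point, pixels), "R" (3x3) and "t" (3): a world point X has camera coordinates R X + t; the wrist camera has in their place "hand_eye" (4x4, takes a point from camera to tool coordinates, whose origin is the TCP and whose axes are the tool frame's). Camera axes: x right, y down, z forward; pixel columns grow to the right and rows downward; lengths in m; the calibration is good to about 2 mm. A picture is of the moment at which its call begins: read the wrist's pose just before it. There is no depth.
- finish_job(): hands the job in, once; it reports no verdict.
The state is a dict: "t": time; "qpos": joint angles; "qvel": joint speeds; "tau": joint torques, N m; "tool_pos": TCP position; "eef_rot": TCP orientation; "contact_force": force on the tool from outside, world axes, zero at the start; "moment": the same for the moment, N m; "width": finger opening in m.
Only numpy, scipy, OpenCV 4.12 (cv2) and the standard library are available. Lean on these libraries where they do the work, as an engineer would, in place of code of your own. Each camera call takes 0.05 s, during which the arm holds its last target.

## Working session

There is one attempt and no reset: what is moved stays moved. The work goes in short steps, Python scripts to look and compute and a tool call to move; the robot and the scene stay as the last step left them, time stands still between calls to the robot, and variables do not carry over. Pictures are saved under pics/ and viewed, and the job is handed in when it is done.

Besides the shell and the picture viewer there is one more tool, called after "Request:" as name(argument=value, ...) on one line, values as JSON. apply_moves: Moves the arm, as the interface text tells. Its arguments: {"type":"object","properties":{"commands":{"type":"array"},"jaw":{"type":"number"}},"required":["commands"]}

```bash
mkdir -p pics; ls
python3 - <<'E'
from rig import *
import cv2
s=state();print(s)
for n in("scene","side","wrist"):
    g=grab_frame(n);cv2.imwrite(f"pics/{n}0.png",g["frame"][:,:,::-1])
    print(n,{k:v for k,v in g.items() if k!="frame"})
E
```

```text
pics
{'t': 0.0, 'qpos': array([ 3.33651352e-01,  4.07954901e-02,  8.37991464e-02, -4.66952629e-04,
       -1.61552322e+00, -3.33687734e-01]), 'qvel': array([-0.00141736,  0.00090904, -0.00124353,  0.00107992, -0.00034597,
        0.0010598 ]), 'tau': array([-7.27207535e-04, -3.68200672e+01,  3.47413230e+01,  6.93227157e+00,
       -5.48646509e-03, -9.47124363e-06]), 'tool_pos': array([5.99788539e-01, 5.90527655e-05, 3.02880949e-01]), 'eef_rot': array([[-9.99998414e-01, -1.78097870e-03, -1.57948514e-05],
       [ 1.60149916e-05, -1.23592095e-04, -9.99999992e-01],
       [ 1.78097673e-03, -9.99998406e-01,  1.23620422e-04]]), 'contact_force': array([-1.08972297,  0.92537073, -0.19125944]), 'moment': array([0.02901448, 0.02019134, 0.01176702]), 'width': 0.08493733738371975}
scene {'fovy': 51.23831764577469, 'cx': 328.1627034327886, 'cy': 201.44832538677028, 'R': array([[ 0.60652265,  0.79505905, -0.00337375],
       [ 0.60524491, -0.46446343, -0.64649233],
       [-0.51556656,  0.3900703 , -0.76291303]]), 't': array([-0.35288156, -0.25419029,  1.67628295])}
side {'fovy': 42.46608730763216, 'cx': 330.5666093384156, 'cy': 200.91567114022732, 'R': array([[ 0.9976638 , -0.06798966,  0.00666001],
       [-0.03827558, -0.63705939, -0.76986383],
       [ 0.0565856 ,  0.76781035, -0.63817344]]), 't': array([-0.54701104,  0.08117253,  1.3503982 ])}
wrist {'fovy': 65.04370989765049, 'cx': 322.55672570843683, 'cy': 198.521142210251, 'hand_eye': array([[ 9.99999117e-01,  2.61101143e-04,  1.30270791e-03,
        -4.30316225e-04],
       [-1.19113533e-03, -2.58172875e-01,  9.66098001e-01,
        -6.93673304e-02],
       [ 5.88573140e-04, -9.66098700e-01, -2.58172336e-01,
         6.60154256e-02],
       [ 0.00000000e+00,  0.00000000e+00,  0.00000000e+00,
         1.00000000e+00]])}
```

View pics/scene0.png

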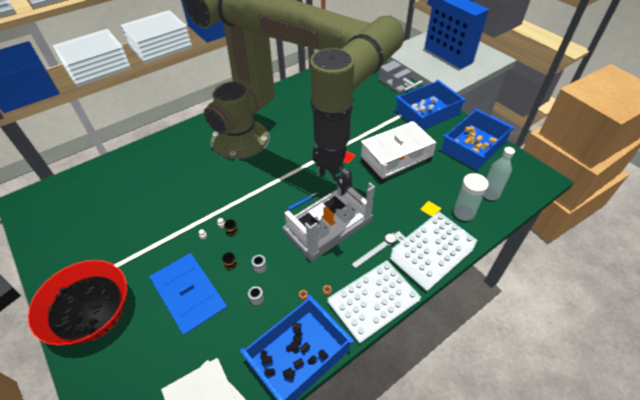

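View pics/side0.png

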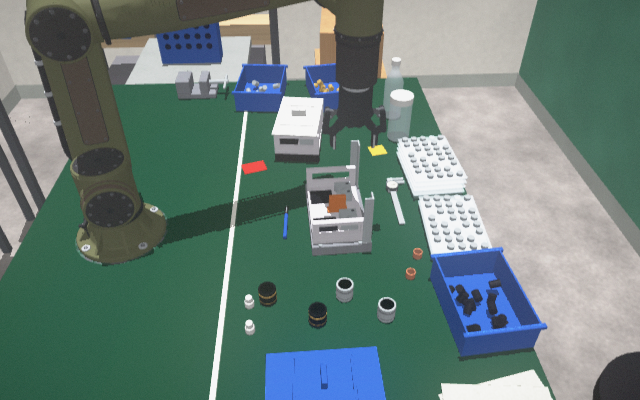

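View pics/wrist0.png

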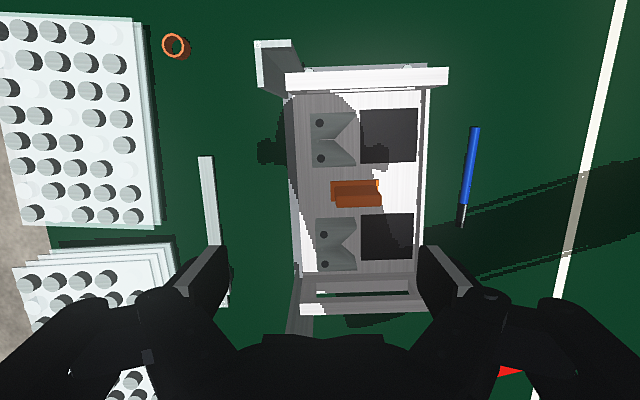

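```bash
cat > h.py <<'E'
from rig import *
import numpy as np, cv2
from scipy.optimize import least_squares
def cam(name):
    s=state(); g=grab_frame(name)
    f=200/np.tan(np.radians(g["fovy"])/2)
    K=np.array([[f,0,g["cx"]],[0,f,g["cy"]],[0,0,1]])
    if name=="wrist":
        H=g["hand_eye"];Rt=s["eef_rot"]
        Rc=Rt@H[:3,:3];c=Rt@H[:3,3]+s["tool_pos"]
        R=Rc.T;t=-R@c
    else: R,t=g["R"],g["t"]
    return g["frame"],(K,R,t)
def proj(C,X):
    K,R,t=C;p=(np.atleast_2d(X)@R.T+t)@K.T
    return p[:,:2]/p[:,2:]
def onz(C,uv,z):
    K,R,t=C;d=R.T@np.linalg.inv(K)@np.array([uv[0],uv[1],1]);c=-R.T@t
    return c+d*(z-c[2])/d[2]
def tri(obs):
    f=lambda X:np.concatenate([(proj(C,X)[0]-uv) for C,uv in obs])
    r=least_squares(f,[0.55,0,0.05]);return r.x,np.abs(r.fun).max()
def save(name,fr,box=None,k=1):
    if box: x0,y0,x1,y1=box;fr=fr[y0:y1,x0:x1]
    fr=cv2.resize(fr,None,fx=k,fy=k,interpolation=cv2.INTER_CUBIC)
    cv2.imwrite("pics/"+name,fr[:,:,::-1])
import pickle
def keep(tag,fr,C): pickle.dump((fr,C),open(f"{tag}.pkl","wb"))
def load(tag): return pickle.load(open(f"{tag}.pkl","rb"))
E
python3 - <<'E'
from h import *
for n in("scene","side","wrist"):
    fr,C=cam(n);keep(n+"0",fr,C)
fr,_=load("side0");save("s_sleeves.png",fr,(230,230,430,400),4);save("s_stat.png",fr,(260,85,400,265),3.3)
fr,_=load("scene0");save("c_sleeves.png",fr,(140,200,340,340),4);save("c_stat.png",fr,(270,110,450,260),4)
E
```

```text
(no output)
```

View pics/s_sleeves.png

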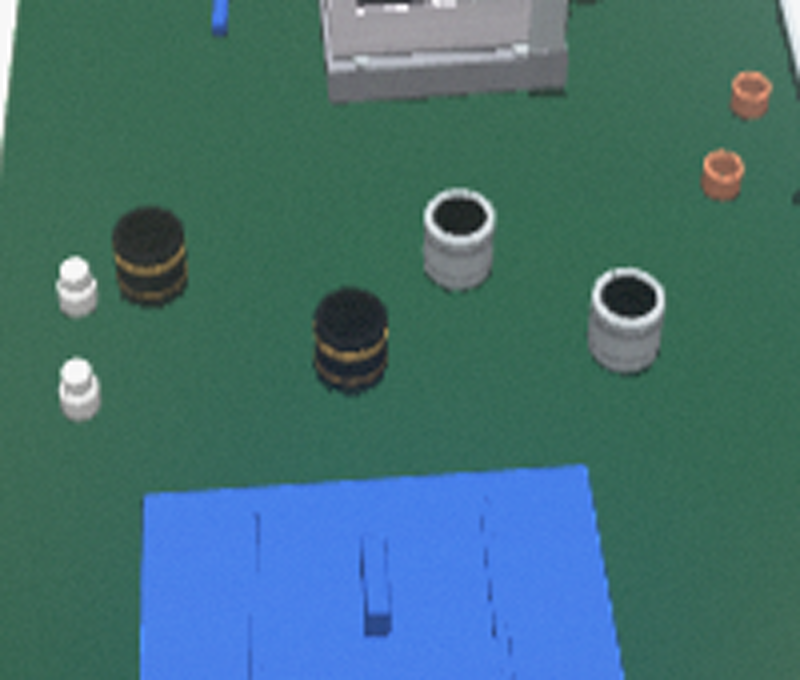

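View pics/c_sleeves.png

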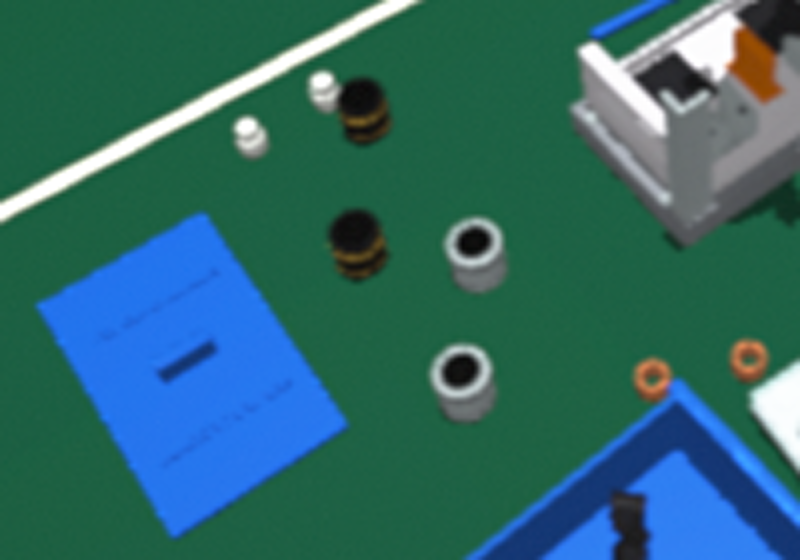

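View pics/s_stat.png

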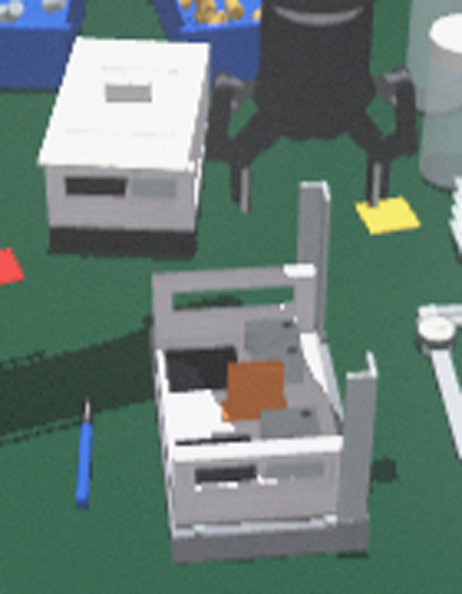

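View pics/c_stat.png

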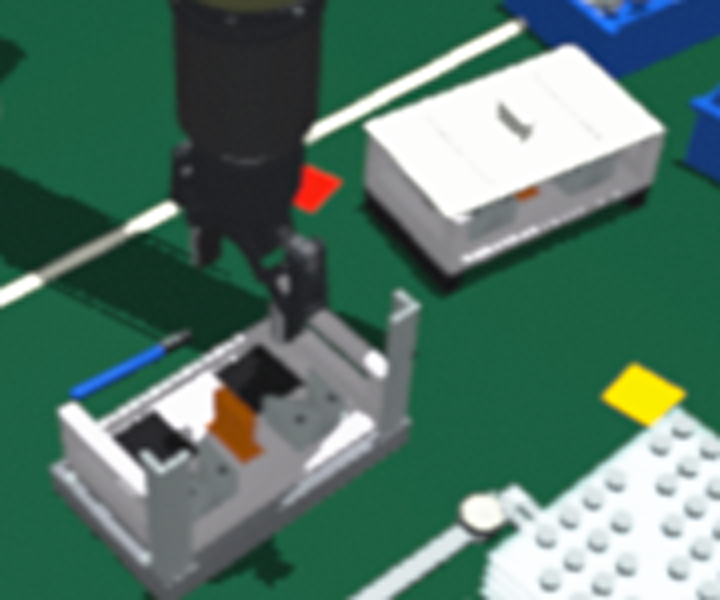

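Run:
```python
from h import *
np.set_printoptions(precision=4,suppress=True)
_,S=load("side0");_,C=load("scene0");_,W=load("wrist0")
def sv(p,o,k):return np.array([(p[0]+.5)/k-.5+o[0],(p[1]+.5)/k-.5+o[1]])
for n,a,b in(("st1",(459,215),(474,241)),("st2",(628,297),(462,371)),("bk1",(149,236),(363,97)),("bk2",(351,318),(357,228))):
    print(n,*tri([(S,sv(a,(230,230),4)),(C,sv(b,(140,200),4))]))
print("cover corners");q=[onz(C,sv(p,(140,200),4),.005) for p in((37,304),(205,212),(348,425),(175,537))]
print(np.array(q),np.mean(q,0))
print([np.linalg.norm(q[i]-q[(i+1)%4]) for i in range(4)])
for p in((145,494),(586,465)):print(onz(S,sv(p,(230,230),4),.005))
print("sep corners side",[onz(S,sv(p,(260,85),3.3),.099) for p in((76,38),(209,44),(196,167),(40,161))])
print("sep corners scene",[onz(C,sv(p,(270,110),4),.099) for p in((573,43),(664,130),(455,218),(367,126))])
# check wrist: predicted station features
```

```text
st1 [ 0.5625 -0.2503  0.0421] 0.24785180681936936
st2 [ 0.6494 -0.313   0.0403] 0.3305591079275132
bk1 [ 0.3876 -0.25    0.037 ] 0.015709960343571083
bk2 [ 0.4977 -0.3153  0.0385] 0.30765595771964627
cover corners
[[ 0.3865 -0.5348  0.005 ]
 [ 0.3876 -0.3973  0.005 ]
 [ 0.6183 -0.3951  0.005 ]
 [ 0.6201 -0.5297  0.005 ]] [ 0.5031 -0.4642  0.005 ]
[np.float64(0.13743023822493336), np.float64(0.23078068862499712), np.float64(0.13453031027100926), np.float64(0.2336386291884364)]
[ 0.3871 -0.3962  0.005 ]
[ 0.6173 -0.3932  0.005 ]
sep corners side [array([0.4235, 0.5315, 0.099 ]), array([0.5572, 0.5115, 0.099 ]), array([0.5325, 0.2831, 0.099 ]), array([0.3918, 0.3013, 0.099 ])]
sep corners scene [array([0.4211, 0.5292, 0.099 ]), array([0.5597, 0.5066, 0.099 ]), array([0.5284, 0.2805, 0.099 ]), array([0.3918, 0.2971, 0.099 ])]
```

Run:
```python
from h import *
fr,_=load("wrist0");save("w_stat.png",fr,(240,30,460,340),2.5)
save("w_stat1.png",fr,(250,30,460,180),3.8)
save("w_stat2.png",fr,(250,170,460,340),3.5)
```

```text
(no output)
```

View pics/w_stat1.png

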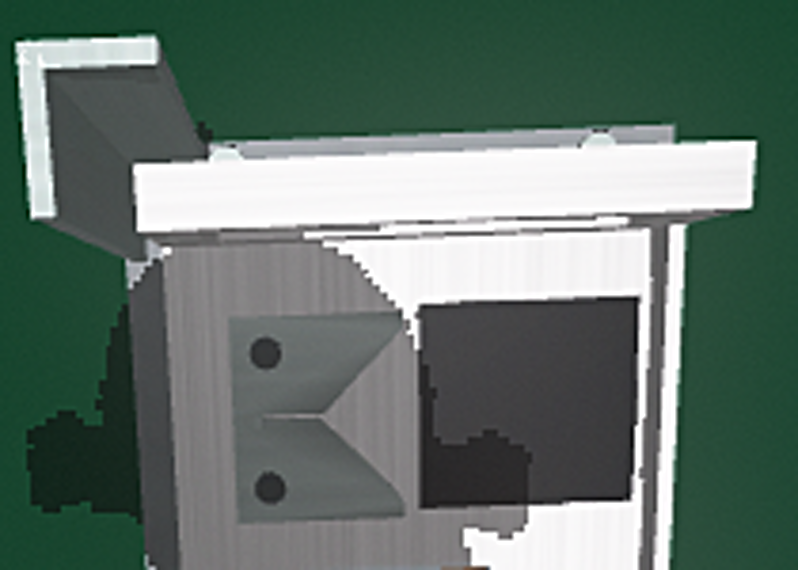

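View pics/w_stat2.png

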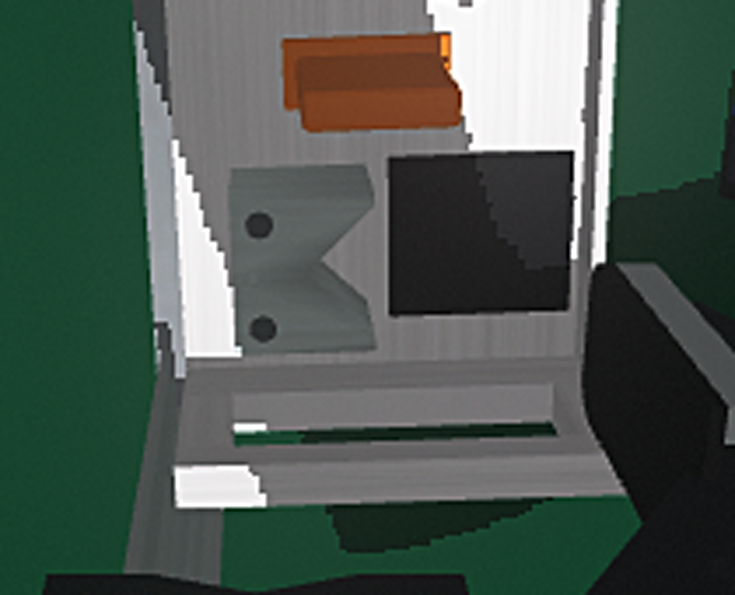

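```bash
cat > st.py <<'E'
from h import *
np.set_printoptions(precision=4,suppress=True)
def fitpose(obs,x0,zfree=False):
    # obs: list (C,uv,localxyz)
    def T(p,X):
        c,s=np.cos(p[2]),np.sin(p[2]);X=np.array(X)
        return np.array([p[0]+c*X[0]-s*X[1],p[1]+s*X[0]+c*X[1],X[2]+(p[3] if zfree else 0)])
    f=lambda p:np.concatenate([proj(C,T(p,X))[0]-uv for C,uv,X in obs])
    r=least_squares(f,list(x0)+([0] if zfree else []),loss="soft_l1");return r.x,f(r.x).reshape(-1,2)
def sv(p,o,k):return np.array([(p[0]+.5)/k-.5+o[0],(p[1]+.5)/k-.5+o[1]])
E
python3 - <<'E'
from st import *
_,W=load("wrist0");_,S=load("side0");_,C=load("scene0")
A=[((135,165),(68,-116,94)),((756,142),(-68,-116,94)),((137,233),(68,-102,94)),((753,208),(-68,-102,94)),
((230,318),(50,-83,64)),((238,522),(50,-31,64)),((323,414),(28.3,-57,64))]
B=[((231,168),(50,31,64)),((240,357),(50,83,64)),((323,258),(28.3,57,64)),((175,466),(68,102,94)),((175,508),(68,116,94))]
obs=[(W,sv(p,(250,30),3.8),np.array(X)/1e3) for p,X in A]+[(W,sv(p,(250,170),3.5),np.array(X)/1e3) for p,X in B]
for z in(False,True):
    p,r=fitpose(obs,(.6,0,0),z);print(p,np.degrees(p[2]));print(r.T)
# side: rail tops; scene: post tops / base corners
sd=[((340,443),(68,-116,94)),((170,453),(-68,-116,94)),((155,275),(-68,116,94))]
o2=[(S,sv(q,(260,85),3.3),np.array(X)/1e3) for q,X in sd]
for C_,uv,X in o2:
    c,s=np.cos(p[2]),np.sin(p[2]);print(proj(C_,np.array([p[0]+c*X[0]-s*X[1],p[1]+s*X[0]+c*X[1],X[2]]))[0],uv)
E
```

```text
[0.5586 0.0134 0.0383] 2.1933852397446136
[[-0.0441  0.6744  0.568   0.3543 -0.1632  0.2478 -1.0134 -0.4014 -0.8802
  -5.2469  0.2541  1.0262]
 [-0.574  -1.1069 -0.6947 -0.5399 -0.3327  0.2552  1.2795  8.5087 -0.357
   5.0867  0.49    0.5437]]
[ 0.5585  0.0136  0.0382 -0.0015] 2.1880006873744797
[[ 0.3003  0.0592  0.8997 -0.2476  0.0083  0.3947 -0.966  -0.2798 -0.7772
  -5.2275  0.4467  1.2116]
 [-0.1633 -0.6395 -0.3917 -0.1826 -0.1778  0.1387  1.2992  8.1246 -0.9273
   4.6103 -0.2781 -0.2729]]
[367.5444 220.7731] [362.6818 218.8939]
[311.6585 224.4991] [311.1667 221.9242]
[305.0834 167.951 ] [306.6212 167.9848]
```

```bash
cat > mv.py <<'E'
import sys
from h import *
def go(x,y,z,yawdeg=None):
    """TCP target world; yawdeg: world angle of tool x axis (mod 180)"""
    s=state();R=s["eef_rot"];d=R.T@(np.array([x,y,z])-s["tool_pos"])
    cur=np.degrees(np.arctan2(R[1,0],R[0,0]));t=0
    if yawdeg is not None:
        t=-((yawdeg-cur+90)%180-90) # tool y is down
    print("t=%.2f shift %.4f %.4f %.4f turn %.4f rad | cur yaw %.2f pos %s q1 %.2f q6 %.2f w %.4f"%(s["t"],*d,np.radians(t),cur,np.round(s["tool_pos"],4),s["qpos"][0],s["qpos"][5],s["width"]))
if __name__=="__main__":
    a=[float(v) for v in sys.argv[1:]]
    go(*a)
E
python3 - <<'E'
from st import *
_,W=load("wrist0")
A=[((135,165),(68,-116,94)),((756,142),(-68,-116,94)),((137,233),(68,-102,94)),((753,208),(-68,-102,94)),
((230,318),(50,-83,64)),((238,522),(50,-31,64)),((323,414),(28.3,-57,64))]
B=[((240,357),(50,83,64)),((375,348),(6,83,64)),((175,466),(68,102,94)),((175,508),(68,116,94))]
obs=[(W,sv(p,(250,30),3.8),np.array(X)/1e3) for p,X in A]+[(W,sv(p,(250,170),3.5),np.array(X)/1e3) for p,X in B]
for z in(False,True):
    p,r=fitpose(obs,(.6,0,0),z);print(p,np.degrees(p[2]));print(r.T)
E
python3 mv.py 0.5625 -0.2503 0.12 92
```

```text
[0.5589 0.0136 0.0363] 2.077385515642095
[[-0.1301  0.5559  0.4495  0.204  -0.3081  0.0029 -1.2102 -1.3167  0.6261
  -0.2538  0.4962]
 [-0.4968 -0.6715 -0.6184 -0.1151 -0.2249  0.3579  1.4307 -0.2638  0.9566
   0.557   0.6101]]
[ 0.5588  0.0137  0.0363 -0.0012] 2.0799540437465174
[[ 0.1235  0.0899  0.6957 -0.2499 -0.1798  0.1192 -1.1717 -1.2212  0.5858
  -0.0872  0.6589]
 [-0.186  -0.3401 -0.3886  0.1342 -0.1091  0.2697  1.442  -0.6931  0.5298
  -0.0191 -0.0025]]
t=0.30 shift 0.0373 0.1836 0.2503 turn 1.5359 rad | cur yaw 180.00 pos [0.5999 0.     0.3035] q1 0.33 q6 -0.33 w 0.0855
```

Request:
apply_moves(commands=[0.037,0,0.25,1.536,0.037,0,0.25,1.536,0.037,0,0.25,1.536,0.037,0,0.25,1.536,0.037,0,0.25,1.536,0.037,0,0.25,1.536,0.037,0,0.25,1.536,0.037,0,0.25,1.536])

```text
t: 0.97
tool_pos: [0.5621, -0.2527, 0.3034]
eef_rot: [[-0.531, -0.001, -0.847], [0.847, -0.0, -0.531], [0.0, -1.0, 0.001]]
contact_force: [0.7, -0.4, 0.1]
width: 0.0854
```

```bash
python3 mv.py 0.5625 -0.2503 0.2 92
```

```text
t=0.97 shift 0.0018 0.1034 -0.0017 turn 0.5255 rad | cur yaw 122.11 pos [ 0.5621 -0.2527  0.3034] q1 -0.10 q6 -0.91 w 0.0854
```

Request:
apply_moves(commands=[0.002,0.04,-0.001,0.526,0.002,0.07,-0.001,0.526,0.002,0.09,-0.001,0.526,0.002,0.1,-0.001,0.526,0.002,0.1,-0.001,0.526,0.002,0.1,-0.001,0.526])

```text
t: 1.47
tool_pos: [0.5623, -0.2477, 0.2027]
eef_rot: [[-0.044, -0.002, -0.999], [0.999, 0.0, -0.044], [0.0, -1.0, 0.002]]
contact_force: [-0.4, -1.0, 0.1]
width: 0.0855
```

```bash
python3 - <<'E'
from st import *
fr,C=cam("wrist");keep("w1",fr,C);save("w1.png",fr)
for p in((.5625,-.2503,.042),(.5625,-.2503,0),(.6494,-.313,.04)):print(proj(C,p))
E
python3 mv.py 0.5625 -0.2503 0.082 92
```

```text
[[320.1593 203.602 ]]
[[320.4781 190.8651]]
[[240.8602 299.708 ]]
t=1.52 shift -0.0025 0.1217 0.0002 turn 0.0110 rad | cur yaw 92.63 pos [ 0.5627 -0.2478  0.2037] q1 -0.09 q6 -1.44 w 0.0855
```

View pics/w1.png

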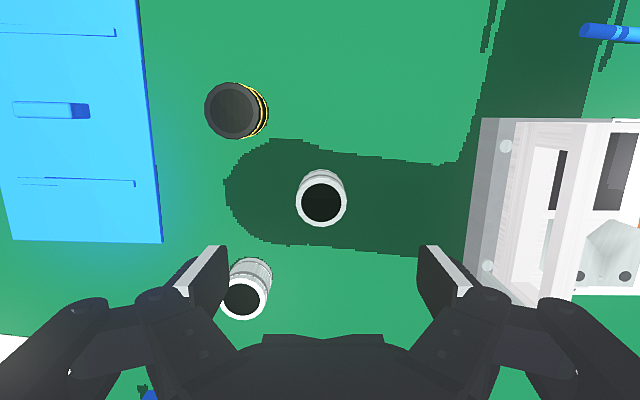

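Request:
apply_moves(commands=[-0.002,0.04,0.001,0.011,-0.002,0.08,0.001,0.011,-0.002,0.11,0.001,0.011,-0.002,0.121,0.001,0.011,-0.002,0.121,0.001,0.011])

```text
t: 1.93
tool_pos: [0.5605, -0.2495, 0.0801]
eef_rot: [[-0.035, -0.005, -0.999], [0.999, 0.001, -0.035], [0.001, -1.0, 0.005]]
contact_force: [0.3, -0.3, 0.5]
width: 0.0852
```

Request:
apply_moves(commands=[0,0,0,0,0,0,0,0,0,0,0,0,0,0,0,0,0,0,0,0,0,0,0,0], jaw=0.02)

```text
t: 2.43
tool_pos: [0.5631, -0.2501, 0.0856]
eef_rot: [[-0.034, 0.004, -0.999], [0.999, -0.001, -0.034], [-0.001, -1.0, -0.004]]
contact_force: [-0.7, 1.0, 5.4]
width: 0.0384
```

Run:
```python
from st import *
s=state();print(s["tool_pos"],s["width"],s["contact_force"])
fr,C=cam("side");save("s2.png",fr,(290,200,450,340),5)
```

```text
[ 0.5631 -0.2501  0.0856] 0.03839698964398239 [-0.6574  1.023   5.3903]
```

View pics/s2.png

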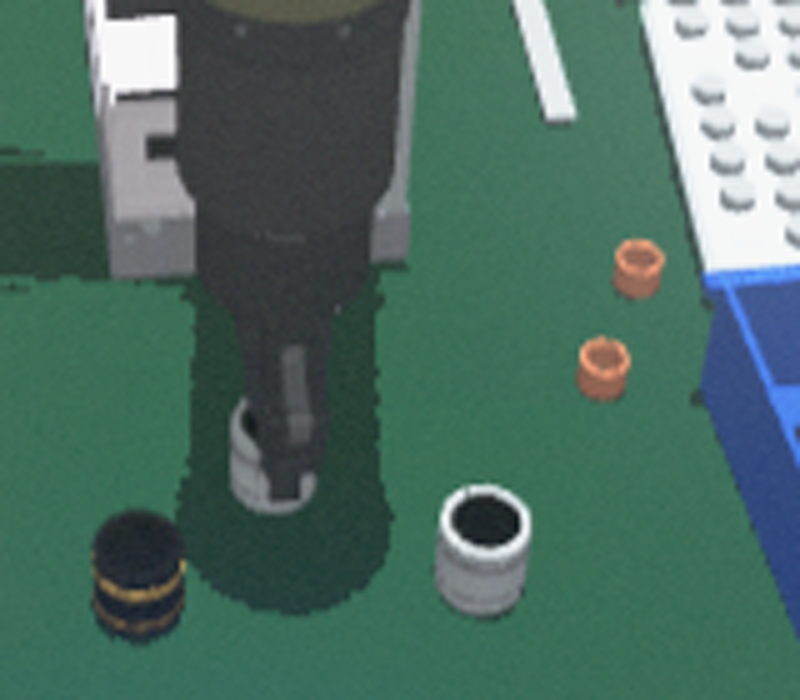

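```bash
cat >> st.py <<'E'
ST=(0.559,0.0136,0.0363)
def loc(x,y,P=ST):
    c,s=np.cos(P[2]),np.sin(P[2]);return P[0]+c*x-s*y,P[1]+s*x+c*y
E
python3 - <<'E'
from st import *
from mv import go
for y in(-.057,.057):
  print(loc(-.0095,y)); go(*loc(-.0095,y),.25,92.08)
go(*loc(-.0095,-.057),.1215,92.08)
E
```

```text
(np.float64(0.5515749039647828), np.float64(-0.043707224229304655))
t=2.48 shift 0.2064 -0.1648 0.0038 turn -0.0019 rad | cur yaw 91.97 pos [ 0.5631 -0.2501  0.0855] q1 -0.09 q6 -1.44 w 0.0385
(np.float64(0.5474376127157012), np.float64(0.07021767568779104))
t=2.48 shift 0.3204 -0.1650 0.0040 turn -0.0019 rad | cur yaw 91.97 pos [ 0.5631 -0.2501  0.0855] q1 -0.09 q6 -1.44 w 0.0385
t=2.48 shift 0.2066 -0.0363 0.0043 turn -0.0019 rad | cur yaw 91.97 pos [ 0.5631 -0.2501  0.0855] q1 -0.09 q6 -1.44 w 0.0385
```

Request:
apply_moves(commands=[0,-0.03,0,0,0,-0.07,0,0,0,-0.11,0,0,0.03,-0.14,0.001,0,0.07,-0.16,0.002,0,0.11,-0.165,0.003,0,0.15,-0.165,0.004,0,0.185,-0.165,0.004,0])

```text
t: 3.15
tool_pos: [0.5511, -0.0629, 0.2492]
eef_rot: [[-0.034, 0.002, -0.999], [0.999, 0.001, -0.034], [0.001, -1.0, -0.002]]
contact_force: [0.6, -0.0, -2.0]
width: 0.0386
```

Run:
```python
from st import *
from mv import go
go(*loc(-.0095,-.057),.16,92.08)
fr,C=cam("wrist");keep("w2",fr,C);save("w2.png",fr)
```

```text
t=3.15 shift 0.0190 0.0892 -0.0009 turn -0.0024 rad | cur yaw 91.94 pos [ 0.5511 -0.0629  0.2492] q1 0.25 q6 -1.79 w 0.0386
```

View pics/w2.png

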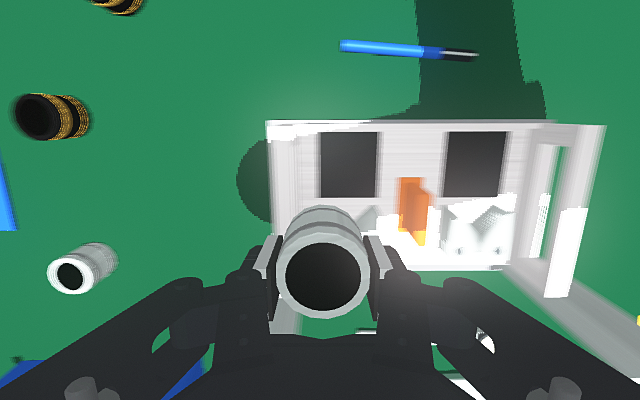

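Request:
apply_moves(commands=[0.017,0,0,0,0.019,0.02,-0.001,0,0.019,0.05,-0.001,0,0.019,0.075,-0.001,0,0.019,0.085,-0.001,0,0.019,0.085,-0.001,0,0.019,0.085,-0.001,0])

```text
t: 3.78
tool_pos: [0.5522, -0.0463, 0.1638]
eef_rot: [[-0.034, 0.0, -0.999], [0.999, -0.001, -0.034], [-0.001, -1.0, -0.0]]
contact_force: [1.3, 0.8, 0.2]
width: 0.0389
```

Run:
```python
from st import *
from mv import go
go(*loc(-.0095,-.057),.122,92.08)
fr,C=cam("wrist");keep("w3",fr,C);save("w3.png",fr)
fr,C=cam("scene");save("c3.png",fr,(270,140,400,270),5)
```

```text
t=3.78 shift 0.0027 0.0418 0.0005 turn -0.0025 rad | cur yaw 91.94 pos [ 0.5522 -0.0463  0.1638] q1 0.28 q6 -1.82 w 0.0389
```

View pics/w3.png

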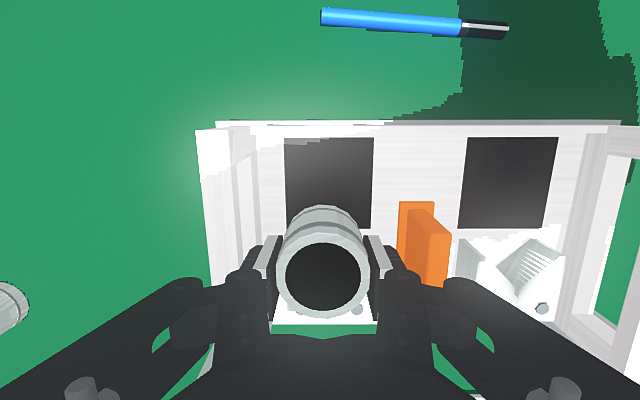

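View pics/c3.png

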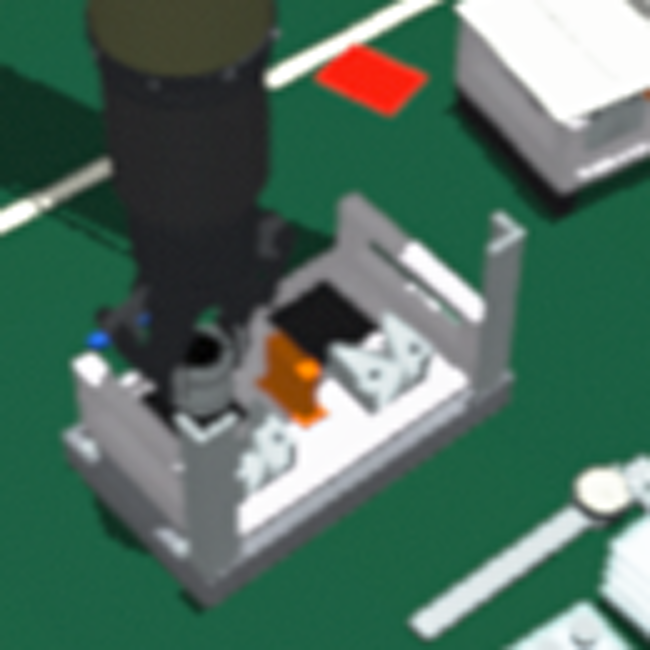

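Request:
apply_moves(commands=[0.003,0.02,0,0,0.003,0.035,0,0,0.003,0.04,0,0,0.003,0.042,0,0,0.003,0.042,0,0,0.003,0.042,0,0])

```text
t: 4.38
tool_pos: [0.5525, -0.0431, 0.1224]
eef_rot: [[-0.034, 0.002, -0.999], [0.999, 0.0, -0.034], [-0.0, -1.0, -0.002]]
contact_force: [-0.2, -0.2, -1.5]
width: 0.0384
```

Run:
```python
from st import *
from mv import go
go(*loc(-.0095,-.057),.122,92.08);print(state()["contact_force"])
fr,C=cam("side");save("s4.png",fr,(290,130,390,260),5)
```

```text
t=4.38 shift -0.0006 0.0004 0.0010 turn -0.0025 rad | cur yaw 91.94 pos [ 0.5525 -0.0431  0.1224] q1 0.28 q6 -1.82 w 0.0384
[-0.233  -0.1861 -1.4741]
```

View pics/s4.png

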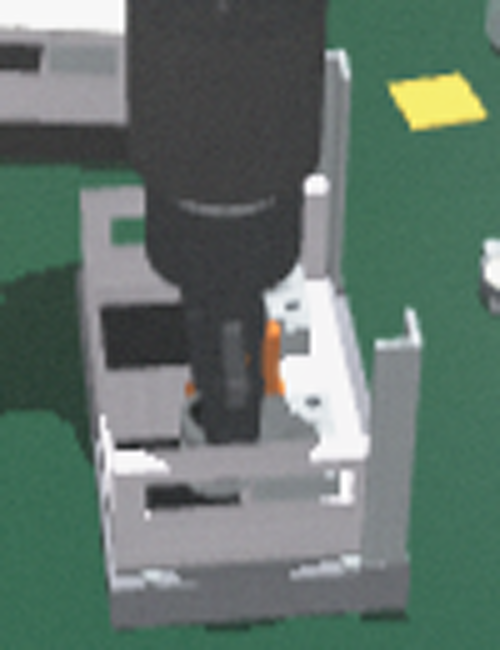

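Request:
apply_moves(commands=[0,0.002,0,0,0,0.002,0,0,0,0.002,0,0])

```text
t: 4.68
tool_pos: [0.5531, -0.0432, 0.1216]
eef_rot: [[-0.034, 0.004, -0.999], [0.999, -0.0, -0.034], [-0.001, -1.0, -0.004]]
contact_force: [-0.7, -0.3, 5.4]
width: 0.0384
```

Request:
apply_moves(commands=[0,0,0,0,0,0,0,0,0,0,0,0], jaw=0.05)

```text
t: 4.93
tool_pos: [0.5533, -0.0409, 0.1212]
eef_rot: [[-0.035, 0.005, -0.999], [0.999, 0.003, -0.035], [0.003, -1.0, -0.005]]
contact_force: [-1.4, 11.3, 5.8]
width: 0.0497
```

Request:
apply_moves(commands=[0,-0.02,0,0,0,-0.05,0,0,0,-0.08,0,0,0,-0.09,0,0,0,-0.09,0.034,0,0,-0.09,0.034,0,0,-0.09,0.034,0])

```text
t: 5.52
tool_pos: [0.5172, -0.0442, 0.2095]
eef_rot: [[-0.034, 0.001, -0.999], [0.999, 0.0, -0.034], [0.0, -1.0, -0.001]]
contact_force: [0.5, -0.7, 0.7]
width: 0.0501
```

Request:
apply_moves(commands=[0,0,0,0,0,0,0,0,0,0,0,0,0,0,0,0], jaw=0.0)

```text
t: 5.85
tool_pos: [0.5182, -0.0441, 0.2087]
eef_rot: [[-0.034, -0.0, -0.999], [0.999, -0.0, -0.034], [-0.0, -1.0, 0.0]]
contact_force: [-0.5, 0.2, -0.2]
width: 0.0017
```

Run:
```python
from st import *
from mv import go
go(*loc(-.012-.033-.002,-.057),.122,92.08);print(state()["contact_force"])
fr,C=cam("wrist");keep("w5",fr,C);save("w5.png",fr)
```

```text
t=5.85 shift -0.0008 0.0867 0.0041 turn -0.0026 rad | cur yaw 91.93 pos [ 0.5182 -0.0441  0.2087] q1 0.30 q6 -1.84 w 0.0017
[-0.4675  0.16   -0.1741]
```

View pics/w5.png

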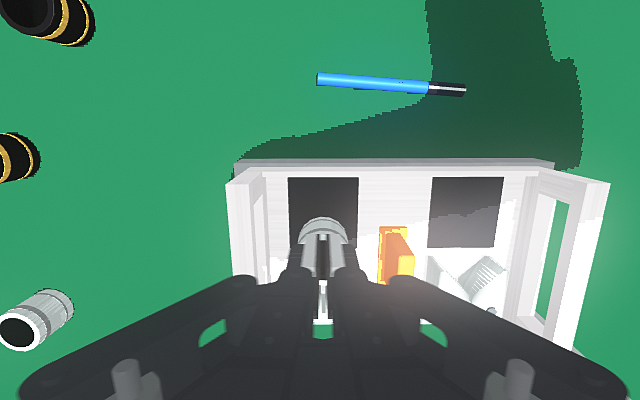

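Request:
apply_moves(commands=[-0.001,0,0.005,0,-0.001,0.03,0.005,0,-0.001,0.055,0.005,0,-0.001,0.075,0.005,0,-0.001,0.084,0.005,0,-0.001,0.084,0.005,0,-0.001,0.084,0.005,0])

```text
t: 6.48
tool_pos: [0.5131, -0.0455, 0.1256]
eef_rot: [[-0.034, 0.0, -0.999], [0.999, -0.001, -0.034], [-0.001, -1.0, -0.0]]
contact_force: [1.4, -0.7, 1.3]
width: -0.0005
```

Run:
```python
from st import *
from mv import go
go(*loc(-.031,-.057),.122,92.08);print(state()["contact_force"])
fr,C=cam("side");save("s6.png",fr,(290,130,390,260),5)
fr,C=cam("scene");save("c6.png",fr,(270,140,400,270),5)
```

```text
t=6.48 shift 0.0004 0.0036 -0.0170 turn -0.0024 rad | cur yaw 91.94 pos [ 0.5131 -0.0455  0.1256] q1 0.30 q6 -1.84 w -0.0005
[ 1.3515 -0.7369  1.3318]
```

View pics/s6.png

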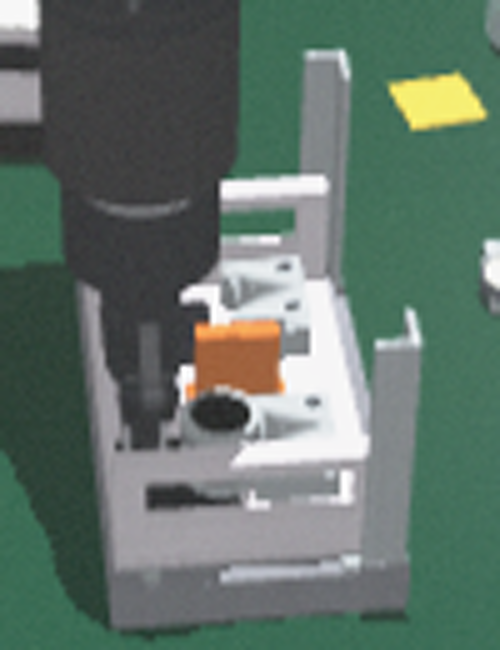

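View pics/c6.png

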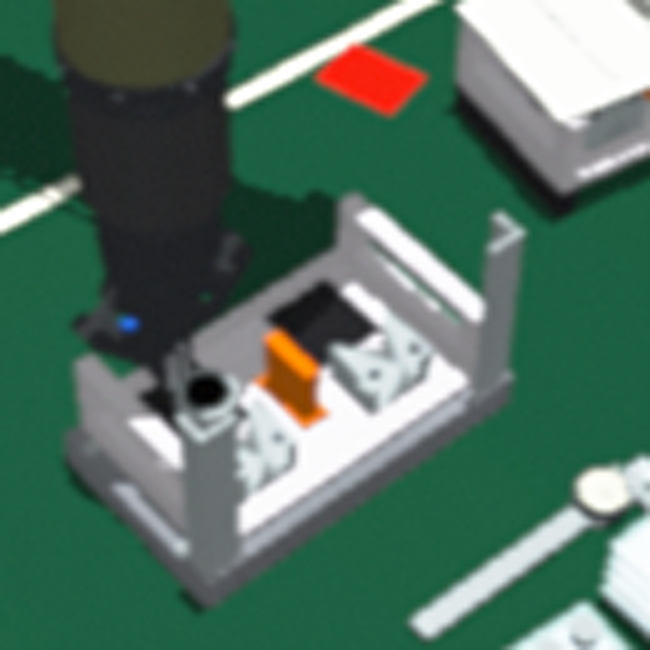

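Request:
apply_moves(commands=[0,0.002,-0.005,0,0,0.002,-0.01,0,0,0.002,-0.014,0,0,0.002,-0.017,0,0,0.002,-0.018,0,0,0.002,-0.018,0])

```text
t: 7.08
tool_pos: [0.5306, -0.0448, 0.1228]
eef_rot: [[-0.034, -0.002, -0.999], [0.999, -0.0, -0.034], [-0.0, -1.0, 0.002]]
contact_force: [-4.5, 0.8, 3.1]
width: 0.0001
```

Request:
apply_moves(commands=[0,0,-0.001,0,0,0,-0.002,0,0,0,-0.002,0])

```text
t: 7.33
tool_pos: [0.531, -0.0449, 0.1228]
eef_rot: [[-0.034, -0.006, -0.999], [0.999, -0.001, -0.034], [-0.001, -1.0, 0.006]]
contact_force: [-14.5, 1.9, 9.1]
width: -0.0003
```

Run:
```python
from st import *
from mv import go
go(*loc(-.031,-.057),.122,92.08);print(state()["contact_force"])
fr,C=cam("side");save("s7.png",fr,(290,130,390,260),5)
```

```text
t=7.33 shift 0.0004 0.0008 0.0009 turn -0.0026 rad | cur yaw 91.93 pos [ 0.531  -0.0449  0.1228] q1 0.29 q6 -1.83 w -0.0003
[-14.4507   1.9497   9.1197]
```

View pics/s7.png

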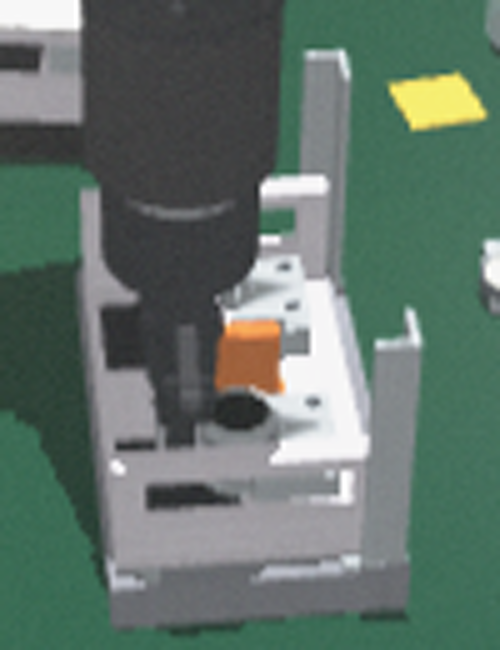

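Request:
apply_moves(commands=[0,0,0.006,0,0,-0.01,0.012,0,0,-0.04,0.012,0,0,-0.08,0.012,0,0,-0.12,0.012,0,-0.02,-0.13,0.0,0,-0.06,-0.13,-0.02,0,-0.1,-0.13,-0.04,0])

```text
t: 8.05
tool_pos: [0.5744, -0.1383, 0.2564]
eef_rot: [[-0.037, 0.006, -0.999], [0.999, 0.0, -0.037], [-0.0, -1.0, -0.006]]
contact_force: [1.6, 0.6, 0.5]
width: -0.0006
```

```bash
python3 mv.py 0.648 -0.312 0.2 92
python3 - <<'E'
from st import *
fr,C=cam("scene");save("c8.png",fr,(200,140,400,310),4)
E
```

```text
t=8.05 shift -0.1763 0.0568 -0.0668 turn 0.0018 rad | cur yaw 92.10 pos [ 0.5744 -0.1383  0.2564] q1 0.10 q6 -1.64 w -0.0006
```

View pics/c8.png

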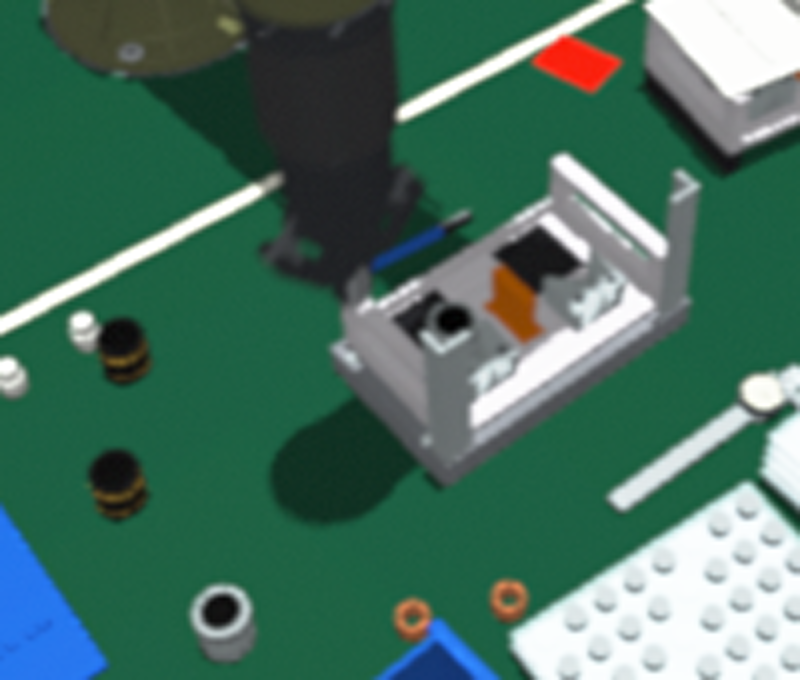

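Request:
apply_moves(commands=[-0.03,0.01,-0.012,0,-0.07,0.03,-0.027,0,-0.105,0.05,-0.04,0,-0.14,0.056,-0.054,0,-0.165,0.056,-0.064,0,-0.176,0.056,-0.067,0,-0.176,0.056,-0.067,0,-0.176,0.056,-0.067,0], jaw=0.085)

```text
t: 8.77
tool_pos: [0.6462, -0.3121, 0.1969]
eef_rot: [[-0.032, -0.0, -0.999], [0.999, -0.0, -0.032], [-0.0, -1.0, 0.0]]
contact_force: [0.1, -0.4, 0.2]
width: 0.085
```

```bash
python3 mv.py 0.648 -0.312 0.082 92
python3 - <<'E'
from st import *
fr,C=cam("wrist");save("w8.png",fr);keep("w8",fr,C)
for p in((.6494,-.313,.04),(.4977,-.3153,.04)):print(proj(C,p))
E
```

```text
t=8.77 shift 0.0001 0.1149 -0.0019 turn -0.0025 rad | cur yaw 91.86 pos [ 0.6462 -0.3121  0.1969] q1 -0.17 q6 -1.37 w 0.0850
[[322.3718 208.5558]]
[[326.6486 -22.7009]]
```

View pics/w8.png

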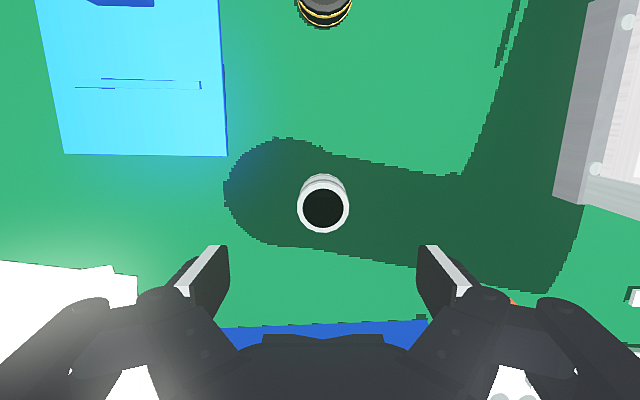

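Run:
```python
from st import *
_,S=load("side0");_,C=load("scene0");_,W=load("w8")
for z in(0.03,.06,.08):
  print(z,onz(S,(432,260),z),onz(S,(452,356),z),onz(W,(320,325),z))
```

```text
0.03 [ 0.7805 -0.1788  0.03  ] [ 0.7623 -0.4436  0.03  ] [ 0.7585 -0.3115  0.03  ]
0.06 [ 0.7702 -0.207   0.06  ] [ 0.7526 -0.4629  0.06  ] [ 0.736 -0.312  0.06 ]
0.08 [ 0.7633 -0.2258  0.08  ] [ 0.7462 -0.4758  0.08  ] [ 0.721  -0.3123  0.08  ]
```

Request:
apply_moves(commands=[0,0.04,-0.002,0,0,0.075,-0.002,0,0,0.1,-0.002,0,0,0.113,-0.002,0,0,0.113,-0.002,0,0,0.113,-0.002,0])

```text
t: 9.32
tool_pos: [0.6486, -0.311, 0.0853]
eef_rot: [[-0.035, 0.001, -0.999], [0.999, -0.001, -0.035], [-0.001, -1.0, -0.001]]
contact_force: [1.2, -0.0, 1.9]
width: 0.0849
```

Request:
apply_moves(commands=[0,0,0,0,0,0,0,0,0,0,0,0,0,0,0,0,0,0,0,0,0,0,0,0], jaw=0.02)

```text
t: 9.82
tool_pos: [0.6489, -0.3117, 0.0858]
eef_rot: [[-0.034, 0.002, -0.999], [0.999, -0.001, -0.034], [-0.001, -1.0, -0.002]]
contact_force: [-0.4, 1.1, 6.2]
width: 0.0383
```

Run:
```python
from st import *
from mv import go
s=state();print(s["contact_force"])
for z in(.25,.165,.12):go(*loc(-.0105,.055),z,92.08)
```

```text
[-0.3818  1.0929  6.1702]
t=9.82 shift 0.3830 -0.1649 0.0890 turn -0.0023 rad | cur yaw 91.95 pos [ 0.6489 -0.3117  0.0858] q1 -0.17 q6 -1.37 w 0.0383
t=9.82 shift 0.3831 -0.0799 0.0893 turn -0.0023 rad | cur yaw 91.95 pos [ 0.6489 -0.3117  0.0858] q1 -0.17 q6 -1.37 w 0.0383
t=9.82 shift 0.3831 -0.0349 0.0894 turn -0.0023 rad | cur yaw 91.95 pos [ 0.6489 -0.3117  0.0858] q1 -0.17 q6 -1.37 w 0.0383
```

Request:
apply_moves(commands=[0,-0.03,0,0,0,-0.07,0.005,0,0.005,-0.11,0.02,0,0.02,-0.14,0.05,0,0.04,-0.16,0.08,0,0.075,-0.17,0.09,0,0.115,-0.175,0.09,0,0.155,-0.175,0.09,0])

```text
t: 10.48
tool_pos: [0.5521, -0.1589, 0.261]
eef_rot: [[-0.032, 0.003, -0.999], [0.999, 0.0, -0.032], [0.0, -1.0, -0.003]]
contact_force: [0.8, 2.1, -0.7]
width: 0.0381
```

Run:
```python
from st import *
from mv import go
for z in(.26,.165):go(*loc(-.0105,.055),z,92.08)
```

```text
t=10.48 shift 0.2271 0.0010 -0.0016 turn -0.0045 rad | cur yaw 91.82 pos [ 0.5521 -0.1589  0.261 ] q1 0.07 q6 -1.61 w 0.0381
t=10.48 shift 0.2271 0.0960 -0.0013 turn -0.0045 rad | cur yaw 91.82 pos [ 0.5521 -0.1589  0.261 ] q1 0.07 q6 -1.61 w 0.0381
```

Request:
apply_moves(commands=[0.04,0,-0.001,0,0.08,0,-0.001,0,0.12,0,-0.001,0,0.16,0,-0.001,0,0.195,0,-0.001,0,0.217,0,-0.001,0,0.224,0.01,-0.001,0,0.224,0.04,-0.001,0])

```text
t: 11.15
tool_pos: [0.5479, 0.0664, 0.2226]
eef_rot: [[-0.037, 0.007, -0.999], [0.999, 0.002, -0.037], [0.002, -1.0, -0.007]]
contact_force: [0.4, -0.3, -0.9]
width: 0.0388
```

Request:
apply_moves(commands=[0,0.03,0,0,0,0.045,0,0,0,0.05,0,0,0,0.05,0,0])

```text
t: 11.48
tool_pos: [0.5457, 0.0635, 0.1669]
eef_rot: [[-0.033, -0.003, -0.999], [0.999, -0.001, -0.033], [-0.001, -1.0, 0.004]]
contact_force: [-0.5, -0.0, -1.3]
width: 0.0386
```

Run:
```python
from st import *
from mv import go
go(*loc(-.0105,.055),.1215,92.08)
fr,C=cam("wrist");save("w9.png",fr);keep("w9",fr,C)
```

```text
t=11.48 shift 0.0047 0.0454 -0.0011 turn -0.0032 rad | cur yaw 91.90 pos [0.5457 0.0635 0.1669] q1 0.48 q6 -2.02 w 0.0386
```

View pics/w9.png

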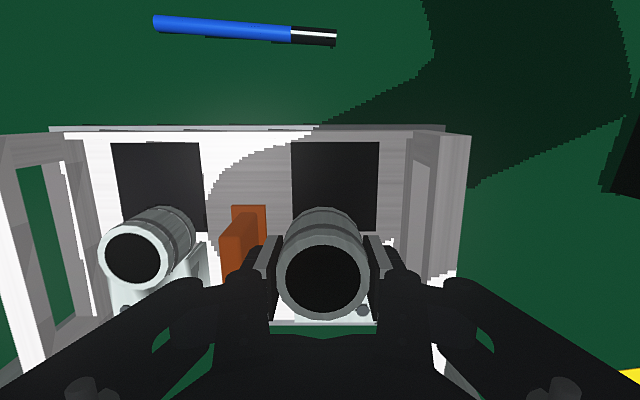

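Request:
apply_moves(commands=[0.005,0.01,-0.001,0,0.005,0.03,-0.001,0,0.005,0.043,-0.001,0,0.005,0.046,-0.001,0,0.005,0.046,-0.001,0,0.005,0.046,-0.001,0])

```text
t: 12.03
tool_pos: [0.5475, 0.0694, 0.1234]
eef_rot: [[-0.034, 0.0, -0.999], [0.999, -0.0, -0.034], [-0.0, -1.0, -0.0]]
contact_force: [0.4, -0.7, -1.5]
width: 0.0383
```

Run:
```python
from st import *
from mv import go
go(*loc(-.0105,.055),.1215,92.08);print(state()["contact_force"])
```

```text
t=12.03 shift -0.0012 0.0019 0.0011 turn -0.0025 rad | cur yaw 91.94 pos [0.5475 0.0694 0.1234] q1 0.49 q6 -2.03 w 0.0383
[ 0.3595 -0.6597 -1.4822]
```

Request:
apply_moves(commands=[-0.001,0.002,0,0,-0.001,0.003,0,0,-0.001,0.003,0,0])

```text
t: 12.28
tool_pos: [0.5483, 0.0684, 0.1218]
eef_rot: [[-0.034, 0.003, -0.999], [0.999, 0.0, -0.034], [0.0, -1.0, -0.003]]
contact_force: [-0.1, 0.7, 3.1]
width: 0.0382
```

Request:
apply_moves(commands=[0,0,0,0,0,0,0,0,0,0,0,0], jaw=0.046)

```text
t: 12.53
tool_pos: [0.5477, 0.0684, 0.1205]
eef_rot: [[-0.034, 0.001, -0.999], [0.999, 0.0, -0.034], [0.0, -1.0, -0.001]]
contact_force: [0.4, -0.1, 2.4]
width: 0.0461
```

Request:
apply_moves(commands=[0,-0.02,0,0,0,-0.05,0,0,0,-0.08,0,0,0.001,-0.085,0.01,0,0.001,-0.085,0.037,0,0.001,-0.085,0.037,0,0.001,-0.085,0.037,0])

```text
t: 13.12
tool_pos: [0.5096, 0.0681, 0.2049]
eef_rot: [[-0.034, 0.0, -0.999], [0.999, 0.001, -0.034], [0.001, -1.0, -0.0]]
contact_force: [-0.2, -1.0, 0.1]
width: 0.0462
```

Request:
apply_moves(commands=[0,0,0,0,0,0,0,0,0,0,0,0,0,0,0,0], jaw=0.0)

```text
t: 13.45
tool_pos: [0.5106, 0.0681, 0.2044]
eef_rot: [[-0.033, -0.001, -0.999], [0.999, -0.0, -0.033], [-0.0, -1.0, 0.001]]
contact_force: [0.5, -1.0, -0.9]
width: 0.0002
```

Run:
```python
from st import *
from mv import go
go(*loc(-.048,.057),.124,92.08);print(state()["contact_force"])
fr,C=cam("wrist");save("w10.png",fr)
```

```text
t=13.45 shift 0.0009 0.0804 0.0015 turn -0.0028 rad | cur yaw 91.92 pos [0.5106 0.0681 0.2044] q1 0.52 q6 -2.06 w 0.0002
[ 0.5189 -0.973  -0.87  ]
```

View pics/w10.png

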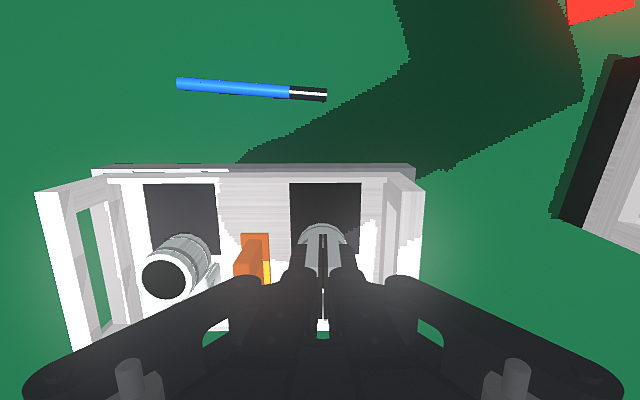

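Descend behind the sleeve and push.

Request:
apply_moves(commands=[0.001,0,0.003,0,0.001,0.03,0.003,0,0.001,0.055,0.003,0,0.001,0.075,0.003,0,0.001,0.08,0.003,0,0.001,0.08,0.003,0,0.001,0.08,0.003,0])

```text
t: 14.08
tool_pos: [0.5078, 0.0691, 0.126]
eef_rot: [[-0.034, 0.001, -0.999], [0.999, -0.0, -0.034], [-0.0, -1.0, -0.001]]
contact_force: [-0.2, 0.1, 0.7]
width: -0.0001
```

Run:
```python
from st import *
from mv import go
go(*loc(-.030,.057),.123,92.08);print(state()["contact_force"])
```

```text
t=14.08 shift -0.0002 0.0030 -0.0192 turn -0.0023 rad | cur yaw 91.95 pos [0.5078 0.0691 0.126 ] q1 0.53 q6 -2.07 w -0.0001
[-0.1847  0.0655  0.6845]
```

Request:
apply_moves(commands=[0,0.002,-0.005,0,0,0.002,-0.011,0,0,0.002,-0.016,0,0,0.002,-0.019,0,0,0.002,-0.02,0,0,0.002,-0.02,0])

```text
t: 14.58
tool_pos: [0.5266, 0.0696, 0.1231]
eef_rot: [[-0.034, -0.004, -0.999], [0.999, -0.001, -0.034], [-0.001, -1.0, 0.004]]
contact_force: [-9.1, 0.7, 5.0]
width: -0.0001
```

Request:
apply_moves(commands=[0,0,-0.001,0,0,0,-0.002,0,0,0,-0.002,0])

```text
t: 14.83
tool_pos: [0.527, 0.0696, 0.1231]
eef_rot: [[-0.034, -0.008, -0.999], [0.999, -0.001, -0.034], [-0.001, -1.0, 0.008]]
contact_force: [-20.0, 2.3, 12.5]
width: 0.0002
```

Run:
```python
from st import *
from mv import go
go(*loc(-.030,.057),.123,92.08);print(state()["contact_force"])
fr,C=cam("scene");save("c11.png",fr,(270,140,400,270),5)
```

```text
t=14.83 shift -0.0001 0.0001 0.0000 turn -0.0025 rad | cur yaw 91.94 pos [0.527  0.0696 0.1231] q1 0.51 q6 -2.04 w 0.0002
[-19.97     2.2581  12.4882]
```

View pics/c11.png

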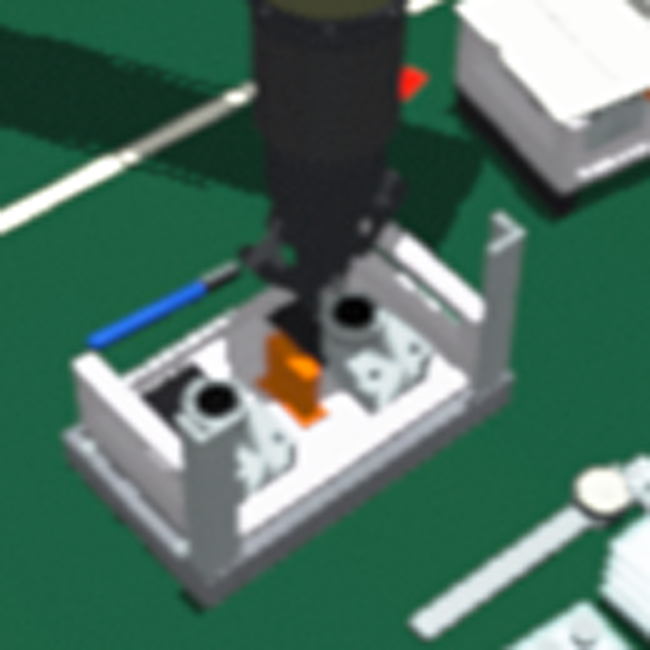

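Request:
apply_moves(commands=[0,0,0.006,0,0,-0.01,0.012,0,0,-0.04,0.012,0,0,-0.08,0.012,0,0,-0.12,0.012,0,0.02,-0.15,0.02,0.08,0.06,-0.17,0.03,0.16,0.1,-0.18,0.04,0.16])

```text
t: 15.55
tool_pos: [0.4876, 0.1639, 0.3067]
eef_rot: [[0.133, 0.006, -0.991], [0.991, 0.003, 0.133], [0.004, -1.0, -0.006]]
contact_force: [1.1, 1.0, -0.5]
width: 0.0001
```

```bash
python3 mv.py 0.475 0.405 0.31 82.7
```

```text
t=15.55 shift 0.2373 -0.0026 0.0445 turn -0.0061 rad | cur yaw 82.35 pos [0.4876 0.1639 0.3067] q1 0.72 q6 -2.42 w 0.0001
```

Request:
apply_moves(commands=[0.035,0,0.007,0,0.075,0,0.014,0,0.115,0,0.022,0,0.155,0,0.029,0,0.19,0,0.036,0,0.22,0,0.042,0,0.234,0,0.044,0,0.236,0,0.044,0], jaw=0.05)

```text
t: 16.22
tool_pos: [0.4727, 0.406, 0.3012]
eef_rot: [[0.123, -0.0, -0.992], [0.992, -0.001, 0.123], [-0.001, -1.0, 0.0]]
contact_force: [-0.1, -0.3, -0.8]
width: 0.0503
```

```bash
python3 mv.py 0.475 0.405 0.31 82.7
python3 - <<'E'
from st import *
fr,C=cam("wrist");save("w12.png",fr);keep("w12",fr,C)
E
```

```text
t=16.22 shift -0.0008 -0.0088 -0.0024 turn 0.0036 rad | cur yaw 82.91 pos [0.4727 0.406  0.3012] q1 1.03 q6 -2.73 w 0.0503
```

View pics/w12.png

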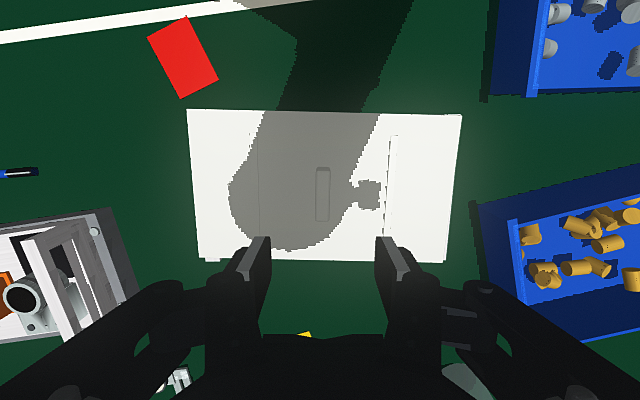

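Run:
```python
from st import *
fr,C=load("w12");save("w12b.png",fr,(180,100,470,270),2.7)
save("w12c.png",fr,(290,150,360,230),8)
```

```text
(no output)
```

View pics/w12b.png

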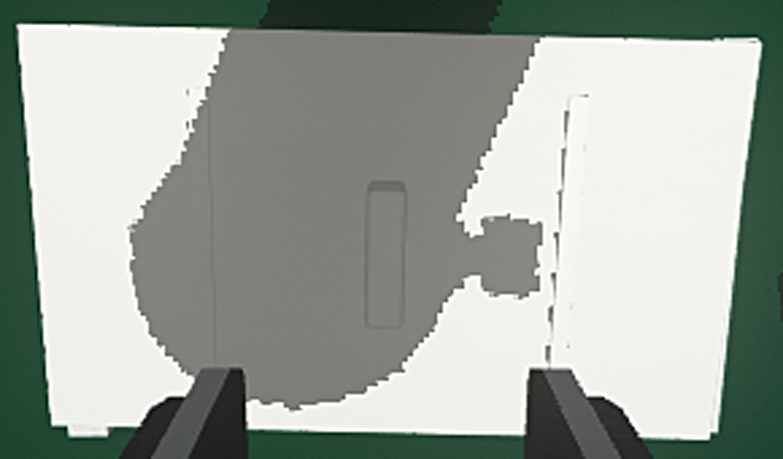

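View pics/w12c.png

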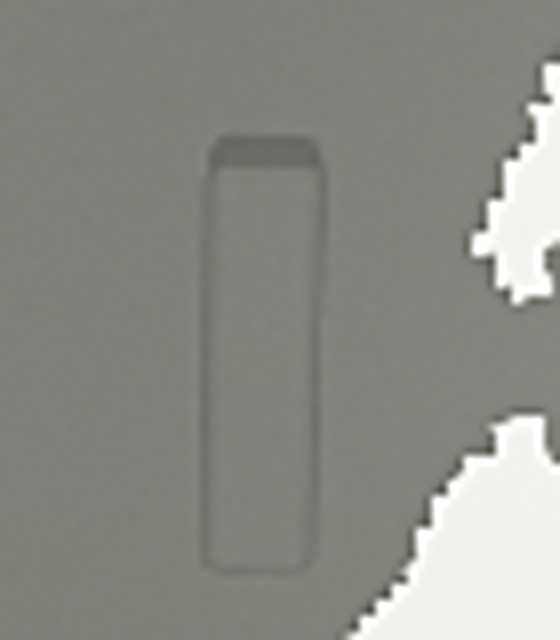

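Run:
```python
from st import *
_,C=load("w12")
A=[((18,25),(-68,-116,5)),((762,40),(-68,116,5)),((712,438),(68,116,5)),((52,427),(68,-116,5))]
B=[((211,166),(-22,-6,27)),((321,166),(-22,6,27)),((314,573),(22,6,27)),((206,572),(22,-6,27))]
obs=[(C,sv(p,(180,100),2.7),np.array(X)/1e3) for p,X in A]+[(C,sv(p,(290,150),8),np.array(X)/1e3) for p,X in B]
p,r=fitpose(obs,(.475,.405,-.13),True);print(p,np.degrees(p[2]));print(r.T)
from mv import go
go(p[0],p[1],p[3]+.016+.054+.002,90+np.degrees(p[2]))
```

```text
[ 0.473   0.4052 -0.1421  0.0919] -8.144010414002294
[[-0.355  -0.1042 -0.519   0.319  -0.2005  0.8465  0.3991 -0.2694]
 [-0.065  -0.2036 -0.0024 -0.211  -0.31   -0.0314  0.5008  0.3692]]
t=16.27 shift 0.0003 0.1376 0.0000 turn 0.0176 rad | cur yaw 82.86 pos [0.473  0.4049 0.3015] q1 1.03 q6 -2.72 w 0.0502
```

Request:
apply_moves(commands=[0,0.035,0,0.018,0,0.07,0,0.018,0,0.1,0,0.018,0,0.12,0,0.018,0,0.124,0,0.018,0,0.124,0,0.018])

```text
t: 16.77
tool_pos: [0.4734, 0.4023, 0.1772]
eef_rot: [[0.145, -0.001, -0.989], [0.989, -0.002, 0.145], [-0.002, -1.0, 0.0]]
contact_force: [-0.6, -0.0, 0.5]
width: 0.0506
```

```bash
python3 mv.py 0.473 0.4052 0.178 81.9
python3 - <<'E'
from st import *
fr,C=cam("wrist");save("w13.png",fr)
E
```

```text
t=16.77 shift 0.0028 -0.0008 0.0008 turn -0.0037 rad | cur yaw 81.69 pos [0.4734 0.4023 0.1772] q1 1.03 q6 -2.74 w 0.0506
```

View pics/w13.png

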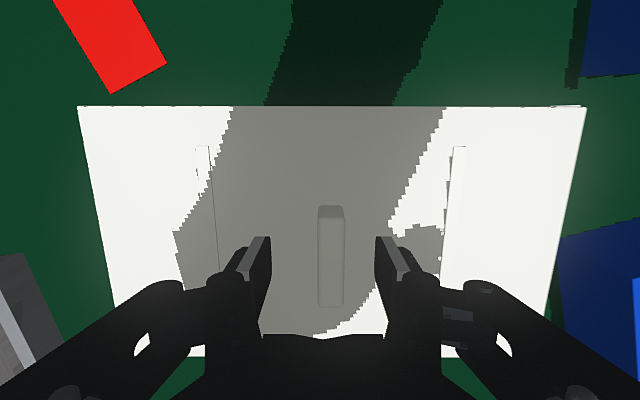

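Request:
apply_moves(commands=[0.003,0,0,0,0.003,0,0,0,0.003,0,0,0])

```text
t: 17.07
tool_pos: [0.4741, 0.407, 0.1795]
eef_rot: [[0.144, 0.002, -0.99], [0.99, 0.002, 0.144], [0.002, -1.0, -0.001]]
contact_force: [0.7, -0.3, 0.9]
width: 0.0501
```

Request:
apply_moves(commands=[0,0,0,0,0,0,0,0,0,0,0,0,0,0,0,0,0,0,0,0,0,0,0,0], jaw=0.0)

```text
t: 17.57
tool_pos: [0.4738, 0.4066, 0.1781]
eef_rot: [[0.144, 0.0, -0.99], [0.99, 0.0, 0.144], [0.0, -1.0, -0.0]]
contact_force: [-0.6, 0.7, 2.2]
width: 0.0102
```

Run:
```python
from st import *
from mv import go
print(state()["contact_force"])
go(*loc(0,0),.30,92.08)
```

```text
[-0.6034  0.7473  2.1984]
t=17.57 shift -0.3766 -0.1220 -0.1408 turn -0.1804 rad | cur yaw 81.75 pos [0.4738 0.4066 0.1781] q1 1.03 q6 -2.74 w 0.0102
```

Request:
apply_moves(commands=[0,-0.015,0,0,0,-0.04,0,0,0,-0.07,0,0,-0.015,-0.1,-0.005,0,-0.04,-0.12,-0.015,-0.03,-0.075,-0.13,-0.028,-0.06,-0.11,-0.13,-0.042,-0.09,-0.145,-0.13,-0.055,-0.12])

```text
t: 18.23
tool_pos: [0.5073, 0.2538, 0.3081]
eef_rot: [[0.022, 0.0, -1.0], [1.0, 0.001, 0.022], [0.001, -1.0, -0.0]]
contact_force: [0.7, -0.1, -1.4]
width: 0.0104
```

Run:
```python
from st import *
from mv import go
go(*loc(0,0),.30,92.08)
fr,C=cam("wrist");save("w14.png",fr)
```

```text
t=18.23 shift -0.2391 0.0079 -0.0569 turn -0.0582 rad | cur yaw 88.75 pos [0.5073 0.2538 0.3081] q1 0.82 q6 -2.41 w 0.0104
```

View pics/w14.png

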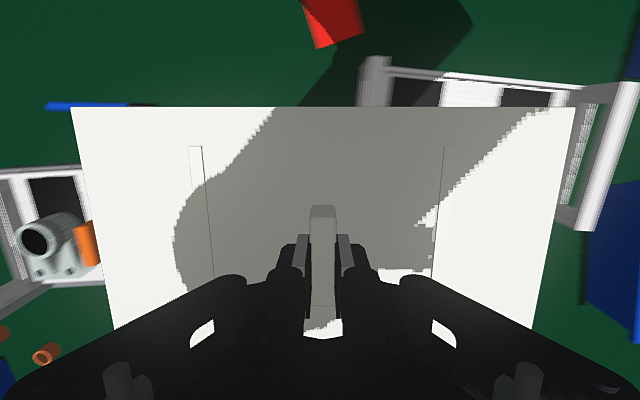

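Request:
apply_moves(commands=[-0.035,0,-0.008,-0.02,-0.075,0,-0.018,-0.04,-0.115,0,-0.027,-0.058,-0.15,0,-0.036,-0.058,-0.185,0,-0.044,-0.058,-0.215,0,-0.051,-0.058,-0.235,0,-0.056,-0.058,-0.239,0,-0.057,-0.058])

```text
t: 18.95
tool_pos: [0.5586, 0.0118, 0.307]
eef_rot: [[-0.03, -0.001, -1.0], [1.0, -0.001, -0.03], [-0.001, -1.0, 0.001]]
contact_force: [-0.0, 1.1, -1.2]
width: 0.0104
```

Request:
apply_moves(commands=[0,0,0,0,0,0,0,0])

```text
t: 19.12
tool_pos: [0.5584, 0.0151, 0.3071]
eef_rot: [[-0.033, -0.001, -0.999], [0.999, 0.0, -0.033], [0.0, -1.0, 0.001]]
contact_force: [-0.7, 0.5, -0.8]
width: 0.0106
```

Run:
```python
from st import *
from mv import go
go(*loc(0,0),.178,92.08)
fr,C=cam("wrist");save("w15.png",fr);keep("w15",fr,C)
```

```text
t=19.12 shift -0.0016 0.1291 -0.0007 turn -0.0029 rad | cur yaw 91.92 pos [0.5584 0.0151 0.3071] q1 0.39 q6 -1.92 w 0.0106
```

View pics/w15.png

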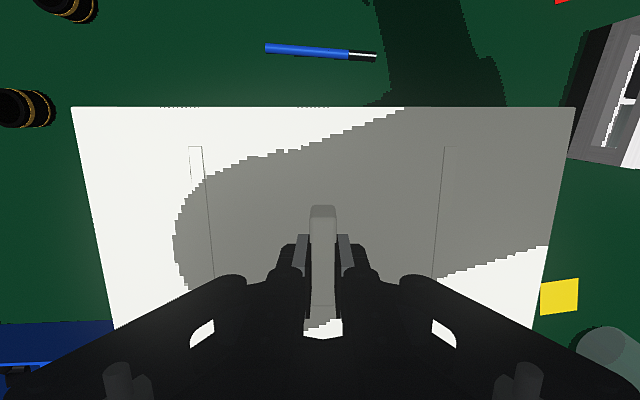

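Run:
```python
from st import *
fr,C=load("w15")
obs=[(C,np.array(u,float),np.array(X)/1e3) for u,X in [((71,107),(-68,-116,5)),((575,107),(-68,116,5)),((310,205.5),(-22,-6,27)),((336,205.5),(-22,6,27))]]
p,r=fitpose(obs,(.559,.0136,.036),True);print(p,np.degrees(p[2]));print(r.T)
```

```text
[0.5543 0.0143 0.032  0.2199] 1.834105011390874
[[ 0.514  -0.5552 -0.8883  0.953 ]
 [-8.7803 -7.7054  2.4559  2.5058]]
```

Run:
```python
from st import *
fr,C=load("w15")
for extra in([],[((309,216.5),(-22,-6,27)),((337,216.5),(-22,6,27)),((311,205.5),(-22,-6,5)),((334,205.5),(-22,6,5))]):
  obs=[(C,np.array(u,float),np.array(X)/1e3) for u,X in [((71,107),(-68,-116,5)),((575,107),(-68,116,5))]+extra]
  p,r=fitpose(obs,(.559,.0136,.036),True);print(p,np.degrees(p[2]));print(r.T)
```

```text
[0.558  0.0145 0.034  0.2212] 1.9502624666011772
[[ 0. -0.]
 [ 0.  0.]]
[0.5581 0.0145 0.0339 0.2212] 1.9424391909075487
[[-0.2068 -0.1675 -0.0011 -0.0941 -0.1762  0.9298]
 [ 0.153   0.2245  0.7638  0.7628 -2.0967 -2.097 ]]
```

Request:
apply_moves(commands=[-0.001,0.015,-0.001,0.003,-0.001,0.045,-0.001,0.003,-0.001,0.075,-0.001,0.003,-0.001,0.1,-0.001,0.003,-0.001,0.115,-0.001,0.003,-0.001,0.118,-0.001,0.003,-0.001,0.118,-0.001,0.003])

```text
t: 19.75
tool_pos: [0.5591, 0.0147, 0.1887]
eef_rot: [[-0.032, -0.002, -0.999], [0.999, -0.001, -0.032], [-0.001, -1.0, 0.002]]
contact_force: [0.4, -0.8, -0.5]
width: 0.0101
```

Run:
```python
from st import *
from mv import go
go(*loc(0,0),.180,92.08);print(state()["contact_force"])
fr,C=cam("wrist");save("w16.png",fr);keep("w16",fr,C)
fr,C=cam("side");save("s16.png",fr,(290,130,390,260),5)
```

```text
t=19.75 shift -0.0011 0.0087 0.0001 turn -0.0040 rad | cur yaw 91.85 pos [0.5591 0.0147 0.1887] q1 0.39 q6 -1.92 w 0.0101
[ 0.3806 -0.8014 -0.5399]
```

View pics/s16.png

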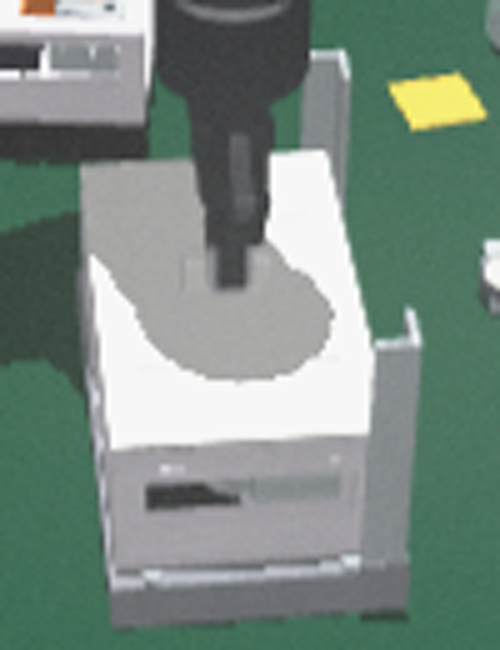

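Request:
apply_moves(commands=[-0.001,0.004,0,-0.003,-0.001,0.007,0,-0.003,-0.001,0.009,0,-0.003,-0.001,0.01,0,-0.003,-0.001,0.01,0,-0.003])

```text
t: 20.27
tool_pos: [0.5595, 0.0127, 0.1794]
eef_rot: [[-0.034, -0.0, -0.999], [0.999, -0.0, -0.034], [-0.0, -1.0, 0.0]]
contact_force: [-0.2, 0.3, -0.7]
width: 0.0102
```

Request:
apply_moves(commands=[0,0.002,0,0,0,0.003,0,0,0,0.003,0,0])

```text
t: 20.52
tool_pos: [0.5598, 0.0128, 0.178]
eef_rot: [[-0.034, 0.001, -0.999], [0.999, -0.0, -0.034], [-0.0, -1.0, -0.001]]
contact_force: [-1.4, 0.6, 3.8]
width: 0.0103
```

Contact. Release and lift.

Request:
apply_moves(commands=[0,0,0,0,0,0,0,0,0,0,0,0,0,0,0,0], jaw=0.045)

```text
t: 20.85
tool_pos: [0.5595, 0.0128, 0.1764]
eef_rot: [[-0.034, -0.0, -0.999], [0.999, -0.0, -0.034], [-0.0, -1.0, 0.0]]
contact_force: [-0.5, -0.3, 0.0]
width: 0.0451
```

Request:
apply_moves(commands=[0,-0.02,0,0,0,-0.05,0,0,0,-0.09,0,0,0,-0.12,0,0,0,-0.13,0,0,0,-0.13,0,0,0,-0.13,0,0])

```text
t: 21.43
tool_pos: [0.5596, 0.013, 0.3064]
eef_rot: [[-0.034, 0.0, -0.999], [0.999, 0.001, -0.034], [0.001, -1.0, -0.0]]
contact_force: [-0.3, -0.6, -1.2]
width: 0.0452
```

Run:
```python
from st import *
from mv import go
go(*loc(0,0),.180,92.08);print(state()["contact_force"])
fr,C=cam("wrist");save("w17.png",fr);keep("w17",fr,C)
```

```text
t=21.43 shift 0.0006 0.1264 0.0006 turn -0.0025 rad | cur yaw 91.94 pos [0.5596 0.013  0.3064] q1 0.38 q6 -1.92 w 0.0452
[-0.2617 -0.5944 -1.1614]
```

View pics/w17.png

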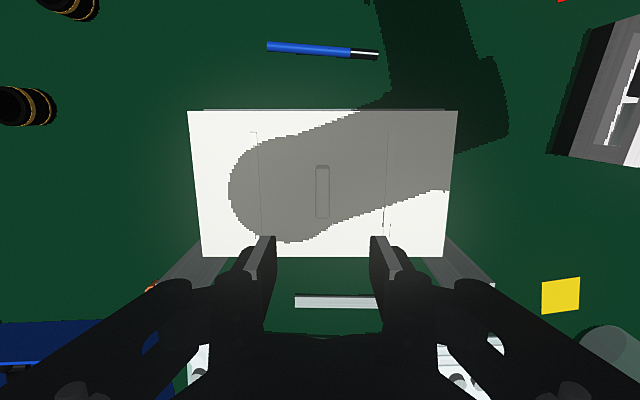

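Run:
```python
from st import *
fr,C=load("w17");save("w17b.png",fr,(180,100,470,270),2.7)
```

```text
(no output)
```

View pics/w17b.png

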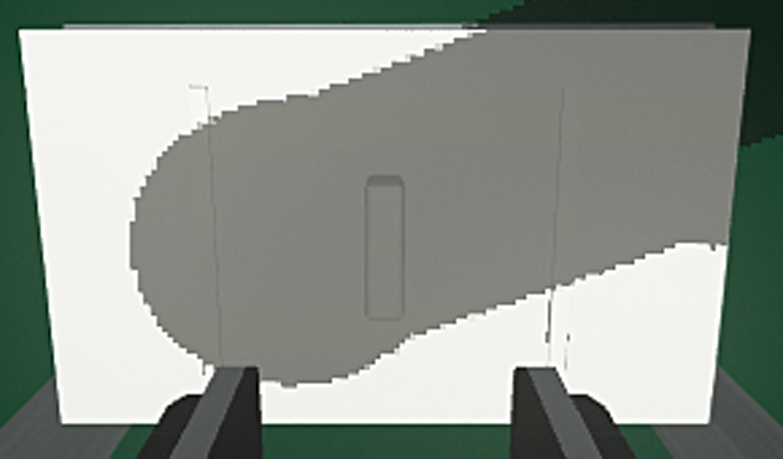

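Run:
```python
from st import *
fr,C=load("w17")
A=[((20,30),(-68,-116,5)),((750,30),(-68,116,5)),((711,424),(68,116,5)),((62,424),(68,-116,5))]
obs=[(C,sv(p,(180,100),2.7),np.array(X)/1e3) for p,X in A]
p,r=fitpose(obs,(.475,.405,-.13),True);print(p,np.degrees(p[2]));print(r.T)
img=np.hstack([cv2.resize(fr[230:330,x:x+100],None,fx=3.8,fy=3.8,interpolation=cv2.INTER_CUBIC) for x in(120,420)])
img=np.clip(img.astype(float)*1.5,0,255).astype(np.uint8)
save("w17c.png",img)
img=np.hstack([cv2.resize(fr[85:135,x:x+70],None,fx=5,fy=5,interpolation=cv2.INTER_CUBIC) for x in(170,410)])
save("w17d.png",np.clip(img.astype(float)*2,0,255).astype(np.uint8))
f,_=cam("side");save("s17.png",f,(295,130,385,260),5)
f,_=cam("scene");save("c17.png",f,(280,160,390,270),5)
```

```text
[0.5593 0.0123 0.0351 0.0919] 2.0102804244705204
[[-0.0615  0.4636 -0.5687  0.0888]
 [ 0.1113 -0.0872 -0.1448  0.1171]]
```

View pics/w17c.png

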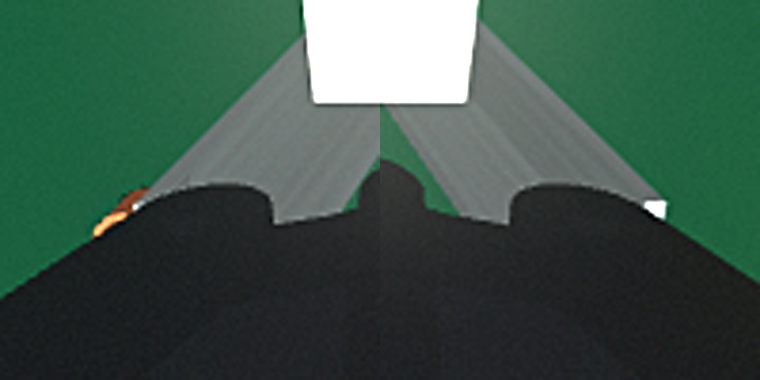

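View pics/w17d.png

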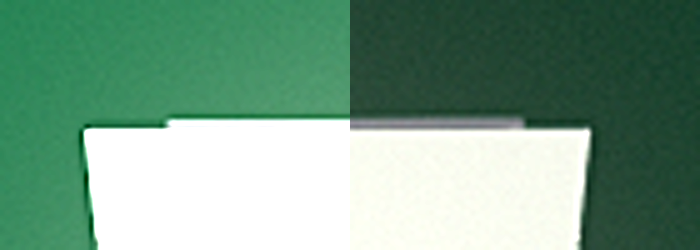

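View pics/s17.png

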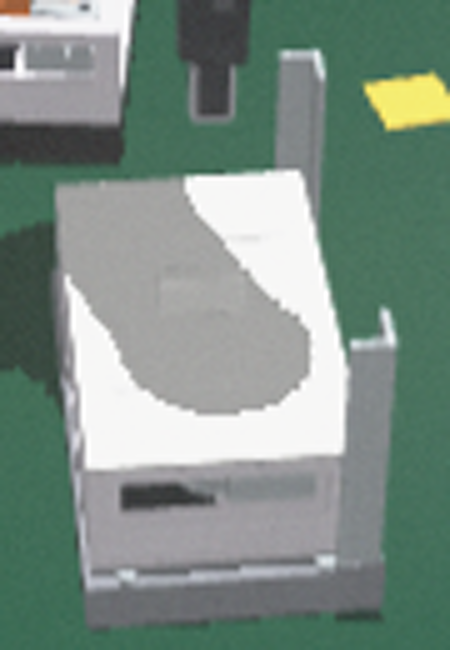

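View pics/c17.png

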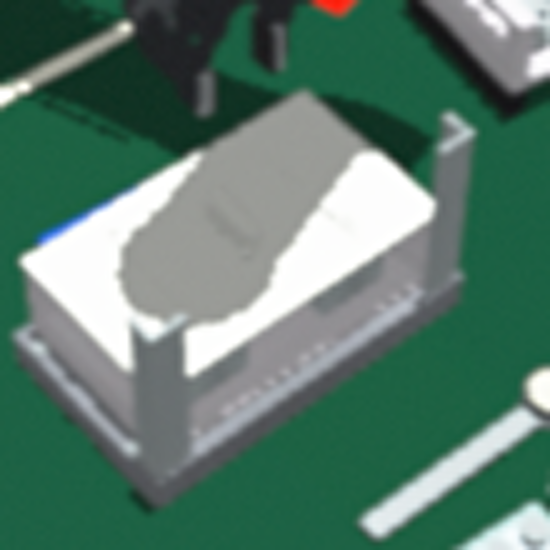

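```bash
sed -i 's/^ST=.*/ST=(0.5595,0.0142,0.0363)/' st.py; python3 mv.py 0.473 0.405 0.31 82
```

```text
t=21.58 shift 0.3948 -0.0053 0.0729 turn 0.1735 rad | cur yaw 91.94 pos [0.5592 0.0129 0.3046] q1 0.38 q6 -1.92 w 0.0447
```

Request:
apply_moves(commands=[0.04,-0.005,0.007,0.02,0.08,-0.005,0.015,0.04,0.12,-0.005,0.022,0.06,0.16,-0.005,0.03,0.08,0.2,-0.005,0.037,0.1,0.24,-0.005,0.044,0.12,0.28,-0.005,0.052,0.14,0.32,-0.005,0.06,0.16], jaw=0.026)

```text
t: 22.25
tool_pos: [0.4877, 0.3323, 0.3103]
eef_rot: [[0.127, -0.001, -0.992], [0.992, -0.001, 0.127], [-0.002, -1.0, 0.001]]
contact_force: [0.1, -0.2, 0.8]
width: 0.0262
```

Request:
apply_moves(commands=[0.035,0,0.004,0.013,0.06,0,0.006,0.013,0.075,0,0.008,0.013,0.075,0,0.008,0.013,0.075,0,0.008,0.013])

```text
t: 22.67
tool_pos: [0.4899, 0.4065, 0.3095]
eef_rot: [[0.138, -0.002, -0.99], [0.99, -0.003, 0.138], [-0.003, -1.0, 0.002]]
contact_force: [-0.4, -1.0, 0.3]
width: 0.0261
```

```bash
python3 mv.py 0.473 0.405 0.31 82
python3 - <<'E'
from st import *
fr,C=cam("wrist");save("w18.png",fr);keep("w18",fr,C)
save("w18b.png",fr,(170,90,480,290),2.5)
E
```

```text
t=22.67 shift -0.0038 -0.0005 0.0165 turn 0.0016 rad | cur yaw 82.09 pos [0.4899 0.4065 0.3095] q1 1.01 q6 -2.72 w 0.0261
```

View pics/w18b.png

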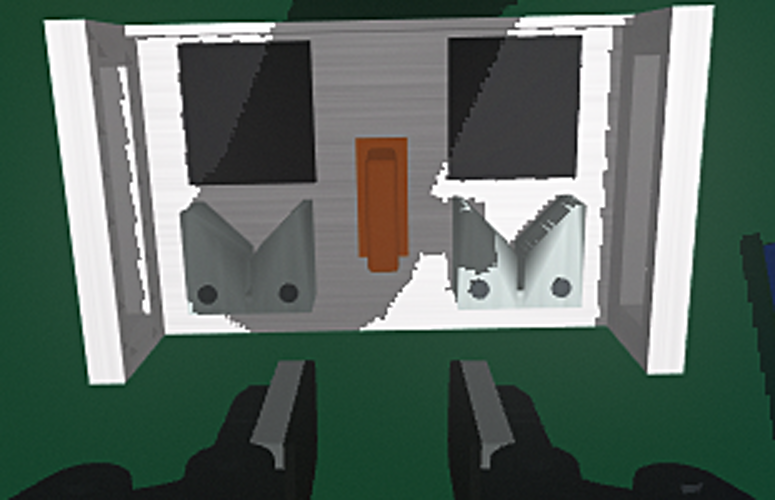

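Run:
```python
from st import *
_,C=load("w18")
A=[((45,22),(-68,-116,94)),((86,20),(-68,-102,94)),((91,384),(68,-116,94)),((125,382),(68,-102,94)),((673,8),(-68,102,94)),((714,6),(-68,116,94)),((648,373),(68,102,94)),((682,373),(68,116,94)),((192,312),(50,-83,64)),((583,305),(50,83,64))]
obs=[(C,sv(p,(170,90),2.5),np.array(X)/1e3) for p,X in A]
for z in(False,True):
  p,r=fitpose(obs,(.475,.405,-.13),z);print(p,np.degrees(p[2]));print(r.T)
P=p
for h in[(-16,-6,84),(-16,6,84),(28,-6,84),(28,6,84)]:
  X=np.array([*loc(h[0]/1e3,h[1]/1e3,P[:3]),h[2]/1e3]);print(((proj(C,X)[0]-[170,90]+.5)*2.5-.5))
from mv import go
go(*loc(.006,0,P[:3]),.072+.054,90+np.degrees(P[2]))
```

```text
[ 0.4758  0.4072 -0.1164] -6.671770834997936
[[-0.3113 -0.6217 -0.5067  0.1699  0.5855  0.4898  0.2265  1.0719 -1.3636
  -0.0818]
 [-0.84   -0.3986  0.2285  0.7653 -0.8584 -0.4218  0.5086  0.2423  1.3785
   1.1605]]
[ 0.4759  0.4072 -0.1165 -0.0016] -6.6760298076818945
[[ 0.4753  0.0745  0.09    0.6954 -0.0566 -0.2457 -0.301   0.4711 -0.9926
  -0.4457]
 [-0.5432 -0.0983 -0.2388  0.3002 -0.508  -0.0679  0.0749 -0.1892  1.0759
   0.8819]]
[365.8513 160.7705]
[397.8476 160.1096]
[368.8157 274.1141]
[399.6369 273.5142]
t=22.72 shift -0.0000 0.1843 0.0081 turn -0.0224 rad | cur yaw 82.04 pos [0.4902 0.4058 0.3103] q1 1.01 q6 -2.72 w 0.0258
```

Request:
apply_moves(commands=[0,0.0,0.008,-0.022,0,0.03,0.008,-0.022,0,0.065,0.008,-0.022,0,0.1,0.008,-0.022,0,0.12,0.008,-0.022,0,0.125,0.008,-0.022,0,0.125,0.008,-0.022])

```text
t: 23.3
tool_pos: [0.4819, 0.4059, 0.1855]
eef_rot: [[0.117, -0.001, -0.993], [0.993, -0.002, 0.117], [-0.002, -1.0, 0.001]]
contact_force: [-0.6, 0.2, 1.0]
width: 0.0261
```

Run:
```python
from st import *
from mv import go
P=(.4759,.4072,-.1165)
fr,C=cam("wrist");save("w19.png",fr);keep("w19",fr,C)
for h in[(-16,-6,84),(-16,6,84),(28,-6,84),(28,6,84)]:
  X=np.array([*loc(h[0]/1e3,h[1]/1e3,P[:3]),h[2]/1e3]);print(proj(C,X)[0])
go(*loc(.006,0,P[:3]),.128,90+np.degrees(P[2]))
```

```text
[314.7197 193.5978]
[336.093  193.6051]
[315.2043 265.1033]
[335.2944 265.1201]
t=23.35 shift -0.0002 0.0598 0.0008 turn -0.0007 rad | cur yaw 83.29 pos [0.4826 0.4066 0.1878] q1 1.02 q6 -2.71 w 0.0260
```

View pics/w19.png

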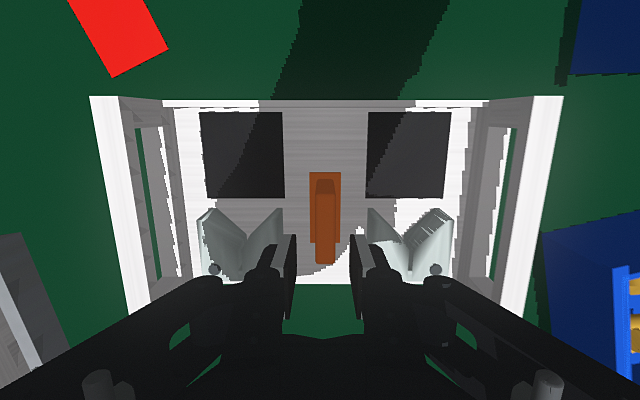

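Request:
apply_moves(commands=[0,0.02,0.001,0,0,0.04,0.001,0,0,0.052,0.001,0,0,0.056,0.001,0,0,0.056,0.001,0,0,0.056,0.001,0])

```text
t: 23.85
tool_pos: [0.4819, 0.4076, 0.1324]
eef_rot: [[0.117, 0.002, -0.993], [0.993, 0.001, 0.117], [0.001, -1.0, -0.002]]
contact_force: [0.9, 0.2, -0.3]
width: 0.0262
```

Request:
apply_moves(commands=[0,0,0,0,0,0,0,0,0,0,0,0,0,0,0,0,0,0,0,0,0,0,0,0], jaw=0.0)

```text
t: 24.35
tool_pos: [0.4819, 0.4076, 0.1327]
eef_rot: [[0.117, 0.002, -0.993], [0.993, 0.002, 0.117], [0.002, -1.0, -0.002]]
contact_force: [-2.0, -0.7, 6.3]
width: 0.0108
```

Run:
```python
from st import *
from mv import go
print(state()["contact_force"])
go(*loc(.006,0),.30,92.08)
```

```text
[-1.9518 -0.6964  6.2575]
t=24.35 shift -0.3804 -0.1677 -0.1292 turn -0.1532 rad | cur yaw 83.30 pos [0.4819 0.4076 0.1327] q1 1.02 q6 -2.71 w 0.0108
```

Request:
apply_moves(commands=[0,-0.008,0,0,0,-0.02,0,0,0,-0.035,0,0,0,-0.05,0,0,0,-0.065,0,0,0,-0.075,0,0,0,-0.08,0,0])

```text
t: 24.93
tool_pos: [0.4815, 0.4075, 0.2122]
eef_rot: [[0.117, 0.001, -0.993], [0.993, 0.001, 0.117], [0.001, -1.0, -0.0]]
contact_force: [1.6, 0.6, -6.3]
width: 0.0111
```

Run:
```python
from st import *
print(state()["contact_force"])
fr,C=cam("wrist");save("w20.png",fr);keep("w20",fr,C)
fr,C=cam("side");save("s20.png",fr,(240,40,400,200),4)
```

```text
[ 1.6415  0.5662 -6.3381]
```

View pics/s20.png

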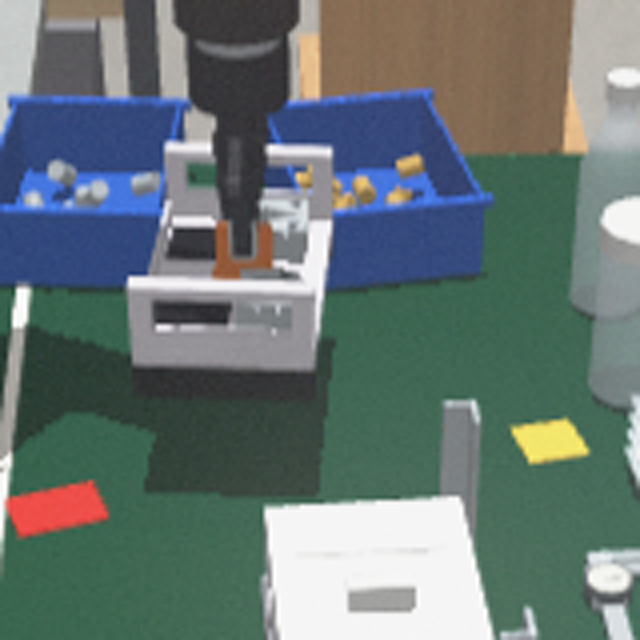

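View pics/w20.png

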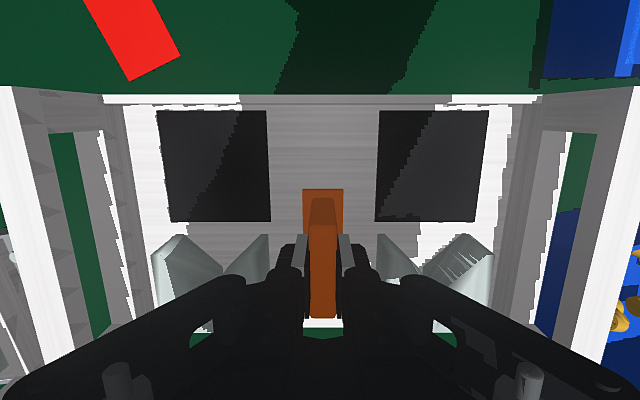

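Request:
apply_moves(commands=[0,-0.015,0,0,0,-0.035,0,0,-0.005,-0.06,-0.002,0,-0.015,-0.085,-0.005,0,-0.03,-0.105,-0.01,-0.015,-0.055,-0.115,-0.018,-0.03,-0.085,-0.12,-0.028,-0.05,-0.12,-0.12,-0.04,-0.07])

```text
t: 25.7
tool_pos: [0.5069, 0.2832, 0.3307]
eef_rot: [[0.044, -0.0, -0.999], [0.999, 0.001, 0.044], [0.001, -1.0, 0.0]]
contact_force: [0.4, 0.5, -6.3]
width: 0.0109
```

Run:
```python
from st import *
from mv import go
print(state()["contact_force"])
go(*loc(.006,0),.325,92.08)
```

```text
[ 0.4308  0.5069 -6.3095]
t=25.70 shift -0.2660 0.0055 -0.0705 turn -0.0807 rad | cur yaw 87.46 pos [0.5069 0.2832 0.3307] q1 0.85 q6 -2.47 w 0.0109
```

Request:
apply_moves(commands=[-0.03,0,-0.008,-0.02,-0.065,0,-0.017,-0.04,-0.1,0,-0.026,-0.06,-0.135,0,-0.036,-0.08,-0.17,0,-0.045,-0.081,-0.205,0,-0.054,-0.081,-0.235,0,-0.062,-0.081,-0.255,0,-0.068,-0.081])

```text
t: 26.37
tool_pos: [0.5628, 0.0227, 0.3293]
eef_rot: [[-0.032, -0.002, -0.999], [0.999, -0.001, -0.032], [-0.001, -1.0, 0.002]]
contact_force: [-0.5, 1.1, -7.5]
width: 0.0107
```

Request:
apply_moves(commands=[-0.008,0,-0.002,0,-0.011,0,-0.002,0,-0.011,0,-0.002,0,-0.011,0,-0.002,0])

```text
t: 26.7
tool_pos: [0.5652, 0.0154, 0.3299]
eef_rot: [[-0.034, -0.001, -0.999], [0.999, 0.0, -0.034], [0.0, -1.0, 0.001]]
contact_force: [-0.2, 0.7, -7.6]
width: 0.011
```

Run:
```python
from st import *
from mv import go
print(state()["contact_force"])
go(*loc(.006,0),.325,92.08)
fr,C=cam("wrist");save("w21.png",fr);keep("w21",fr,C)
fr,C=cam("side");save("s21.png",fr,(270,60,430,220),4)
```

```text
[-0.166   0.6683 -7.5606]
t=26.70 shift -0.0010 0.0049 -0.0003 turn -0.0019 rad | cur yaw 91.97 pos [0.5652 0.0154 0.3299] q1 0.38 q6 -1.92 w 0.0110
```

View pics/w21.png

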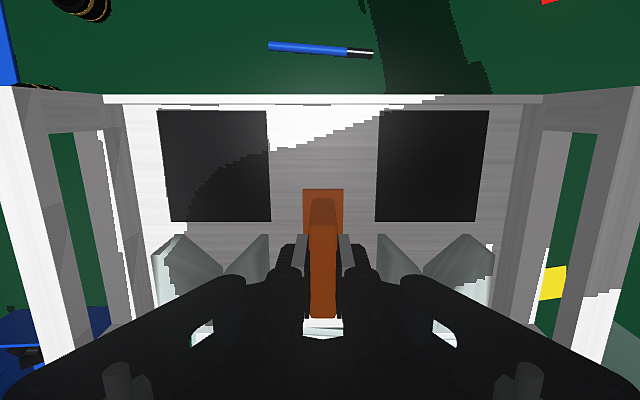

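View pics/s21.png

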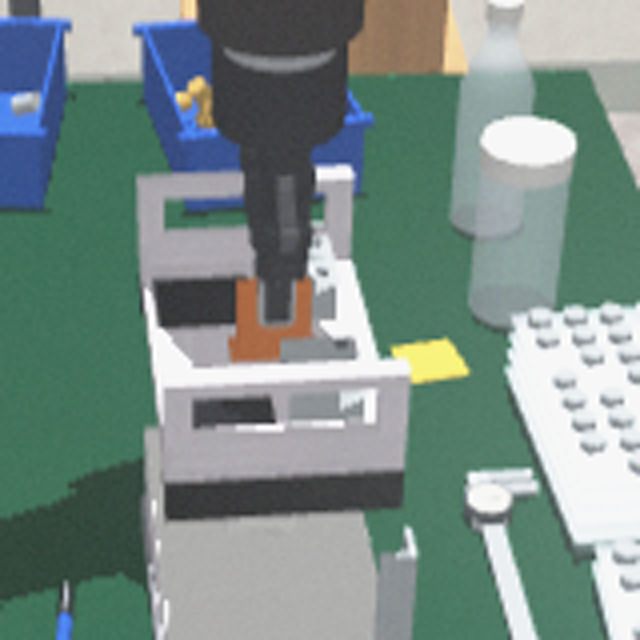

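Request:
apply_moves(commands=[-0.001,0.01,0,-0.002,-0.001,0.028,0,-0.002,-0.001,0.048,0,-0.002,-0.001,0.066,0,-0.002,-0.001,0.08,0,-0.002,-0.001,0.085,0,-0.002,-0.001,0.085,0,-0.002])

```text
t: 27.38
tool_pos: [0.5646, 0.0139, 0.2434]
eef_rot: [[-0.037, -0.004, -0.999], [0.999, -0.001, -0.037], [-0.001, -1.0, 0.004]]
contact_force: [0.7, 0.2, -7.4]
width: 0.0107
```

Run:
```python
from st import *
from mv import go
print(state()["contact_force"])
go(*loc(.006,0),.2317,92.08)
fr,C=cam("scene");save("c22.png",fr,(270,110,400,270),4)
fr,C=cam("side");save("s22.png",fr,(280,100,400,260),4)
```

```text
[ 0.7196  0.1918 -7.4421]
t=27.38 shift 0.0005 0.0117 -0.0010 turn 0.0003 rad | cur yaw 92.10 pos [0.5646 0.0139 0.2434] q1 0.38 q6 -1.91 w 0.0107
```

View pics/c22.png

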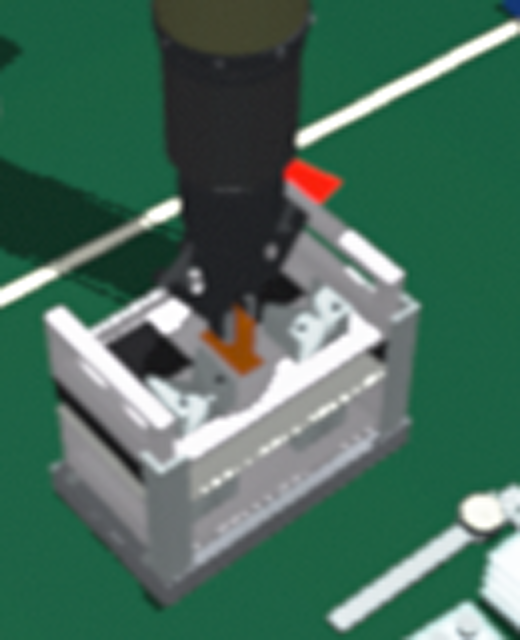

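View pics/s22.png

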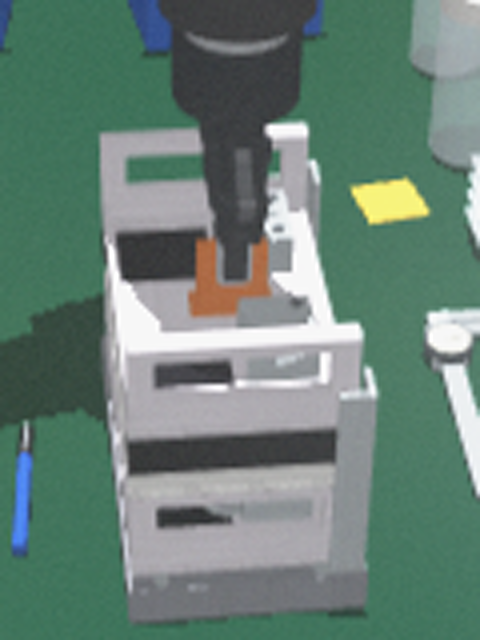

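Aligned between the posts, no contact forces. Lower the rest.

Request:
apply_moves(commands=[0,0.004,-0.001,0,0,0.007,-0.001,0,0,0.009,-0.001,0,0,0.011,-0.001,0,0,0.011,-0.001,0])

```text
t: 27.9
tool_pos: [0.5662, 0.0135, 0.2341]
eef_rot: [[-0.036, -0.001, -0.999], [0.999, -0.0, -0.036], [-0.0, -1.0, 0.001]]
contact_force: [-1.1, -0.0, -7.4]
width: 0.0109
```

Request:
apply_moves(commands=[0,0.002,0,0,0,0.003,0,0,0,0.003,0,0])

```text
t: 28.15
tool_pos: [0.5664, 0.0135, 0.2318]
eef_rot: [[-0.036, 0.0, -0.999], [0.999, 0.0, -0.036], [-0.0, -1.0, -0.0]]
contact_force: [-0.4, 0.5, -6.6]
width: 0.0109
```

Request:
apply_moves(commands=[0,0.002,0,0,0,0.003,0,0,0,0.003,0,0])

```text
t: 28.4
tool_pos: [0.5664, 0.0135, 0.2317]
eef_rot: [[-0.036, 0.003, -0.999], [0.999, -0.0, -0.036], [-0.0, -1.0, -0.003]]
contact_force: [-6.4, 1.7, 5.1]
width: 0.0105
```

Request:
apply_moves(commands=[0,0,0,0,0,0,0,0,0,0,0,0,0,0,0,0], jaw=0.026)

```text
t: 28.73
tool_pos: [0.5666, 0.0135, 0.2291]
eef_rot: [[-0.036, 0.001, -0.999], [0.999, -0.0, -0.036], [-0.0, -1.0, -0.001]]
contact_force: [-0.8, -0.8, -0.4]
width: 0.0261
```

Request:
apply_moves(commands=[0,-0.015,0,0,0,-0.04,0,0,0,-0.07,0,0,0,-0.1,0.02,0,0,-0.12,0.03,0,0,-0.12,0.03,0,0,-0.12,0.03,0,0,-0.12,0.03,0])

```text
t: 29.4
tool_pos: [0.5364, 0.0126, 0.348]
eef_rot: [[-0.036, -0.001, -0.999], [0.999, 0.0, -0.036], [0.0, -1.0, 0.001]]
contact_force: [-0.1, -0.0, -0.6]
width: 0.026
```

Run:
```python
from st import *
print(state()["contact_force"],state()["t"])
fr,C=cam("wrist");save("w23.png",fr,(150,60,500,300),2.2);keep("w23",fr,C)
fr,C=cam("side");save("s23.png",fr,(230,80,430,400),2.4);keep("side1",fr,C)
fr,C=cam("scene");save("c23.png",fr,(130,140,400,340),2.9);keep("scene1",fr,C)
```

```text
[-0.0691 -0.0127 -0.5865] 29.4
```

View pics/w23.png

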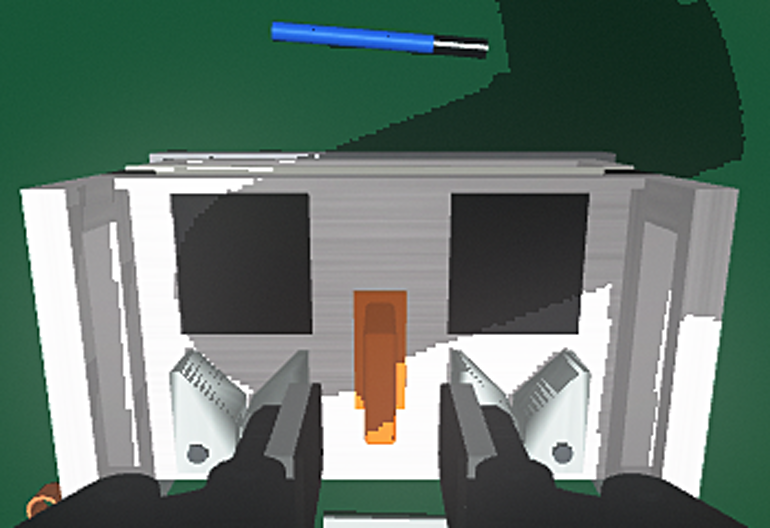

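View pics/s23.png

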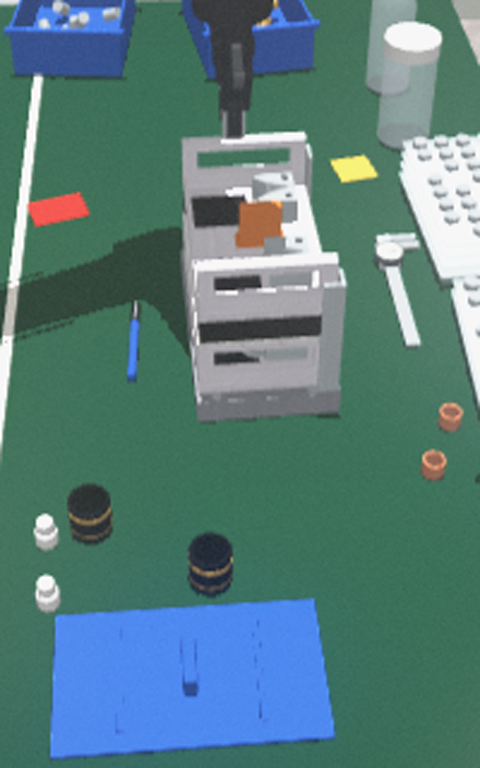

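View pics/c23.png

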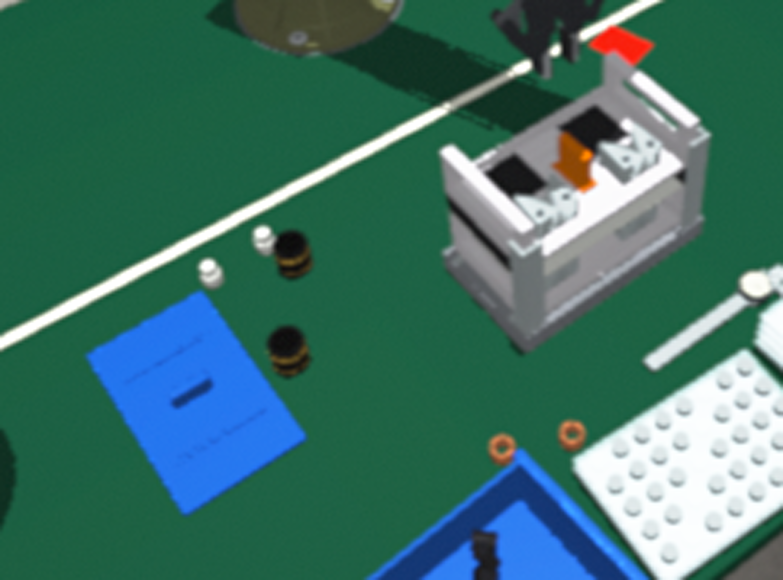

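Run:
```python
from st import *
_,C=load("w23");print(-C[1].T@C[2])
A=[((21,190),(-68,-116,193)),((739,190),(-68,116,193)),((64,188),(-68,-102,193)),((697,189),(-68,102,193))]
obs=[(C,sv(p,(150,60),2.2),np.array(X)/1e3) for p,X in A]
p,r=fitpose(obs,ST);print(p,np.degrees(p[2]));print(r.T)
for h in[(-16,-6,183),(-16,6,183),(28,-6,183),(28,6,183)]:
  X=np.array([*loc(h[0]/1e3,h[1]/1e3,p[:3]),h[2]/1e3]);print(((proj(C,X)[0]-[150,60]+.5)*2.2-.5))
# station base front corners using ST
for h in[(-75,-129,25),(-75,129,25),(-75,-129,20),(-75,129,20)]:
  X=np.array([*loc(h[0]/1e3,h[1]/1e3),h[2]/1e3]);print(((proj(C,X)[0]-[150,60]+.5)*2.2-.5))
```

```text
[0.4718 0.0094 0.4174]
[0.5606 0.0127 0.0357] 2.048200626175445
[[-0.3906  0.6403 -0.1656 -0.0114]
 [-0.4088 -0.189   0.5136  0.2523]]
[363.3901 334.421 ]
[397.1532 334.4385]
[364.0452 447.5519]
[396.3246 447.5649]
[150.1218 146.2994]
[615.4485 146.3691]
[152.9878 146.0015]
[612.5099 146.0704]
```

```bash
python3 - <<'E'
from st import *
_,S=load("side0");_,C=load("scene0")
print(tri([(S,(249,306)),(C,(221,226))]),onz(S,(248.5,306),0),onz(S,(249.5,332),0))
E
python3 mv.py 0.4977 -0.3153 0.2 92
```

```text
(array([ 0.3461, -0.2694,  0.0017]), np.float64(0.7896113584798172)) [ 0.3439 -0.2666  0.    ] [ 0.3499 -0.3377 -0.    ]
t=29.55 shift -0.3261 0.1475 0.0501 turn 0.0008 rad | cur yaw 92.05 pos [0.5365 0.0125 0.3472] q1 0.40 q6 -1.93 w 0.0263
```

Request:
apply_moves(commands=[-0.035,0,0.005,0,-0.075,0,0.011,0,-0.115,0,0.018,0,-0.155,0,0.025,0,-0.195,0.02,0.031,0,-0.23,0.05,0.037,0,-0.265,0.08,0.042,0,-0.295,0.11,0.046,0], jaw=0.085)

```text
t: 30.22
tool_pos: [0.5013, -0.276, 0.2466]
eef_rot: [[-0.035, -0.0, -0.999], [0.999, -0.0, -0.035], [-0.0, -1.0, 0.0]]
contact_force: [1.3, -0.2, 0.8]
width: 0.0852
```

Request:
apply_moves(commands=[-0.025,0.03,0.003,0,-0.031,0.036,0.004,0,-0.031,0.036,0.004,0,-0.031,0.036,0.004,0])

```text
t: 30.55
tool_pos: [0.4991, -0.3053, 0.2123]
eef_rot: [[-0.035, -0.001, -0.999], [0.999, -0.001, -0.035], [-0.0, -1.0, 0.001]]
contact_force: [-0.1, 0.6, 0.8]
width: 0.0851
```

```bash
python3 mv.py 0.4977 -0.3153 0.082 92
python3 - <<'E'
from st import *
fr,C=cam("wrist");save("w24.png",fr);keep("w24",fr,C)
for p in((.4977,-.3153,.04),(.3876,-.25,.04)):print(proj(C,p))
E
```

```text
t=30.55 shift -0.0098 0.1303 0.0016 turn 0.0002 rad | cur yaw 92.01 pos [ 0.4991 -0.3053  0.2123] q1 -0.21 q6 -1.33 w 0.0851
[[311.2409 197.2312]]
[[407.5086  50.097 ]]
```

View pics/w24.png

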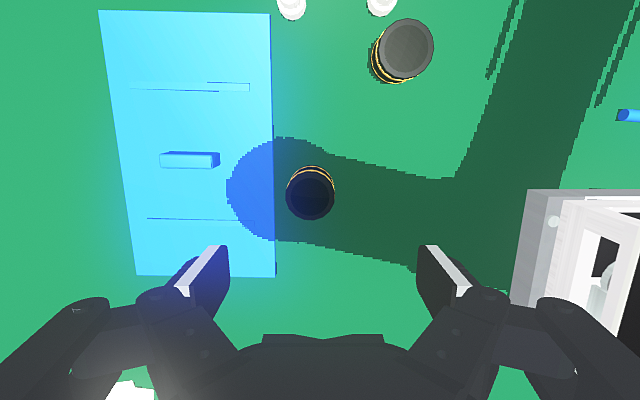

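Request:
apply_moves(commands=[-0.01,0.035,0.002,0,-0.01,0.07,0.002,0,-0.01,0.1,0.002,0,-0.01,0.122,0.002,0,-0.01,0.128,0.002,0,-0.01,0.128,0.002,0,-0.01,0.128,0.002,0])

```text
t: 31.18
tool_pos: [0.4989, -0.3151, 0.0869]
eef_rot: [[-0.037, 0.003, -0.999], [0.999, -0.002, -0.037], [-0.002, -1.0, -0.003]]
contact_force: [-0.5, 0.1, 0.5]
width: 0.0851
```

Request:
apply_moves(commands=[0,0,0,0,0,0,0,0,0,0,0,0,0,0,0,0,0,0,0,0,0,0,0,0], jaw=0.02)

```text
t: 31.68
tool_pos: [0.4981, -0.3155, 0.0856]
eef_rot: [[-0.036, 0.002, -0.999], [0.999, -0.001, -0.036], [-0.001, -1.0, -0.002]]
contact_force: [0.4, 2.0, 6.8]
width: 0.0383
```

```bash
echo 'UP=(0.5606,0.0127,0.0357)' >> st.py
python3 - <<'E'
from st import *
from mv import go
print(state()["contact_force"])
for x in(.36,.22):go(*loc(-.0105,.055,UP),x,92.05)
E
```

```text
[0.3976 2.0405 6.7519]
t=31.68 shift 0.3804 -0.2747 -0.0643 turn 0.0003 rad | cur yaw 92.07 pos [ 0.4981 -0.3155  0.0856] q1 -0.22 q6 -1.31 w 0.0383
t=31.68 shift 0.3806 -0.1347 -0.0641 turn 0.0003 rad | cur yaw 92.07 pos [ 0.4981 -0.3155  0.0856] q1 -0.22 q6 -1.31 w 0.0383
```

Request:
apply_moves(commands=[0,-0.03,0,0,0,-0.07,0,0,0,-0.11,0,0,0.01,-0.15,-0.002,0,0.03,-0.185,-0.005,0,0.055,-0.215,-0.01,0,0.09,-0.235,-0.017,0,0.13,-0.245,-0.023,0])

```text
t: 32.35
tool_pos: [0.5159, -0.1843, 0.3325]
eef_rot: [[-0.033, 0.004, -0.999], [0.999, -0.001, -0.033], [-0.001, -1.0, -0.004]]
contact_force: [1.9, 0.3, -1.6]
width: 0.0382
```

Request:
apply_moves(commands=[0.04,0,-0.007,0,0.08,0,-0.014,0,0.12,0,-0.021,0,0.16,0,-0.028,0,0.2,0,-0.034,0,0.23,0,-0.039,0,0.245,0,-0.041,0,0.25,0,-0.041,0])

```text
t: 33.02
tool_pos: [0.5477, 0.0692, 0.3281]
eef_rot: [[-0.039, -0.002, -0.999], [0.999, -0.0, -0.039], [-0.0, -1.0, 0.002]]
contact_force: [0.2, -0.8, -1.0]
width: 0.0384
```

Run:
```python
from st import *
from mv import go
print(state()["contact_force"])
for x in(.265,.2205):go(*loc(-.0105,.055,UP),x,92.05)
```

```text
[ 0.239  -0.7817 -0.9869]
t=33.02 shift -0.0019 0.0631 -0.0004 turn 0.0028 rad | cur yaw 92.21 pos [0.5477 0.0692 0.3281] q1 0.49 q6 -2.02 w 0.0384
t=33.02 shift -0.0019 0.1076 -0.0005 turn 0.0028 rad | cur yaw 92.21 pos [0.5477 0.0692 0.3281] q1 0.49 q6 -2.02 w 0.0384
```

Request:
apply_moves(commands=[-0.002,0.015,0,0,-0.002,0.04,0,0,-0.002,0.06,0,0,-0.002,0.078,0,0,-0.002,0.085,0,0,-0.002,0.085,0,0,-0.002,0.085,0,0])

```text
t: 33.6
tool_pos: [0.548, 0.0641, 0.2449]
eef_rot: [[-0.035, 0.0, -0.999], [0.999, -0.001, -0.035], [-0.001, -1.0, -0.0]]
contact_force: [-0.1, 1.1, -0.2]
width: 0.0382
```

Run:
```python
from st import *
from mv import go
print(state()["contact_force"])
go(*loc(-.0105,.055,UP),.2205,92.05)
fr,C=cam("wrist");save("w25.png",fr)
```

```text
[-0.1294  1.1154 -0.1964]
t=33.60 shift 0.0032 0.0244 -0.0002 turn -0.0007 rad | cur yaw 92.01 pos [0.548  0.0641 0.2449] q1 0.48 q6 -2.02 w 0.0382
```

View pics/w25.png

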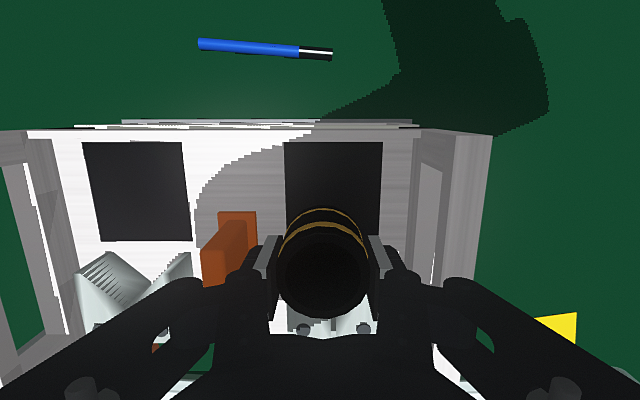

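Request:
apply_moves(commands=[0.004,0.005,0,0,0.004,0.015,0,0,0.004,0.022,0,0,0.004,0.024,0,0,0.004,0.024,0,0,0.004,0.024,0,0])

```text
t: 34.15
tool_pos: [0.548, 0.0689, 0.2206]
eef_rot: [[-0.036, 0.001, -0.999], [0.999, -0.0, -0.036], [-0.0, -1.0, -0.001]]
contact_force: [1.1, 0.8, 2.7]
width: 0.0385
```

Request:
apply_moves(commands=[0,0,0,0,0,0,0,0,0,0,0,0], jaw=0.046)

```text
t: 34.4
tool_pos: [0.5477, 0.0683, 0.2202]
eef_rot: [[-0.035, -0.0, -0.999], [0.999, -0.001, -0.035], [-0.001, -1.0, 0.0]]
contact_force: [0.1, -4.2, 1.2]
width: 0.046
```

Request:
apply_moves(commands=[0,-0.02,0,0,0,-0.05,0,0,0,-0.08,0,0,0,-0.085,0.01,0,0,-0.085,0.038,0,0,-0.085,0.038,0,0,-0.085,0.038,0])

```text
t: 34.98
tool_pos: [0.509, 0.0678, 0.3052]
eef_rot: [[-0.037, 0.0, -0.999], [0.999, 0.001, -0.037], [0.001, -1.0, -0.0]]
contact_force: [-0.7, 0.3, -0.5]
width: 0.046
```

Request:
apply_moves(commands=[0,0,0,0,0,0,0,0,0,0,0,0,0,0,0,0], jaw=0.0)

```text
t: 35.32
tool_pos: [0.51, 0.0675, 0.3046]
eef_rot: [[-0.036, -0.001, -0.999], [0.999, -0.0, -0.036], [-0.0, -1.0, 0.001]]
contact_force: [-0.2, 0.4, -1.0]
width: 0.0005
```

Run:
```python
from st import *
from mv import go
go(*loc(-.048,.057,UP),.223,92.05);print(state()["contact_force"])
fr,C=cam("wrist");save("w26.png",fr)
fr,C=cam("scene");save("c26.png",fr,(270,110,400,270),4)
```

```text
t=35.32 shift 0.0005 0.0816 -0.0007 turn -0.0002 rad | cur yaw 92.04 pos [0.51   0.0675 0.3046] q1 0.52 q6 -2.06 w 0.0005
[-0.2392  0.375  -1.0186]
```

View pics/w26.png

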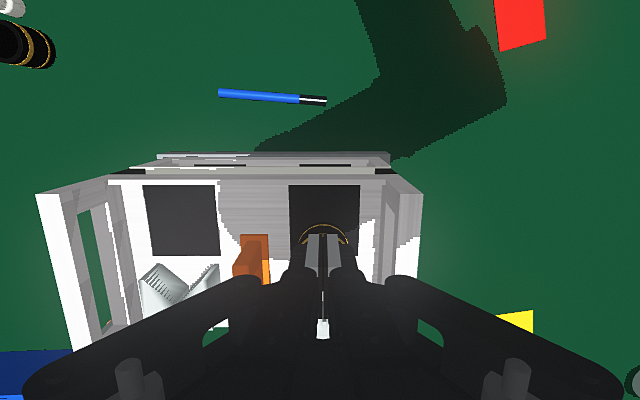

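View pics/c26.png

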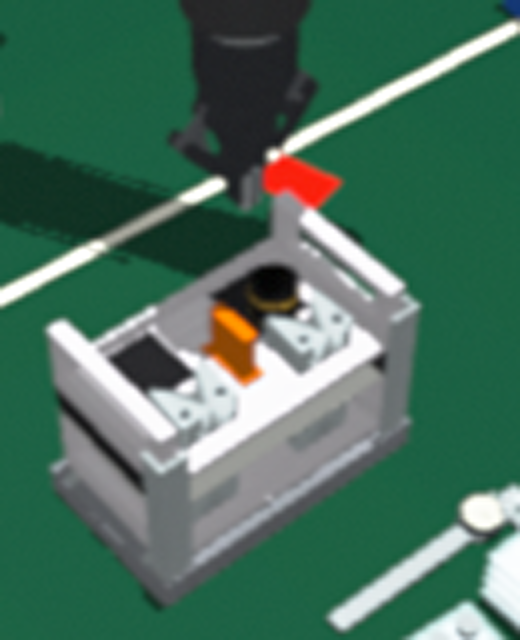

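Request:
apply_moves(commands=[0,0,0.001,0,0,0.03,0.001,0,0,0.055,0.001,0,0,0.075,0.001,0,0,0.081,0.001,0,0,0.081,0.001,0,0,0.081,0.001,0])

```text
t: 36.0
tool_pos: [0.5091, 0.0673, 0.2253]
eef_rot: [[-0.036, 0.001, -0.999], [0.999, -0.0, -0.036], [-0.0, -1.0, -0.001]]
contact_force: [-0.2, 0.4, 0.3]
width: -0.0
```

Run:
```python
from st import *
from mv import go
go(*loc(-.031,.057,UP),.222,92.05);print(state()["contact_force"])
```

```text
t=36.00 shift 0.0006 0.0034 -0.0185 turn 0.0001 rad | cur yaw 92.05 pos [0.5091 0.0673 0.2253] q1 0.52 q6 -2.06 w -0.0000
[-0.2458  0.365   0.2691]
```

Request:
apply_moves(commands=[0,0.002,-0.005,0,0,0.002,-0.01,0,0,0.002,-0.014,0,0,0.002,-0.016,0,0,0.002,-0.017,0,0,0.002,-0.017,0])

```text
t: 36.5
tool_pos: [0.526, 0.068, 0.2222]
eef_rot: [[-0.036, -0.0, -0.999], [0.999, -0.0, -0.036], [-0.0, -1.0, 0.0]]
contact_force: [0.2, 0.5, 0.7]
width: -0.0004
```

Run:
```python
from st import *
from mv import go
go(*loc(-.031,.057,UP),.222,92.05);print(state()["contact_force"])
fr,C=cam("scene");save("c27.png",fr,(290,150,390,250),7)
```

```text
t=36.50 shift 0.0005 0.0002 -0.0016 turn -0.0002 rad | cur yaw 92.04 pos [0.526  0.068  0.2222] q1 0.51 q6 -2.04 w -0.0004
[0.1735 0.5343 0.7226]
```

View pics/c27.png

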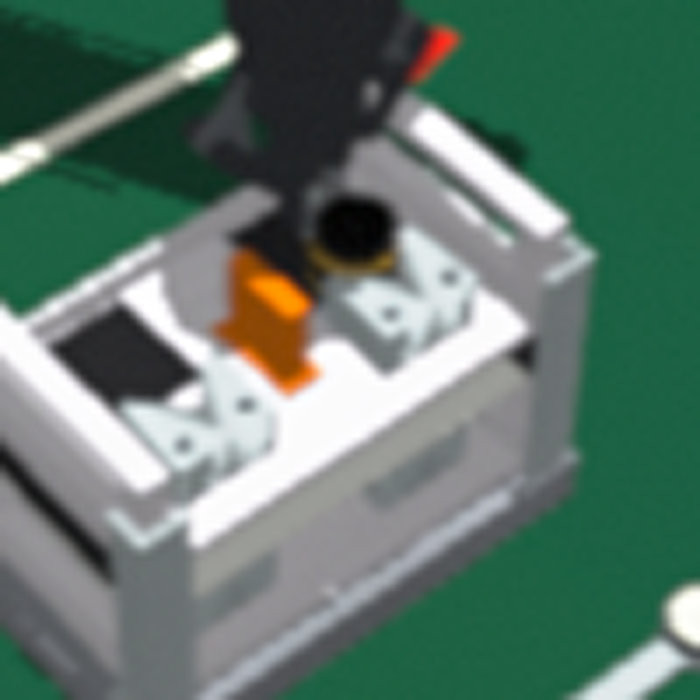

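Request:
apply_moves(commands=[0,0,-0.001,0,0,0,-0.001,0,0,0,-0.001,0])

```text
t: 36.8
tool_pos: [0.5267, 0.0681, 0.2222]
eef_rot: [[-0.036, 0.0, -0.999], [0.999, -0.0, -0.036], [-0.0, -1.0, -0.0]]
contact_force: [-0.4, 0.6, 0.6]
width: 0.0
```

Request:
apply_moves(commands=[0,0,-0.001,0,0,0,-0.001,0,0,0,-0.001,0])

```text
t: 37.05
tool_pos: [0.5275, 0.0681, 0.2222]
eef_rot: [[-0.036, -0.001, -0.999], [0.999, -0.0, -0.036], [-0.0, -1.0, 0.001]]
contact_force: [-2.3, -0.3, 1.1]
width: 0.0002
```

Request:
apply_moves(commands=[0,0,-0.001,0,0,0,-0.001,0,0,0,-0.001,0])

```text
t: 37.3
tool_pos: [0.5284, 0.0681, 0.2222]
eef_rot: [[-0.036, -0.001, -0.999], [0.999, -0.0, -0.036], [-0.0, -1.0, 0.001]]
contact_force: [-4.8, 0.4, 3.1]
width: 0.0002
```

Run:
```python
from st import *
from mv import go
go(*loc(-.031,.057,UP),.222,92.05);print(state()["contact_force"])
fr,C=cam("scene");save("c28.png",fr,(290,150,390,250),7)
fr,C=cam("side");save("s28.png",fr,(290,90,390,220),5)
```

```text
t=37.30 shift 0.0005 0.0002 0.0008 turn 0.0001 rad | cur yaw 92.06 pos [0.5284 0.0681 0.2222] q1 0.51 q6 -2.04 w 0.0002
[-4.7904  0.4305  3.1042]
```

View pics/c28.png

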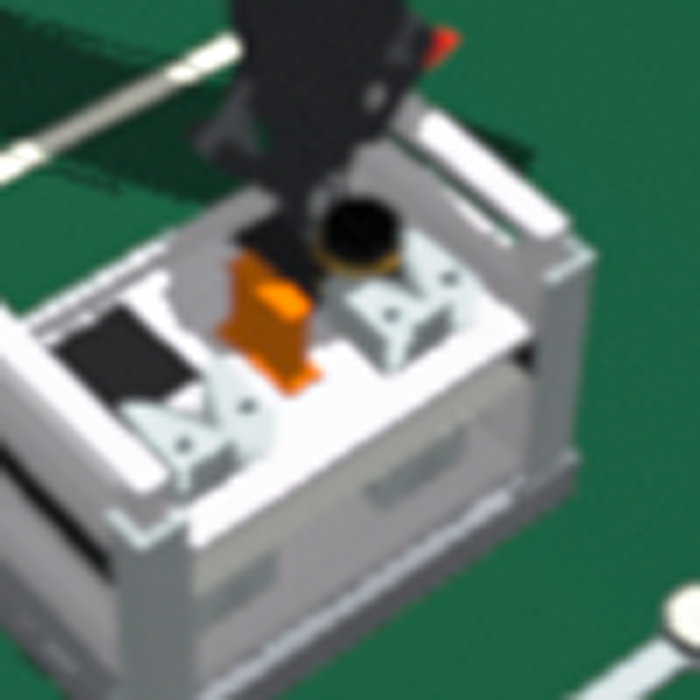

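View pics/s28.png

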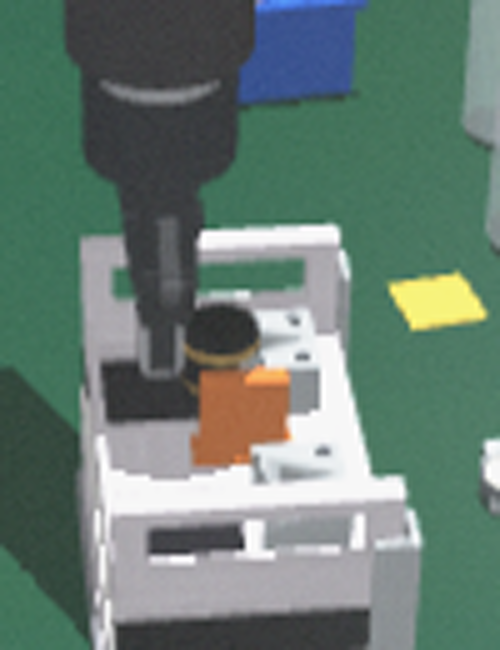

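Request:
apply_moves(commands=[0,0,0.005,0,0,-0.01,0.012,0,0,-0.04,0.012,0,0,-0.08,0.015,0,0,-0.12,0.02,0,-0.02,-0.125,0.02,0,-0.045,-0.125,0.02,0,-0.055,-0.125,0.02,0])

```text
t: 38.07
tool_pos: [0.5105, 0.0109, 0.3495]
eef_rot: [[-0.035, 0.004, -0.999], [0.999, 0.001, -0.035], [0.001, -1.0, -0.004]]
contact_force: [0.6, 0.2, -0.4]
width: 0.0003
```

Request:
apply_moves(commands=[0,0,0,0,0,0,0,0])

```text
t: 38.23
tool_pos: [0.5105, 0.0122, 0.3473]
eef_rot: [[-0.034, 0.0, -0.999], [0.999, 0.0, -0.034], [0.0, -1.0, -0.0]]
contact_force: [0.1, 0.3, -0.2]
width: 0.0003
```

Run:
```python
from st import *
print(state()["tool_pos"])
fr,C=cam("wrist");save("w29.png",fr,(150,60,500,320),2.2);keep("w29",fr,C)
```

```text
[0.5105 0.0122 0.3473]
```

View pics/w29.png

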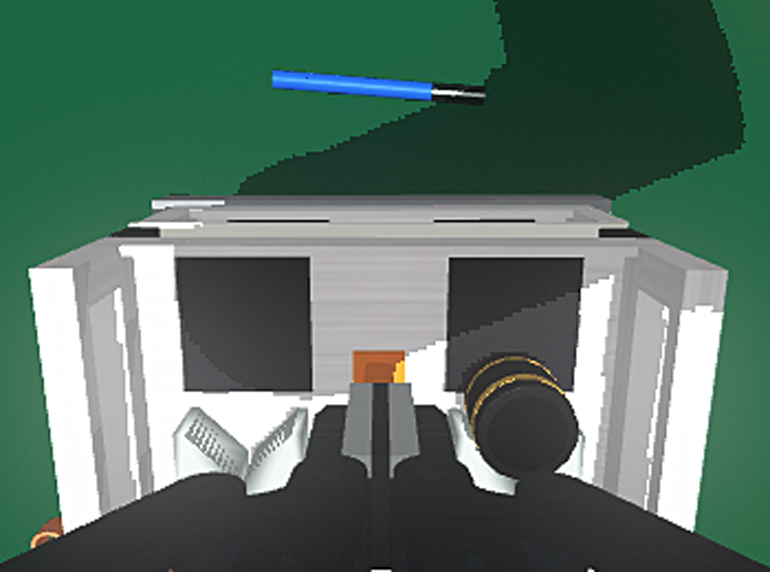

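Run:
```python
from st import *
_,C=load("w29")
A=[((30,268),(-68,-116,193)),((727,270),(-68,116,193)),((73,266),(-68,-102,193)),((684,269),(-68,102,193))]
obs=[(C,sv(p,(150,60),2.2),np.array(X)/1e3) for p,X in A]
p,r=fitpose(obs,ST);print(p,np.degrees(p[2]));print(r.T)
c=onz(C,sv((526,428),(150,60),2.2),.175);d=c[:2]-p[:2];R=np.array([[np.cos(p[2]),np.sin(p[2])],[-np.sin(p[2]),np.cos(p[2])]]);print(c,R@d)
```

```text
[0.5607 0.0124 0.0312] 1.7898040179977894
[[-1.053   1.0377 -1.328   1.3645]
 [-0.3507 -0.097   0.6286  0.2875]]
[0.5564 0.0685 0.175 ] [-0.0025  0.0562]
```

Run:
```python
from st import *
_,C=load("w29")
A=[((30,268),(-68,-116,193)),((727,270),(-68,116,193)),((73,266),(-68,-102,193)),((684,269),(-68,102,193))]
obs=[(C,sv(p,(150,60),2.2),np.array(X)/1e3) for p,X in A]
p,r=fitpose(obs,ST,True);print(p,np.degrees(p[2]));print(r.T)
c=onz(C,sv((526,428),(150,60),2.2),.175+p[3]);d=c[:2]-p[:2];R=np.array([[np.cos(p[2]),np.sin(p[2])],[-np.sin(p[2]),np.cos(p[2])]]);print(c,R@d)
fr,_=load("w29");save("w29b.png",fr,(340,200,440,290),7)
# predicted seated top ellipse/ base
for x in(0,-.002,-.004):
  th=np.linspace(0,2*np.pi,9)[:-1]
  X=[np.array([*loc(x+.02*np.cos(t),.057+.02*np.sin(t),p[:3]),.175+p[3]]) for t in th]
  q=(proj(C,np.array(X))-[340,200]+.5)*7-.5;print(x,q[:, 0].min(),q[:,0].max(),q[:,1].min(),q[:,1].max())
```

```text
[ 0.561   0.0124  0.0311 -0.0018] 1.7835388890494717
[[ 0.1982 -0.2239 -0.2284  0.2547]
 [-0.4789 -0.2003  0.5019  0.1827]]
[0.5572 0.0689 0.1732] [-0.002   0.0566]
0 181.11901257996726 512.4901097946753 242.83121463762083 547.5346799026074
-0.002 181.76800903736176 513.7832607638056 226.96156937501243 532.8516534298416
-0.004 182.41953469037264 515.081450158625 211.02885668883425 518.1125055801604
```

View pics/w29b.png

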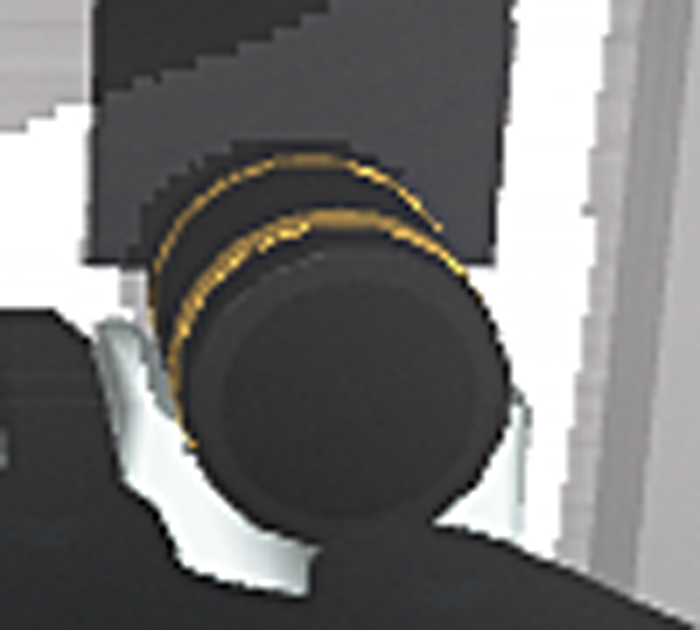

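```bash
python3 mv.py 0.3876 -0.25 0.2 92
```

```text
t=38.28 shift -0.2581 0.1471 0.1321 turn 0.0004 rad | cur yaw 92.02 pos [0.5105 0.0126 0.3471] q1 0.42 q6 -1.96 w -0.0001
```

Request:
apply_moves(commands=[-0.03,0,0.016,0,-0.065,0,0.034,0,-0.1,0,0.052,0,-0.135,0.01,0.07,0,-0.17,0.03,0.088,0,-0.2,0.06,0.104,0,-0.23,0.09,0.118,0,-0.25,0.12,0.128,0], jaw=0.085)

```text
t: 38.95
tool_pos: [0.3924, -0.2403, 0.2307]
eef_rot: [[-0.036, 0.002, -0.999], [0.999, -0.001, -0.036], [-0.001, -1.0, -0.002]]
contact_force: [1.4, -0.7, -0.4]
width: 0.0849
```

Request:
apply_moves(commands=[-0.007,0.025,0.003,0,-0.008,0.027,0.004,0,-0.008,0.027,0.004,0,-0.008,0.027,0.004,0])

```text
t: 39.28
tool_pos: [0.3901, -0.2471, 0.2055]
eef_rot: [[-0.037, 0.001, -0.999], [0.999, -0.001, -0.037], [-0.001, -1.0, -0.001]]
contact_force: [-0.5, -0.1, 1.1]
width: 0.0847
```

```bash
python3 mv.py 0.3876 -0.25 0.082 92
python3 - <<'E'
from st import *
fr,C=cam("wrist");save("w30.png",fr);keep("w30",fr,C)
for p in((.3876,-.25,.04),):print(proj(C,p))
fr,C=cam("side");save("s30.png",fr,(230,230,430,400),4);
E
```

```text
t=39.28 shift -0.0027 0.1235 0.0028 turn 0.0018 rad | cur yaw 92.11 pos [ 0.3901 -0.2471  0.2055] q1 -0.12 q6 -1.41 w 0.0847
[[320.2037 197.8674]]
```

View pics/w30.png

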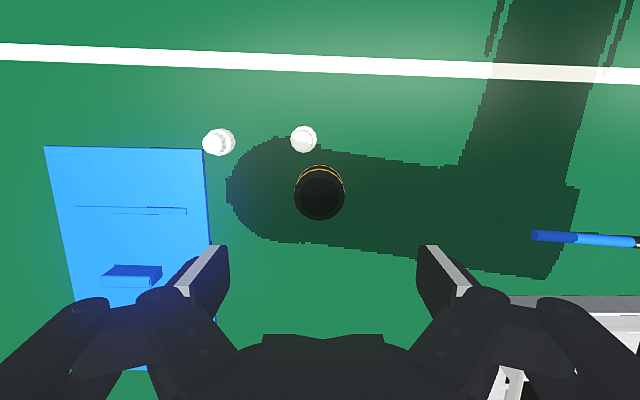

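View pics/s30.png

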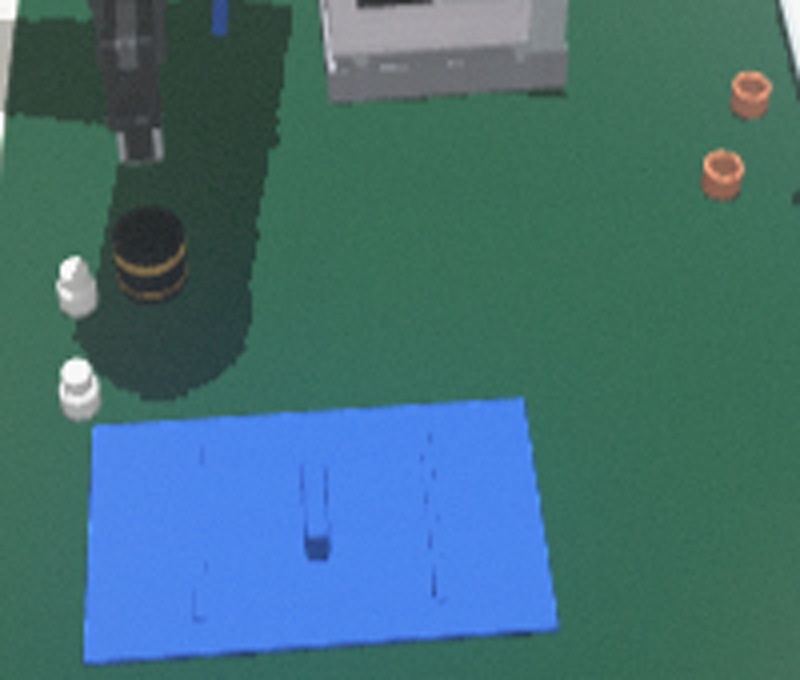

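Request:
apply_moves(commands=[-0.003,0.035,0.004,0,-0.003,0.07,0.004,0,-0.003,0.1,0.004,0,-0.003,0.118,0.004,0,-0.003,0.121,0.004,0,-0.003,0.121,0.004,0,-0.003,0.121,0.004,0])

```text
t: 39.97
tool_pos: [0.3868, -0.2506, 0.0852]
eef_rot: [[-0.037, 0.003, -0.999], [0.999, -0.001, -0.037], [-0.002, -1.0, -0.003]]
contact_force: [-0.4, 0.9, 0.0]
width: 0.0851
```

Request:
apply_moves(commands=[0,0,0,0,0,0,0,0,0,0,0,0,0,0,0,0,0,0,0,0,0,0,0,0], jaw=0.02)

```text
t: 40.47
tool_pos: [0.3859, -0.2508, 0.0839]
eef_rot: [[-0.036, 0.002, -0.999], [0.999, -0.001, -0.036], [-0.001, -1.0, -0.002]]
contact_force: [-0.4, 1.2, 5.2]
width: 0.0386
```

```bash
sed -i 's/^UP=.*/UP=(0.5608,0.0125,0.034)/' st.py
python3 - <<'E'
from st import *
from mv import go
print(state()["contact_force"])
for x in(.33,.22):go(*loc(-.0105,-.055,UP),x,92.0)
fr,C=cam("side");save("s31.png",fr,(230,200,330,330),5);
E
```

```text
[-0.4176  1.2422  5.1747]
t=40.47 shift 0.2016 -0.2460 -0.1740 turn 0.0011 rad | cur yaw 92.06 pos [ 0.3859 -0.2508  0.0839] q1 -0.13 q6 -1.40 w 0.0386
t=40.47 shift 0.2017 -0.1360 -0.1738 turn 0.0011 rad | cur yaw 92.06 pos [ 0.3859 -0.2508  0.0839] q1 -0.13 q6 -1.40 w 0.0386
```

View pics/s31.png

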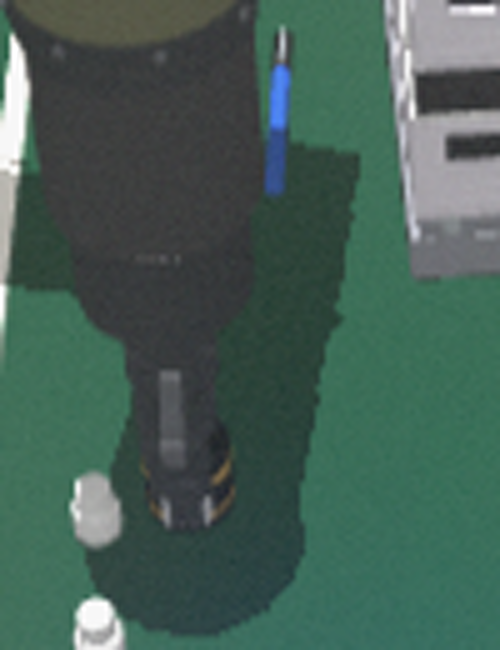

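Request:
apply_moves(commands=[0,-0.03,0,0,0,-0.07,0,0,0,-0.11,-0.005,0,0.01,-0.15,-0.02,0,0.03,-0.185,-0.045,0,0.055,-0.215,-0.07,0,0.085,-0.235,-0.1,0,0.115,-0.245,-0.13,0])

```text
t: 41.18
tool_pos: [0.4997, -0.1434, 0.325]
eef_rot: [[-0.034, 0.003, -0.999], [0.999, -0.0, -0.034], [-0.0, -1.0, -0.003]]
contact_force: [0.9, -0.7, -0.4]
width: 0.0387
```

Request:
apply_moves(commands=[0.03,0,-0.02,0,0.06,0,-0.035,0,0.08,0,-0.043,0,0.087,0,-0.044,0,0.087,0,-0.044,0,0.087,0,-0.044,0])

```text
t: 41.68
tool_pos: [0.5396, -0.0558, 0.3217]
eef_rot: [[-0.036, -0.001, -0.999], [0.999, -0.0, -0.036], [-0.0, -1.0, 0.001]]
contact_force: [0.2, -0.3, -1.9]
width: 0.0385
```

Run:
```python
from st import *
from mv import go
print(state()["contact_force"])
go(*loc(-.0105,-.055,UP),.245,92.0)
```

```text
[ 0.1601 -0.2547 -1.912 ]
t=41.68 shift 0.0125 0.0767 -0.0132 turn 0.0015 rad | cur yaw 92.08 pos [ 0.5396 -0.0558  0.3217] q1 0.27 q6 -1.80 w 0.0385
```

Request:
apply_moves(commands=[0.012,0,-0.012,0,0.012,0.015,-0.012,0,0.012,0.04,-0.012,0,0.012,0.062,-0.012,0,0.012,0.076,-0.012,0,0.012,0.078,-0.012,0,0.012,0.078,-0.012,0])

```text
t: 42.27
tool_pos: [0.5508, -0.0444, 0.2437]
eef_rot: [[-0.034, -0.001, -0.999], [0.999, -0.001, -0.034], [-0.001, -1.0, 0.002]]
contact_force: [-0.3, -0.3, -0.3]
width: 0.0385
```

Run:
```python
from st import *
from mv import go
print(state()["contact_force"])
go(*loc(-.0105,-.055,UP),.219,92.0)
fr,C=cam("wrist");save("w32.png",fr)
```

```text
[-0.2829 -0.3408 -0.2656]
t=42.27 shift 0.0016 0.0247 -0.0015 turn -0.0006 rad | cur yaw 91.97 pos [ 0.5508 -0.0444  0.2437] q1 0.28 q6 -1.82 w 0.0385
```

View pics/w32.png

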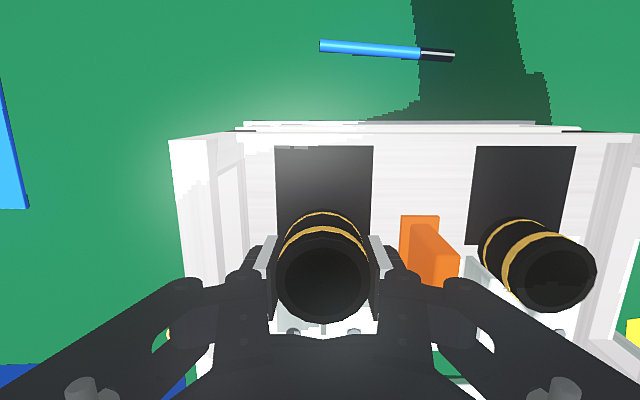

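Request:
apply_moves(commands=[0.002,0.005,-0.001,0,0.002,0.015,-0.001,0,0.002,0.022,-0.001,0,0.002,0.024,-0.001,0,0.002,0.025,-0.001,0,0.002,0.025,-0.001,0])

```text
t: 42.82
tool_pos: [0.5523, -0.0411, 0.2191]
eef_rot: [[-0.036, -0.0, -0.999], [0.999, -0.0, -0.036], [-0.0, -1.0, 0.0]]
contact_force: [-0.3, -0.1, -1.3]
width: 0.0385
```

Request:
apply_moves(commands=[0,0.002,0,0,0,0.002,0,0,0,0.002,0,0])

```text
t: 43.07
tool_pos: [0.5529, -0.0413, 0.219]
eef_rot: [[-0.036, 0.003, -0.999], [0.999, -0.001, -0.036], [-0.001, -1.0, -0.003]]
contact_force: [-0.4, -0.6, 5.0]
width: 0.0383
```

Request:
apply_moves(commands=[0,0,0,0,0,0,0,0,0,0,0,0], jaw=0.046)

```text
t: 43.32
tool_pos: [0.5528, -0.0404, 0.2183]
eef_rot: [[-0.037, 0.002, -0.999], [0.999, 0.001, -0.037], [0.001, -1.0, -0.002]]
contact_force: [-0.7, 5.5, 5.7]
width: 0.046
```

Request:
apply_moves(commands=[0,-0.02,0,0,0,-0.05,0,0,0,-0.08,0,0,0,-0.085,0.01,0,0,-0.085,0.038,0,0,-0.085,0.038,0,0,-0.085,0.038,0])

```text
t: 43.9
tool_pos: [0.5136, -0.0426, 0.3024]
eef_rot: [[-0.036, 0.001, -0.999], [0.999, 0.0, -0.036], [0.0, -1.0, -0.001]]
contact_force: [0.5, 0.4, -0.7]
width: 0.0453
```

Request:
apply_moves(commands=[0,0,0,0,0,0,0,0,0,0,0,0,0,0,0,0], jaw=0.0)

```text
t: 44.23
tool_pos: [0.5146, -0.0425, 0.3016]
eef_rot: [[-0.036, -0.001, -0.999], [0.999, -0.0, -0.036], [-0.0, -1.0, 0.001]]
contact_force: [0.4, -0.6, -0.8]
width: 0.0004
```

Run:
```python
from st import *
from mv import go
go(*loc(-.048,-.057,UP),.223,92.0);print(state()["contact_force"])
fr,C=cam("wrist");save("w33.png",fr)
```

```text
t=44.23 shift -0.0036 0.0786 -0.0001 turn 0.0008 rad | cur yaw 92.04 pos [ 0.5146 -0.0425  0.3016] q1 0.31 q6 -1.84 w 0.0004
[ 0.3784 -0.6475 -0.7762]
```

View pics/w33.png

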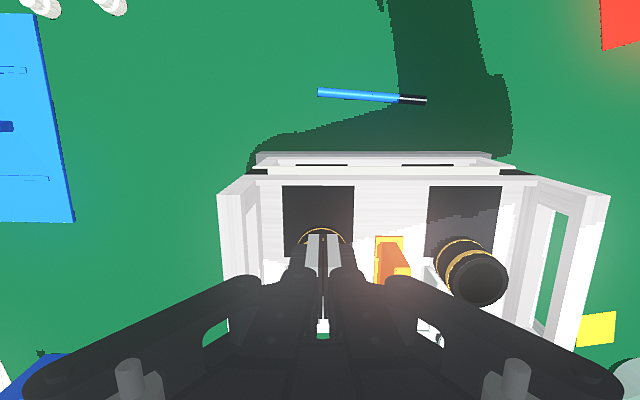

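Request:
apply_moves(commands=[-0.002,0,0.001,0,-0.002,0.03,0.001,0,-0.002,0.055,0.001,0,-0.002,0.073,0.001,0,-0.002,0.078,0.001,0,-0.002,0.078,0.001,0,-0.002,0.078,0.001,0])

```text
t: 44.87
tool_pos: [0.5137, -0.0447, 0.2253]
eef_rot: [[-0.036, 0.001, -0.999], [0.999, -0.001, -0.036], [-0.001, -1.0, -0.001]]
contact_force: [-0.3, 0.0, 0.4]
width: 0.0002
```

Run:
```python
from st import *
from mv import go
go(*loc(-.031,-.057,UP),.222,92.0);print(state()["contact_force"])
```

```text
t=44.87 shift -0.0015 0.0033 -0.0180 turn 0.0009 rad | cur yaw 92.05 pos [ 0.5137 -0.0447  0.2253] q1 0.30 q6 -1.84 w 0.0002
[-0.2763  0.0227  0.4355]
```

Request:
apply_moves(commands=[-0.001,0.002,-0.005,0,-0.001,0.002,-0.01,0,-0.001,0.002,-0.014,0,-0.001,0.002,-0.016,0,-0.001,0.002,-0.017,0,-0.001,0.002,-0.017,0])

```text
t: 45.37
tool_pos: [0.5307, -0.0449, 0.2222]
eef_rot: [[-0.036, -0.0, -0.999], [0.999, -0.0, -0.036], [-0.0, -1.0, 0.0]]
contact_force: [-1.6, 0.3, 1.0]
width: -0.0004
```

Request:
apply_moves(commands=[0,0,-0.001,0,0,0,-0.001,0,0,0,-0.001,0])

```text
t: 45.62
tool_pos: [0.5314, -0.0449, 0.2221]
eef_rot: [[-0.036, 0.0, -0.999], [0.999, 0.0, -0.036], [0.0, -1.0, -0.0]]
contact_force: [-1.1, -0.4, 0.2]
width: -0.0001
```

Request:
apply_moves(commands=[0,0,-0.001,0,0,0,-0.001,0,0,0,-0.001,0])

```text
t: 45.87
tool_pos: [0.5321, -0.0449, 0.2221]
eef_rot: [[-0.036, -0.001, -0.999], [0.999, -0.0, -0.036], [-0.0, -1.0, 0.001]]
contact_force: [-3.0, 0.9, 0.5]
width: 0.0
```

Request:
apply_moves(commands=[0,0,-0.001,0,0,0,-0.001,0,0,0,-0.001,0])

```text
t: 46.12
tool_pos: [0.533, -0.0449, 0.2221]
eef_rot: [[-0.036, -0.001, -0.999], [0.999, -0.0, -0.036], [-0.0, -1.0, 0.001]]
contact_force: [-4.3, 0.5, 2.1]
width: -0.0001
```

Run:
```python
from st import *
fr,C=cam("scene");save("c34.png",fr,(290,150,390,250),7);keep("scene2",fr,C)
fr,C=cam("side");save("s34.png",fr,(290,90,390,220),5)
```

```text
(no output)
```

View pics/c34.png

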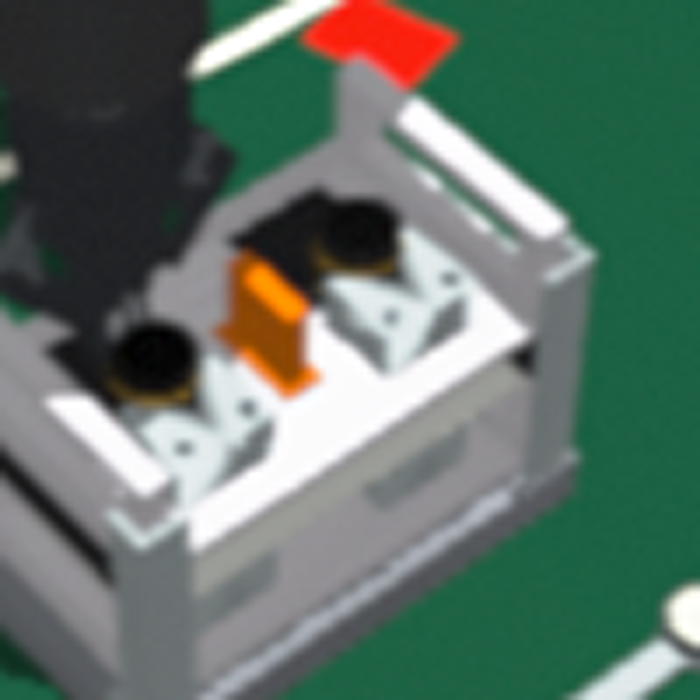

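Request:
apply_moves(commands=[0,0,0.005,0,0,-0.01,0.012,0,0,-0.04,0.012,0,0,-0.08,0.01,0,0,-0.12,0.0,0,0.02,-0.14,-0.02,0,0.045,-0.14,-0.045,0,0.055,-0.14,-0.06,0])

```text
t: 46.88
tool_pos: [0.5927, 0.0144, 0.3649]
eef_rot: [[-0.037, 0.005, -0.999], [0.999, 0.002, -0.037], [0.002, -1.0, -0.005]]
contact_force: [0.4, -0.2, -1.1]
width: 0.0002
```

Request:
apply_moves(commands=[0,0,0,0,0,0,0,0,0,0,0,0])

```text
t: 47.13
tool_pos: [0.5911, 0.0121, 0.3628]
eef_rot: [[-0.036, 0.001, -0.999], [0.999, -0.0, -0.036], [-0.0, -1.0, -0.001]]
contact_force: [-0.1, 0.5, 1.0]
width: -0.0001
```

Run:
```python
from st import *
print(state()["tool_pos"])
fr,C=cam("wrist");save("w35.png",fr,(130,30,510,290),2.1);keep("w35",fr,C)
```

```text
[0.5911 0.0121 0.3628]
```

View pics/w35.png

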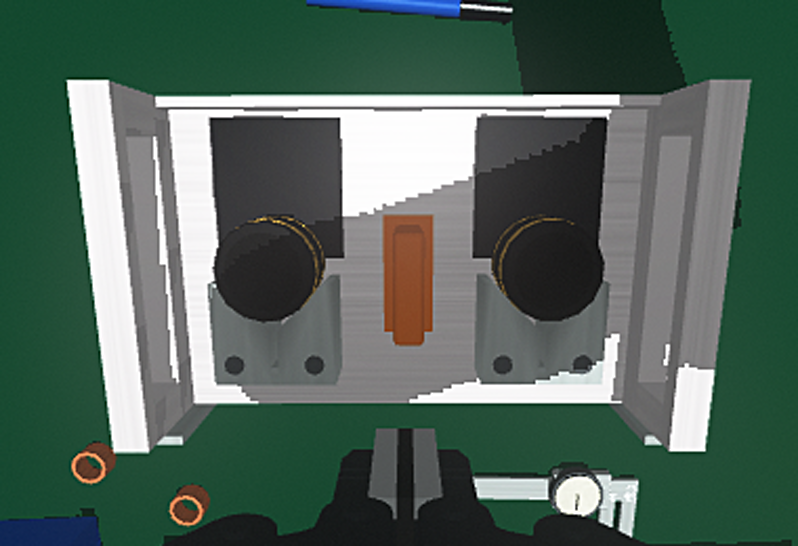

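Run:
```python
from st import *
fr,C=load("w35")
A=[((67,80),(-68,-116,193)),((108,79),(-68,-102,193)),((114,452),(68,-116,193)),((149,451),(68,-102,193)),((750,80),(-68,116,193)),((709,80),(-68,102,193)),((671,450),(68,102,193)),((704,450),(68,116,193)),((219,384),(50,-83,163)),((603,384),(50,83,163))]
obs=[(C,sv(p,(130,30),2.1),np.array(X)/1e3) for p,X in A]
p,r=fitpose(obs,ST,True);print(p,np.degrees(p[2]));print(r.T)
for y in(-.057,.057):
 for x in(0,-.002,-.004):
  th=np.linspace(0,2*np.pi,33)[:-1]
  X=[np.array([*loc(x+.02*np.cos(t),y+.02*np.sin(t),p[:3]),.175+p[3]]) for t in th]
  q=(proj(C,np.array(X))-[130,30]+.5)*2.1-.5;print(y,x,q[:, 0].min(),q[:,0].max(),q[:,1].min(),q[:,1].max())
big=np.hstack([cv2.resize(fr[120:220,x:x+70],None,fx=5.5,fy=5.5,interpolation=cv2.INTER_CUBIC) for x in(225,355)])
save("w35b.png",np.clip(big.astype(float)*1.8,0,255).astype(np.uint8))
```

```text
[ 0.5616  0.0117  0.0382 -0.0012] 2.1913580865101845
[[ 0.3685  0.4592  0.0157  0.3092  0.295   0.1893 -1.0467  0.2104 -1.5726
  -0.5612]
 [ 0.0085  0.4467 -0.2294  0.2177 -0.6214 -0.5833  0.2698  0.2407  0.2922
  -0.0305]]
-0.057 0 212.84177377502323 314.66883535020213 220.35621511591782 322.0691175449956
-0.057 -0.002 212.44923560566411 314.47947710845096 215.05311227913452 317.17252125011726
-0.057 -0.004 212.05512771852204 314.2893615973697 209.72836956929692 312.256727257597
0.057 0 503.0814963379744 604.9438021118292 219.807412092949 321.5590076942983
0.057 -0.002 503.26815119176894 605.333777706559 214.50225338586773 316.66058080780755
0.057 -0.004 503.4555525878579 605.725313137625 209.17544257869625 311.74294577545476
```

View pics/w35b.png

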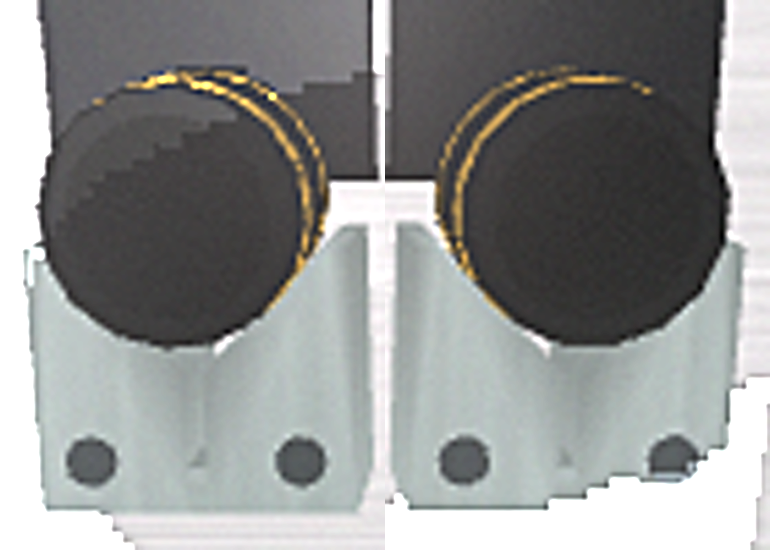

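```bash
python3 - <<'E'
from st import *
fr,C=cam("side");save("s36.png",fr,(230,290,400,400),4.5);keep("side3",fr,C)
_,S=load("side3")
q=[onz(S,sv(p,(230,230),4),.005) for p in((93,427),(523,400),(557,630),(84,662))];q=np.array(q)
print(q,q.mean(0));print([np.degrees(np.arctan2(*(q[a]-q[b])[[1,0]])) for a,b in((1,0),(2,3),(0,3),(1,2))])
E
python3 mv.py 0.49 -0.43 0.2 2
```

```text
[[ 0.3583 -0.3531  0.005 ]
 [ 0.5889 -0.3503  0.005 ]
 [ 0.5903 -0.4861  0.005 ]
 [ 0.3605 -0.4882  0.005 ]] [ 0.4745 -0.4194  0.005 ]
[np.float64(0.6861881548534946), np.float64(0.5253016126537899), np.float64(90.89917564481533), np.float64(90.57754938752808)]
t=47.23 shift -0.4379 0.1629 0.1166 turn -1.5704 rad | cur yaw 92.02 pos [0.5909 0.0117 0.3631] q1 0.36 q6 -1.89 w -0.0004
```

View pics/s36.png

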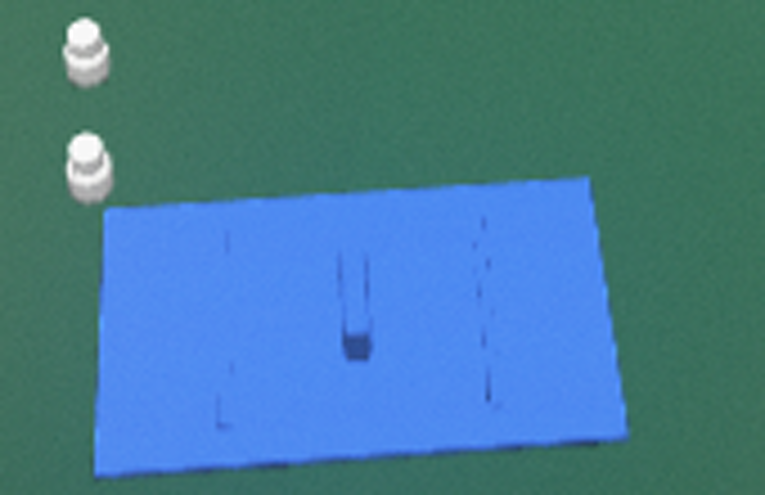

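```bash
python3 mv.py 0.4745 -0.4194 0.22 0.6
```

```text
t=47.23 shift -0.4268 0.1429 0.1317 turn -1.5460 rad | cur yaw 92.02 pos [0.5909 0.0117 0.3631] q1 0.36 q6 -1.89 w -0.0004
```

Request:
apply_moves(commands=[-0.04,0,0.012,-0.12,-0.08,0,0.025,-0.24,-0.12,0,0.037,-0.36,-0.16,0,0.05,-0.48,-0.2,0,0.062,-0.6,-0.24,0,0.075,-0.72,-0.275,0,0.087,-0.84,-0.31,0.02,0.1,-0.96], jaw=0.05)

```text
t: 47.9
tool_pos: [0.5053, -0.291, 0.3515]
eef_rot: [[-0.827, 0.006, -0.563], [0.563, -0.003, -0.827], [-0.007, -1.0, -0.001]]
contact_force: [1.3, 0.1, 0.1]
width: 0.0499
```

```bash
python3 mv.py 0.4745 -0.4194 0.22 0.6
```

```text
t=47.90 shift -0.0459 0.1317 0.1236 turn -0.6082 rad | cur yaw 145.75 pos [ 0.5053 -0.291   0.3515] q1 -0.18 q6 -0.42 w 0.0499
```

Request:
apply_moves(commands=[-0.01,0.03,0.03,-0.12,-0.02,0.06,0.06,-0.24,-0.035,0.09,0.09,-0.36,-0.045,0.12,0.115,-0.48,-0.046,0.13,0.123,-0.608,-0.046,0.13,0.123,-0.608,-0.046,0.13,0.123,-0.608,-0.046,0.13,0.123,-0.608])

```text
t: 48.57
tool_pos: [0.4751, -0.4159, 0.2196]
eef_rot: [[-1.0, 0.002, 0.003], [-0.003, -0.002, -1.0], [-0.002, -1.0, 0.002]]
contact_force: [-0.1, -0.4, 1.0]
width: 0.0498
```

```bash
python3 mv.py 0.4745 -0.4194 0.22 0.6;  python3 - <<'E'
from st import *
fr,C=cam("wrist");save("w37.png",fr);keep("w37",fr,C)
E
```

```text
t=48.57 shift 0.0006 -0.0004 0.0035 turn -0.0075 rad | cur yaw -179.83 pos [ 0.4751 -0.4159  0.2196] q1 -0.40 q6 0.41 w 0.0498
```

View pics/w37.png

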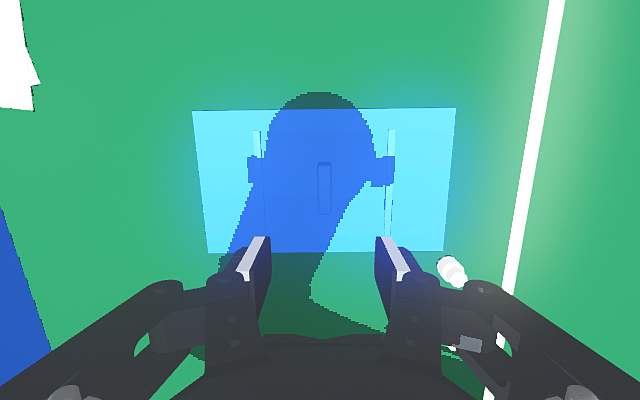

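Run:
```python
from st import *
from mv import go
fr,C=load("w37");save("w37b.png",fr,(180,100,470,265),2.7)
A=[((192,111),(-68,-116,5)),((456,108),(-68,116,5)),((443,250),(68,116,5)),((208,253),(68,-116,5))]
obs=[(C,np.array(q,float),np.array(X)/1e3) for q,X in A]
p,r=fitpose(obs,(.4745,-.42,1.57),True);print(p,np.degrees(p[2]));print(r.T)
go(p[0],p[1],.083,np.degrees(p[2])+90)
```

```text
[ 0.4738 -0.419   1.5866 -0.0026] 90.9033345725707
[[ 0.0713 -0.0626 -0.3796  0.3694]
 [-0.1717 -0.5239  0.6368  0.1791]]
t=48.62 shift 0.0022 0.1370 0.0031 turn -0.0117 rad | cur yaw -179.77 pos [ 0.4755 -0.4156  0.22  ] q1 -0.40 q6 0.41 w 0.0500
```

View pics/w37b.png

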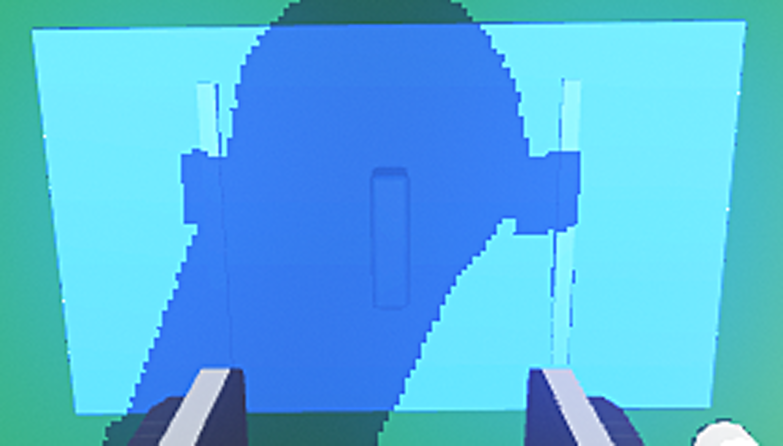

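Request:
apply_moves(commands=[0.002,0.035,0.003,-0.012,0.002,0.07,0.003,-0.012,0.002,0.105,0.003,-0.012,0.002,0.128,0.003,-0.012,0.002,0.135,0.003,-0.012,0.002,0.135,0.003,-0.012,0.002,0.135,0.003,-0.012])

```text
t: 49.2
tool_pos: [0.4743, -0.419, 0.0852]
eef_rot: [[-1.0, 0.002, 0.018], [-0.018, -0.002, -1.0], [-0.002, -1.0, 0.002]]
contact_force: [0.3, 0.3, 1.1]
width: 0.0499
```

```bash
python3 mv.py 0.4738 -0.419 0.084 0.9;  python3 - <<'E'
from st import *
fr,C=cam("wrist");save("w38.png",fr)
E
```

```text
t=49.20 shift 0.0005 0.0012 -0.0000 turn 0.0026 rad | cur yaw -178.95 pos [ 0.4743 -0.419   0.0852] q1 -0.41 q6 0.43 w 0.0499
```

View pics/w38.png

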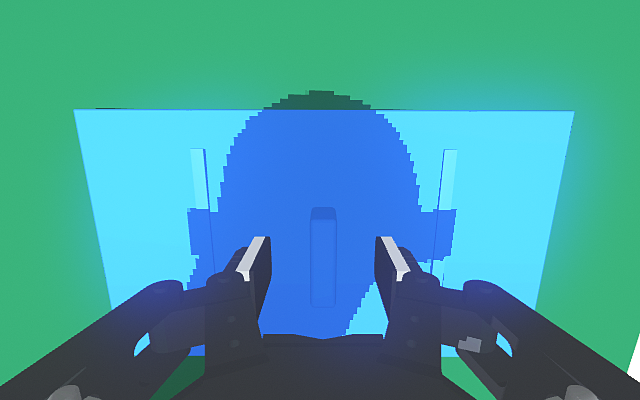

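Request:
apply_moves(commands=[0,0,0,0,0,0,0,0,0,0,0,0,0,0,0,0,0,0,0,0,0,0,0,0], jaw=0.0)

```text
t: 49.75
tool_pos: [0.4735, -0.4191, 0.0841]
eef_rot: [[-1.0, 0.002, 0.018], [-0.018, -0.001, -1.0], [-0.002, -1.0, 0.001]]
contact_force: [-0.8, 2.1, 6.3]
width: 0.0104
```

Request:
apply_moves(commands=[0,-0.015,0,0,0,-0.045,0,0,0,-0.085,0,0,0,-0.125,0,0,0,-0.165,0,0,0,-0.205,0,0,0,-0.235,0,0,0,-0.25,0,0])

```text
t: 50.42
tool_pos: [0.473, -0.4193, 0.3379]
eef_rot: [[-1.0, 0.005, 0.017], [-0.017, -0.004, -1.0], [-0.005, -1.0, 0.004]]
contact_force: [-0.1, -1.4, 0.0]
width: 0.0105
```

```bash
sed -i 's/^UP=.*/UP=(0.5614,0.0122,0.0375)/' st.py
python3 - <<'E'
from st import *
from mv import go
print(state()["contact_force"])
go(*loc(0,0,UP),.34,92.1)
E
```

```text
[-0.078  -1.4122  0.0298]
t=50.42 shift -0.0959 -0.0033 -0.4299 turn 1.5515 rad | cur yaw -179.01 pos [ 0.473  -0.4193  0.3379] q1 -0.41 q6 0.43 w 0.0105
```

Request:
apply_moves(commands=[-0.003,0,-0.015,0.06,-0.01,0,-0.045,0.17,-0.02,0,-0.08,0.29,-0.03,0,-0.115,0.41,-0.04,0,-0.15,0.53,-0.045,0,-0.185,0.65,-0.05,0,-0.22,0.77,-0.06,0,-0.255,0.89])

```text
t: 51.08
tool_pos: [0.5275, -0.1637, 0.3324]
eef_rot: [[-0.647, -0.0, -0.762], [0.762, 0.0, -0.647], [0.0, -1.0, 0.0]]
contact_force: [0.5, -0.2, -0.9]
width: 0.0107
```

Run:
```python
from st import *
from mv import go
print(state()["contact_force"])
go(*loc(0,0,UP),.34,92.1)
```

```text
[ 0.5014 -0.2361 -0.9118]
t=51.08 shift 0.1122 -0.0076 -0.1397 turn 0.6670 rad | cur yaw 130.32 pos [ 0.5275 -0.1637  0.3324] q1 0.06 q6 -0.93 w 0.0107
```

Request:
apply_moves(commands=[0.02,-0.006,-0.025,0.12,0.045,-0.006,-0.055,0.24,0.07,-0.006,-0.087,0.36,0.09,-0.006,-0.115,0.48,0.105,-0.006,-0.132,0.6,0.112,-0.006,-0.139,0.667,0.112,-0.006,-0.139,0.667,0.112,-0.006,-0.139,0.667])

```text
t: 51.75
tool_pos: [0.5603, 0.0107, 0.338]
eef_rot: [[-0.046, -0.001, -0.999], [0.999, -0.0, -0.046], [-0.0, -1.0, 0.001]]
contact_force: [0.7, -0.4, -1.2]
width: 0.0101
```

Request:
apply_moves(commands=[0,0,0,0,0,0,0,0,0,0,0,0])

```text
t: 52.0
tool_pos: [0.5603, 0.0094, 0.3386]
eef_rot: [[-0.042, 0.0, -0.999], [0.999, -0.0, -0.042], [-0.0, -1.0, -0.0]]
contact_force: [-0.2, -0.7, -1.5]
width: 0.0103
```

Run:
```python
from st import *
from mv import go
print(state()["contact_force"])
go(*loc(0,0,UP),.279,92.1)
fr,C=cam("wrist");save("w39.png",fr);keep("w39",fr,C)
fr,C=cam("side");save("s39.png",fr,(280,60,400,220),4)
```

```text
[-0.2317 -0.6727 -1.4808]
t=52.00 shift 0.0028 0.0596 -0.0012 turn 0.0057 rad | cur yaw 92.43 pos [0.5603 0.0094 0.3386] q1 0.38 q6 -1.90 w 0.0103
```

View pics/w39.png

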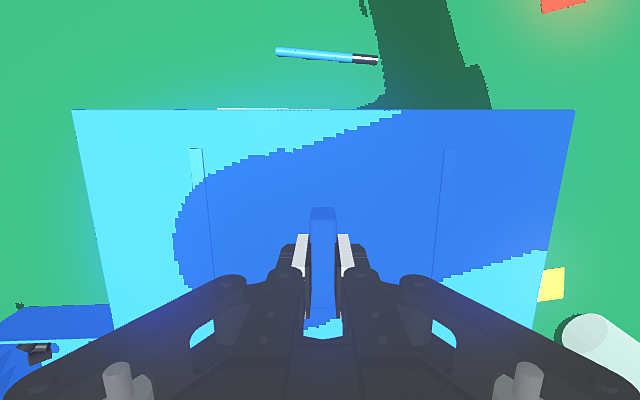

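View pics/s39.png

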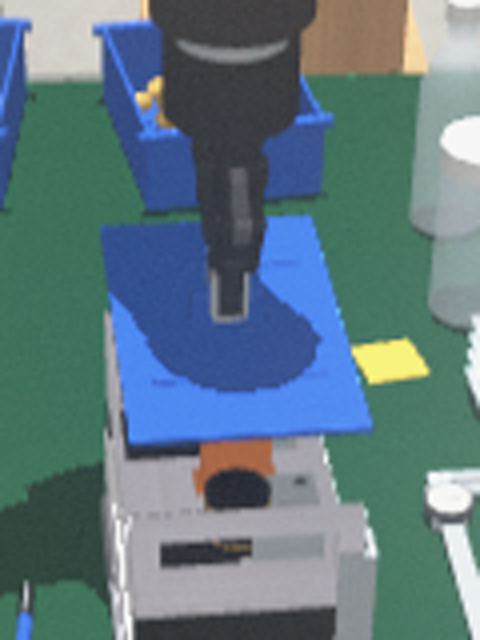

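Run:
```python
from st import *
fr,C=load("w39")
obs=[(C,np.array(u,float),np.array(X)/1e3) for u,X in [((72,109.5),(-68,-116,5)),((575,110),(-68,116,5))]]
p,r=fitpose(obs,UP,True);print(p,np.degrees(p[2]))
print(state()["tool_pos"])
```

```text
[0.5612 0.009  0.042  0.2526] 2.404252644577002
[0.5603 0.0095 0.3386]
```

Request:
apply_moves(commands=[0.003,0.005,0,0.005,0.003,0.02,0,0.005,0.003,0.035,0,0.005,0.003,0.045,0,0.005,0.003,0.05,0,0.005,0.003,0.05,0,0.005,0.003,0.05,0,0.005])

```text
t: 52.68
tool_pos: [0.5603, 0.0131, 0.2889]
eef_rot: [[-0.038, 0.0, -0.999], [0.999, -0.0, -0.038], [-0.0, -1.0, -0.0]]
contact_force: [-0.0, 0.1, -0.4]
width: 0.0105
```

Run:
```python
from st import *
from mv import go
print(state()["contact_force"])
go(.5603,.0128,.279,92.1)
fr,C=cam("side");save("s40.png",fr,(290,80,390,200),5)
fr,C=cam("scene");save("c40.png",fr,(280,110,400,240),5)
```

```text
[-0.0498  0.1367 -0.3825]
t=52.68 shift -0.0003 0.0099 0.0000 turn 0.0011 rad | cur yaw 92.16 pos [0.5603 0.0131 0.2889] q1 0.38 q6 -1.91 w 0.0105
```

View pics/s40.png

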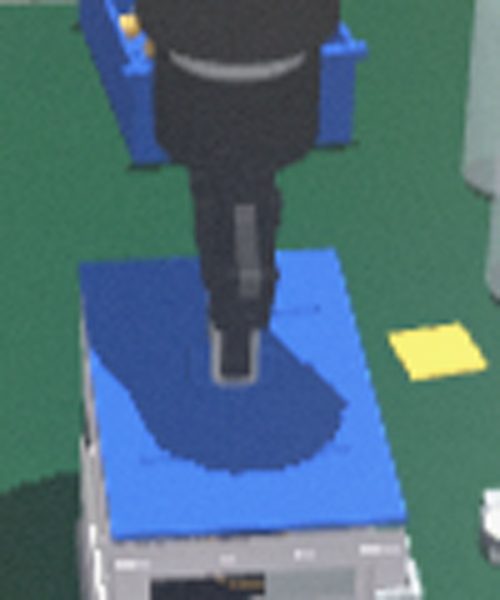

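View pics/c40.png

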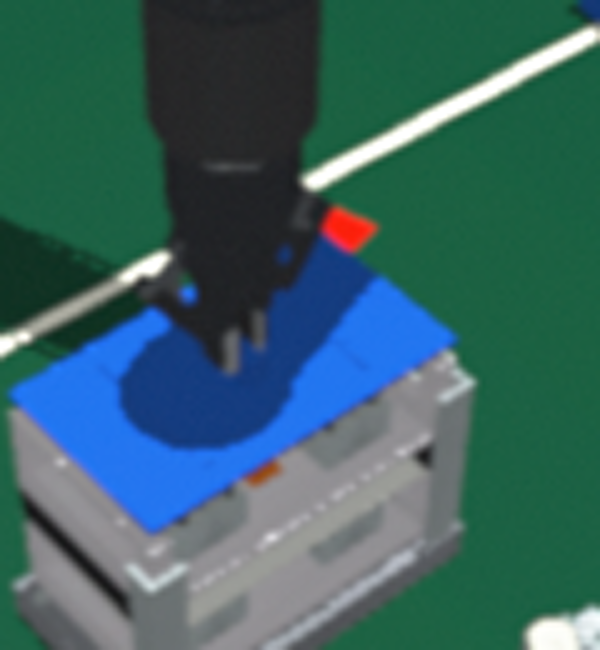

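Aligned. Lower the rest.

Request:
apply_moves(commands=[0,0.004,0,0.001,0,0.007,0,0.001,0,0.009,0,0.001,0,0.01,0,0.001,0,0.01,0,0.001])

```text
t: 53.2
tool_pos: [0.5601, 0.0132, 0.2781]
eef_rot: [[-0.037, -0.001, -0.999], [0.999, -0.0, -0.037], [-0.0, -1.0, 0.001]]
contact_force: [0.2, -0.2, -1.1]
width: 0.0103
```

Request:
apply_moves(commands=[0,0.002,0,0,0,0.002,0,0,0,0.002,0,0])

```text
t: 53.45
tool_pos: [0.5604, 0.0131, 0.2771]
eef_rot: [[-0.037, 0.001, -0.999], [0.999, -0.0, -0.037], [-0.0, -1.0, -0.001]]
contact_force: [-0.6, -0.9, 1.9]
width: 0.0104
```

Contact. Release and lift clear.

Request:
apply_moves(commands=[0,0,0,0,0,0,0,0,0,0,0,0,0,0,0,0], jaw=0.045)

```text
t: 53.78
tool_pos: [0.5602, 0.0132, 0.2764]
eef_rot: [[-0.037, -0.0, -0.999], [0.999, -0.0, -0.037], [-0.0, -1.0, 0.0]]
contact_force: [-0.3, 1.5, 0.5]
width: 0.0452
```

Request:
apply_moves(commands=[0,-0.02,0,0,0,-0.05,0,0,0,-0.08,0,0,0,-0.11,0,0,0,-0.12,0,0,0,-0.12,0,0,0,-0.12,0,0])

```text
t: 54.37
tool_pos: [0.5604, 0.0134, 0.3964]
eef_rot: [[-0.037, 0.0, -0.999], [0.999, 0.001, -0.037], [0.001, -1.0, -0.0]]
contact_force: [0.1, 0.6, -0.7]
width: 0.0452
```

Run:
```python
from st import *
print(state()["contact_force"],state()["tool_pos"])
fr,C=cam("wrist");save("w41.png",fr,(150,60,500,320),2.2);keep("w41",fr,C)
fr,C=cam("side");save("s41.png",fr,(290,80,390,260),4.3)
fr,C=cam("scene");save("c41.png",fr,(270,110,400,270),4.5)
```

```text
[ 0.0736  0.5633 -0.6918] [0.5604 0.0134 0.3964]
```

View pics/w41.png

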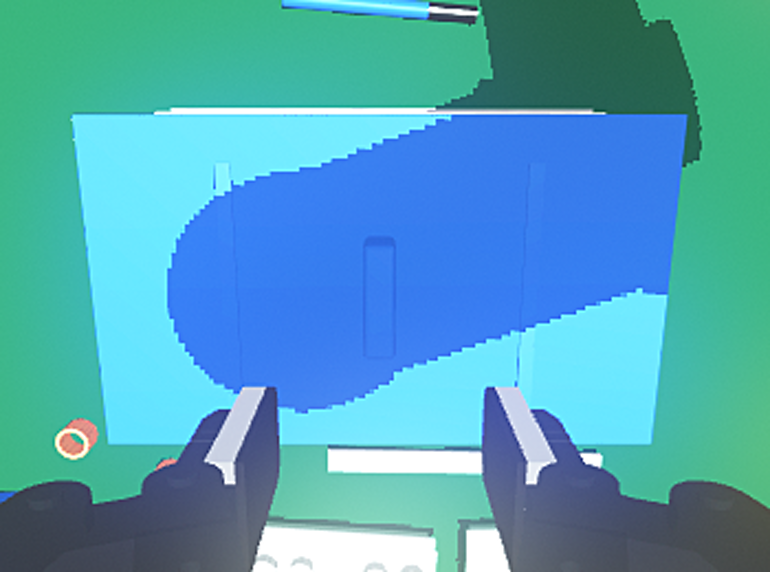

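View pics/s41.png

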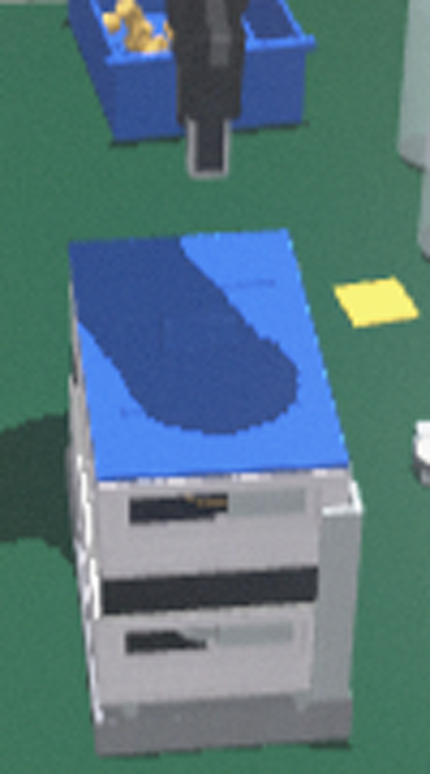

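View pics/c41.png

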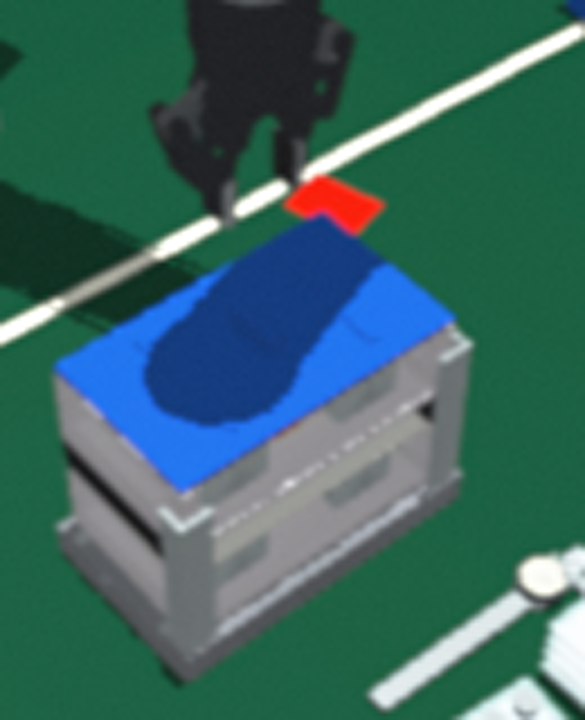

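Run:
```python
from st import *
fr,C=load("w41")
A=[((72,114),(-68,-116,198)),((687,115),(-68,116,198)),((651,444),(68,116,198)),((108,444),(68,-116,198))]
obs=[(C,sv(p,(150,60),2.2),np.array(X)/1e3) for p,X in A]
p,r=fitpose(obs,ST,True);print(p,np.degrees(p[2]));print(r.T)
for h in[(-75,-129,25),(-75,129,25)]:
  X=np.array([*loc(h[0]/1e3,h[1]/1e3),h[2]/1e3]);print(((proj(C,X)[0]-[150,60]+.5)*2.2-.5))
fr,C=cam("scene");save("c42.png",fr)
```

```text
[ 0.561   0.0125  0.0366 -0.0022] 2.095491870027247
[[ 0.0014  0.0856 -0.2074  0.1052]
 [ 0.0156 -0.1627  0.1345  0.031 ]]
[172.0278 102.7259]
[592.8237 103.2696]
```

View pics/c42.png

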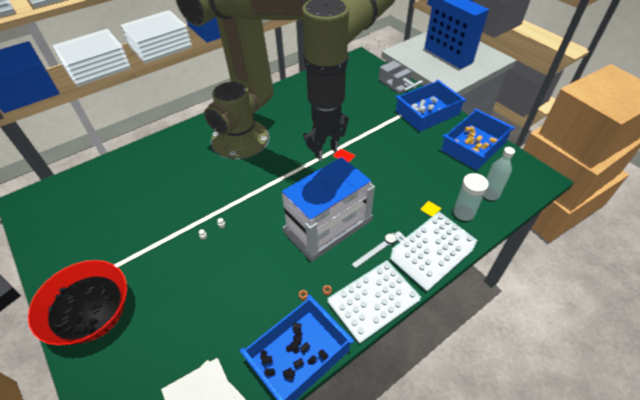

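Cover at (0.561, 0.0125), yaw 2.1°, in line with the pallet and within about 2 mm of the station. Nothing else has been disturbed, so I'm handing in.

Run:
```python
from rig import *
print(finish_job(),state()["t"])
```

```text
the job is handed in; nothing more can be done
the job is handed in; nothing more can be done
```

The two-layer stack is built and handed in, at about 55 s of the 210 s allowed. All four sleeves were present. I worked in the order asked: steel sleeves, separator, spare pallet facing the same way, black sleeves, blue cover.

- **Steel sleeves:** each was pushed home until the force rose to 14–20 N with the tool stopped. The pusher stopped within about 1 mm of the expected seat.
- **Black sleeves:** I pushed these with only about 4–5 N so the loose upper pallet would not slide. A view from above put both within about 0.5 mm of their seats. The tool still crept forward slightly as the force rose, so the upper pallet may have moved by up to about 1 mm.
- **Alignment to the station:** the separator is about 1.5–2 mm off in y. The upper pallet is about 2 mm off in x and 1–2.5 mm in y; two readings of y disagreed by about 1.5 mm. The cover is about 1.5–2 mm off in x and y. All yaws are within about 0.1–0.3°, and the pallet and separator lie inside the posts' 5 mm play.
- **Contact on release:** the gripper brushed the pallet's end walls when releasing three of the four sleeves, by 11 N on the lower pallet and 4–6 N on the upper.
- **Cover:** it was knocked a few centimetres aside during the run. I measured it again before picking it up.

The final pictures show the stack standing square with the gripper clear. The caliper, couplings and caps are where they lay, as was the pen when last seen.

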